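# Gauge the walnut loose tenons and stand them in the holder

## Robot

A 6-joint arm with a two-finger parallel gripper is mounted at the origin on a cart in front of the work surface, level with it; the furniture and walls round the work are solid. World frame = base frame: x ahead of the robot, y to its left, z up, the work surface at z = 0. Lengths are in m, angles in rad, forces in N, time in s.
With the tool pointing down it reaches from about 0.3 to 0.875 m from the base axis. Payload 6.4 kg.
Tool frame: the origin (TCP) lies where the fingers leave the gripper's body, on its centre line; the fingertips stand 73 mm ahead of it and the grasp point (between the pads) lies 54 mm ahead of it (ctrl.pinch_z is the distance from the TCP to the grasp point, in m); z points along the fingers, y is the direction in which the jaws open and shut (so a half turn about z gives the same grasp; the last joint's range is limited). The gripper opens to 85 mm and grips with 20 to 120 N. Pads are 22 mm wide; open, the fingers measure 114 mm over their backs; the gripper's body (76 mm by 85 mm) begins 54 mm behind the grasp point. The pads swing forward as they close: fully open they stand 13 mm farther back than shut.
Start: joints at [-1.375, 0.181, 1.607, -0, 1.354, -0.206], TCP at [0.225, -0.529, 0.304] pointing down, gripper open.
Joint ranges: [-2.99, 2.99], [-0.89, 2.07], [0.3, 2.58], [-1.14, 4.28], [0, 2.63], [-3.12, 3.12]. Speed limits (rad/s): [2.57, 2.57, 3.01, 3.14, 3.14, 3.14].

## Interface

Orientations are given as a unit quaternion [w, x, y, z].
In Python, from bench import ctrl, camera, camera_model gives the robot as it stands.
- The arm moves only by the tool arm_command, never from a script. Its argument "series" is a list of rows, each a list of 7 numbers: the shift along the tool's x, y, z in m, then the turn, a rotation vector about the tool's x, y, z in degrees, then the finger opening in m, from 0 to 0.0854. In form: [[tx, ty, tz, rx, ry, rz, gripper], ...]. A call has exactly 5 rows; each row is the pose to reach, as a shift and turn from the pose commanded when the call began, along the tool's axes at that moment; what a row does not reach only later rows make up. A row lasts 1/10 s, in which the tool goes at most 50 mm and 8.59 degrees, less where a joint would pass 70% of its speed; a pose out of reach is approached as far as the arm can. A call with a gripper value outside its range is refused whole. The fingers move at their own pace and stop on an object; the grip force is fixed at half the most. Time passes only in rows, so rows that repeat a pose let the fingers close, or fill a call up. It gives the time, the measured TCP pose, the force and the opening at its end, in the units of the state.
- ctrl.get_obs(): the state, without advancing time (a new reading comes with each control period).
- camera(name): name is "scene" or "side" or "wrist"; returns (picture, depth): 400x640x3 uint8, red, green, blue; 400x640 float32, m along the optical axis (not along the pixel's ray), 0 where there is no reading.
- camera_model(name): a dict with "K" (3x3 intrinsics, pixels), "distortion" ([k1, k2, p1, p2, k3] as OpenCV has them; the pictures are not rectified), "position" and "attitude" of the camera in the world. Camera axes: x right, y down, z forward; pixel columns grow to the right and rows downward; lengths in m; the calibration is good to about 2 mm. A picture is of the moment at which its call begins: read the wrist's pose just before it. camera_model takes no time and is no camera call; for the wrist camera it gives the pose at the moment of the call.
- ctrl.hand_in(): hands the job in, once; it reports no verdict.
The state is a dict: "time_s": time; "q": joint angles; "dq": joint speeds; "joint_efforts": joint torques, N m; "eef_pos": TCP position; "eef_rot": TCP orientation; "wrist_force": force on the tool from outside, world axes, zero at the start; "torque": the same for the moment, N m; "opening": opening from 0.0 (shut) to 1.0 (fully open).
Only numpy, scipy, OpenCV 4.12 (cv2) and the standard library are available. Lean on these libraries where they do the work, as an engineer would, in place of code of your own. Each camera call takes 0.05 s, during which the arm holds its last target. There are 200 camera calls.

## Task

The dark walnut tenons are to be checked for width in the order in which they came off the router table, from left to right: slide one at a time endways out of the touching row, so that the pale beech ones beside them stay as they lie, lay it on the sloping bed of the bench caliper with its lower end on the beam, let go of it, and slide the jaw shut by its knob until it presses the tenon gently against the fixed jaw. Open the jaw again after each one, and stand every checked tenon upright in a cup of its own in the holder. Leave the other things on the bench where they lie, and the caliper open.

Things in the scene. Friction and masses are not known exactly. Their poses are not given: they have to be found in the camera images.
- walnut_1: dark brown walnut tenon, number 1 of the walnut ones from the left: a bar 130 long x 32 wide x 22 mm thick, rounded edges, fine flutes on the broad faces, about 70 g; origin at its centre, x along its length, y across its width, z through its thickness. At the start it lies flat in a touching row, long sides together, ends level, long axes pointing away from the robot
- walnut_2: dark brown walnut tenon, number 2 of the walnut ones from the left: a bar 130 long x 32 wide x 22 mm thick, rounded edges, fine flutes on the broad faces, about 70 g; origin at its centre, x along its length, y across its width, z through its thickness. At the start it lies flat in a touching row, long sides together, ends level, long axes pointing away from the robot
- walnut_3: dark brown walnut tenon, number 3 of the walnut ones from the left: a bar 130 long x 32 wide x 22 mm thick, rounded edges, fine flutes on the broad faces, about 70 g; origin at its centre, x along its length, y across its width, z through its thickness. At the start it lies flat in a touching row, long sides together, ends level, long axes pointing away from the robot
- beech_1: pale beech tenon of the same size and frame, left end of the row. From the left the row is beech_1, walnut_1, walnut_2, walnut_3, beech_2; an absent one leaves its place empty
- beech_2: pale beech tenon of the same size and frame, right end of the row; stays there
- caliper: bench caliper on a grey steel stand fixed to the worktop, 105 x 105 mm; x points up the slope (roughly to the robot's right), y to the left of that (away from the robot), z up; origin on the worktop below bed_foot. The flat bed rises at 40 degrees from a steel beam 10 mm proud across its foot and ends 68 mm up the slope, so that the upper half of a tenon overhangs freely
- bed_foot (a point): middle of the line where bed surface and beam meet, 45 mm above the worktop (axes as caliper). A tenon shut in the jaws is centred at this y; seated, its centre lies 65 mm up the slope and 11 mm off the bed
- caliper_anvil: fixed steel jaw on the caliper's +y side of the bed: its flat measuring face lies 16 mm from bed_foot in +y, looks to -y, and reaches 48 mm up the slope and 15 mm off the bed; this body's origin is the same point as bed_foot, its x up the slope, z square off the bed
- caliper_jaw (a joint): gap between fixed and sliding jaw in m, 0 (shut) to 0.050 (fully open); the sliding jaw moves in the caliper's -y direction as it opens, has the same height and length as the fixed jaw, and slides with about 1.5 N of friction, staying where it is left. It may start too narrow for a tenon
- jaw_knob (a point): middle of the top of the sliding jaw's knurled steel knob, a round post 16 mm across and 34 mm tall that stands square off the sloping bed (so it leans 40 degrees towards the foot), above a flat carriage; it moves with the jaw
- cup_holder: holder that stands loose on the worktop, 0.9 kg: plywood base 85 x 250 x 12 mm with three grey round pipe cups in a row along its y axis, 85 mm apart; origin at the middle of its underside, z up. Each cup is 52 mm wide inside, its floor 16 mm and its rim 74 mm above the worktop
- cup_left (a point): middle of the inner floor of the cup at the holder's +y end (left)
- cup_mid (a point): middle of the inner floor of the middle cup
- cup_right (a point): middle of the inner floor of the cup at the holder's -y end
- tape_measure: yellow tape measure beyond the caliper; a bystander. It lies under the router table, whose top overhangs the bench 0.35 m up, from x = 0.55 m on and left of y = -0.08 m, with a box on it
- jar: jar with red lid, 70 mm tall, beyond the holder; a bystander
- hex_keys: red folding hex key set, 95 mm, lying beyond the row; a bystander. A green bench vice, 106 mm high, stands close to the right of the row

How it is judged:
By the outcome, as a careful person would: the job done as asked, in the order asked, and still so for the second after the job is handed in, with the robot touching nothing.
Of walnut_1, walnut_2, walnut_3 only 2 to 3 are there at a start; the rules pass over those that are not, and their reading is None.
At some moment in a run one of cup_holder may be knocked a few centimetres aside while the robot is not near it.
Once in a run the grip may slacken for a moment while it holds something.
It also fails if it takes over 210 s, if anything falls off the work surface, if the arm or the gripper's body presses on something with over 40 N, if the wrist force passes 120 N, or if a joint passes its speed limit or range.

## Working session

There is one attempt and no reset: what is moved stays moved. The work goes in short steps, Python scripts to look and compute and a tool call to move; the robot and the scene stay as the last step left them, time stands still between calls to the robot, and variables do not carry over. Pictures are saved under pics/ and viewed, about 12 in all and at most 16, crops included, and the job is handed in when it is done.

Besides the shell and the picture viewer there is one more tool, called after "Request:" by a JSON object that holds its "name" and its "arguments". arm_command: Moves the arm, as the interface text tells. Its arguments: {"type":"object","properties":{"series":{"type":"array","items":{"type":"array","items":{"type":"number"}}}},"required":["series"]}

```bash
ls; mkdir -p pics; cat > h.py <<'E'
import numpy as np, cv2
from scipy.spatial.transform import Rotation as R
from bench import ctrl, camera, camera_model
def rot(a):
    a=np.array(a,float)
    return a if a.shape==(3,3) else R.from_quat(a,scalar_first=True).as_matrix()
def snap(n,f=None):
    m=camera_model(n); p,d=camera(n)
    if f: cv2.imwrite('pics/'+f,p[:,:,::-1])
    return p,d,m
def rays(m,px):
    px=np.array(px,float).reshape(-1,1,2)
    u=cv2.undistortPoints(px,np.array(m['K']),np.array(m['distortion'])).reshape(-1,2)
    return np.array(m['position']),np.c_[u,np.ones(len(u))]@rot(m['attitude']).T
def onplane(m,px,z):
    o,r=rays(m,px); return o+r*((z-o[2])/r[:,2])[:,None]
def fromdepth(m,d,px):
    o,r=rays(m,px); q=np.array(px,int).reshape(-1,2); return o+r*d[q[:,1],q[:,0]][:,None]
def proj(m,X):
    A=rot(m['attitude']); c=(np.array(X).reshape(-1,3)-m['position'])@A
    return cv2.projectPoints(c,np.zeros(3),np.zeros(3),np.array(m['K']),np.array(m['distortion']))[0].reshape(-1,2)
def state():
    o=ctrl.get_obs(); return o['time_s'],np.array(o['eef_pos']),rot(o['eef_rot']),o
def delta(p,A):
    "tool shift (m) and turn (deg) to reach TCP p, rotation A"
    t,p0,A0,o=state(); return np.round((np.array(p)-p0)@A0,4),np.round(R.from_matrix(A0.T@A).as_rotvec(degrees=True),2)
E
python3 - <<'E'
from h import *
for n in('scene','side','wrist'):
    p,d,m=snap(n,n+'0.png'); print(n,m); 
    np.savez(n+'0.npz',p=p,d=d)
o=ctrl.get_obs();print(o, ctrl.pinch_z)
a=cv2.imread('pics/scene0.png');b=cv2.imread('pics/side0.png')
E
```

```text
pics
scene {'K': array([[385.44660201,   0.        , 316.35931542],
       [  0.        , 385.44660201, 193.63179232],
       [  0.        ,   0.        ,   1.        ]]), 'distortion': array([-0.02063769,  0.        ,  0.        ,  0.        ,  0.        ]), 'position': array([-0.02248767,  0.47179816,  0.70477712]), 'attitude': array([ 0.20627204, -0.42473345,  0.80174529, -0.36641211])}
side {'K': array([[462.17406454,   0.        , 315.78797297],
       [  0.        , 462.17406454, 202.44962669],
       [  0.        ,   0.        ,   1.        ]]), 'distortion': array([-0.10886663,  0.        ,  0.        ,  0.        ,  0.        ]), 'position': array([ 0.2271804 , -0.89748282,  0.64524404]), 'attitude': array([-0.50485562,  0.84448969, -0.15874977,  0.08219781])}
wrist {'K': array([[341.48992503,   0.        , 319.64717492],
       [  0.        , 341.48992503, 192.76421241],
       [  0.        ,   0.        ,   1.        ]]), 'distortion': array([0.02308895, 0.        , 0.        , 0.        , 0.        ]), 'position': array([ 0.29308159, -0.50008162,  0.37214581]), 'attitude': array([ 0.12140176,  0.82497722, -0.54595629, -0.08127687])}
{'time_s': 0.15, 'q': array([-1.37527679e+00,  1.81367256e-01,  1.60777833e+00,  2.86989815e-05,
        1.35382062e+00, -2.06306490e-01]), 'dq': array([-1.08308987e-03, -2.07891494e-03, -2.78361127e-03, -9.18280894e-04,
       -3.79760974e-05,  5.27039969e-04]), 'joint_efforts': array([-4.73051641e-04, -4.45261538e+01, -3.51689887e+01, -4.23076535e-04,
        5.99528896e-03, -3.37749668e-07]), 'eef_pos': array([ 0.22483585, -0.52886106,  0.3031928 ]), 'eef_rot': array([-6.86691164e-04,  9.79885169e-01,  1.99560979e-01,  1.77148053e-05]), 'wrist_force': array([0.47016206, 0.11205373, 0.07921047]), 'torque': array([ 0.05586341,  0.05345553, -0.06376198]), 'opening': 1.0008495129929538} 0.0539
```

View pics/scene0.png

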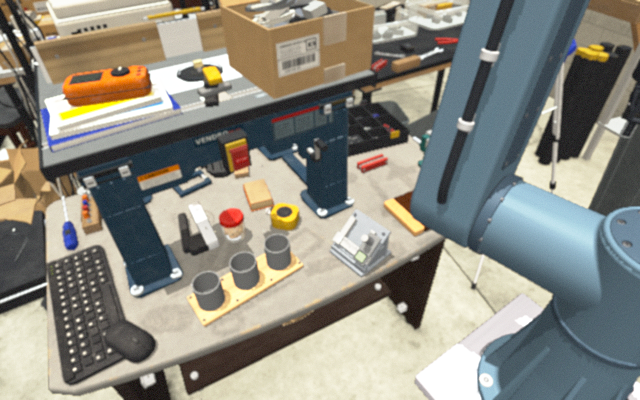

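View pics/side0.png

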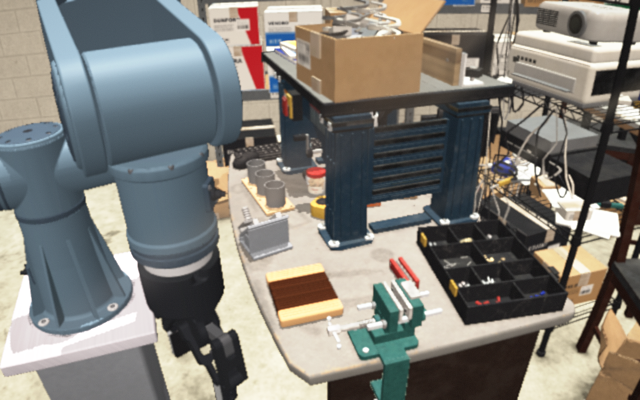

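```bash
python3 - <<'E'
from h import *
s=np.load('side0.npz');c=np.load('scene0.npz')
ms,mc=camera_model('side'),camera_model('scene')
for nm,D,m,box,k in(('side',s,ms,(225,255,355,340),4),('sidecal',s,ms,(190,150,330,275),5),('scene',c,mc,(310,190,430,290),6),('cups',c,mc,(170,200,320,330),5)):
    x0,y0,x1,y1=box
    im=cv2.resize(D['p'][y0:y1,x0:x1,::-1],None,fx=k,fy=k,interpolation=cv2.INTER_CUBIC);cv2.imwrite(f'pics/c_{nm}.png',im)
# row: masks by depth points with z in 15..30mm
yy,xx=np.mgrid[250:345,220:360];px=np.c_[xx.ravel(),yy.ravel()]
X=fromdepth(ms,s['d'],px);col=cv2.cvtColor(s['p'],cv2.COLOR_RGB2HSV)[px[:,1],px[:,0]].astype(int)
k=(X[:,2]>.014)&(X[:,2]<.03)
be=k&(col[:,2]>150)&(col[:,1]>70); wa=k&(col[:,2]<120)&(col[:,1]>70)
for n,q in(('beech',be),('wal',wa)):
    P=X[q];print(n,q.sum(),np.median(P[:,2]))
    r=cv2.minAreaRect((onplane(ms,px[q],.022)[:,:2]*1000).astype(np.float32));print(r)
bb=onplane(ms,px[be],.022);
g=np.zeros((400,640),np.uint8);g[px[be][:,1],px[be][:,0]]=1
n,l,st,_=cv2.connectedComponentsWithStats(g)
for i in range(1,n):
    if st[i,4]>80:
        v,u=np.nonzero(l==i);print(cv2.minAreaRect((onplane(ms,np.c_[u,v],.022)[:,:2]*1000).astype(np.float32)))
# cup rims
yy,xx=np.mgrid[215:330,180:310];px=np.c_[xx.ravel(),yy.ravel()];X=fromdepth(mc,c['d'],px)
k=(X[:,2]>.064)&(X[:,2]<.084)
g=np.zeros((400,640),np.uint8);g[px[k][:,1],px[k][:,0]]=1
n,l,st,_=cv2.connectedComponentsWithStats(g)
for i in range(1,n):
    if st[i,4]>30:
        v,u=np.nonzero(l==i);P=onplane(mc,np.c_[u,v],.074)[:,:2];print('rim',st[i],cv2.minEnclosingCircle((P*1000).astype(np.float32)),X[k][:,2].mean())
E
```

```text
beech 811 0.022583676778761164
((450.552978515625, -218.25241088867188), (258.6167297363281, 128.44595336914062), 85.30650329589844)
wal 1630 0.023268895528359534
((454.7435607910156, -168.3238525390625), (94.09385681152344, 127.07582092285156), 85.97262573242188)
((457.8321228027344, -114.85562133789062), (29.761396408081055, 127.76509857177734), 76.24783325195312)
((449.8890380859375, -233.14962768554688), (43.727596282958984, 127.78711700439453), 85.89473724365234)
rim [219 215  25  12 244] ((647.4757080078125, 286.2972717285156), 30.521953582763672) 0.07074382473185192
rim [264 234  26  23 228] ((511.5803527832031, 238.07142639160156), 33.44406509399414) 0.07074382473185192
rim [229 251  28  25 254] ((505.4254150390625, 320.7275695800781), 33.146244049072266) 0.07074382473185192
rim [191 271  30  27 273] ((499.2841491699219, 404.2874755859375), 33.12236022949219) 0.07074382473185192
```

```bash
cd pics; python3 -c "
import cv2,numpy as np
a=[cv2.imread(f'c_{n}.png') for n in('side','sidecal','scene','cups')]
a=[cv2.resize(i,(400,300)) for i in a]
cv2.imwrite('m1.png',np.vstack([np.hstack(a[:2]),np.hstack(a[2:])]))"
```

```text
(no output)
```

View pics/m1.png

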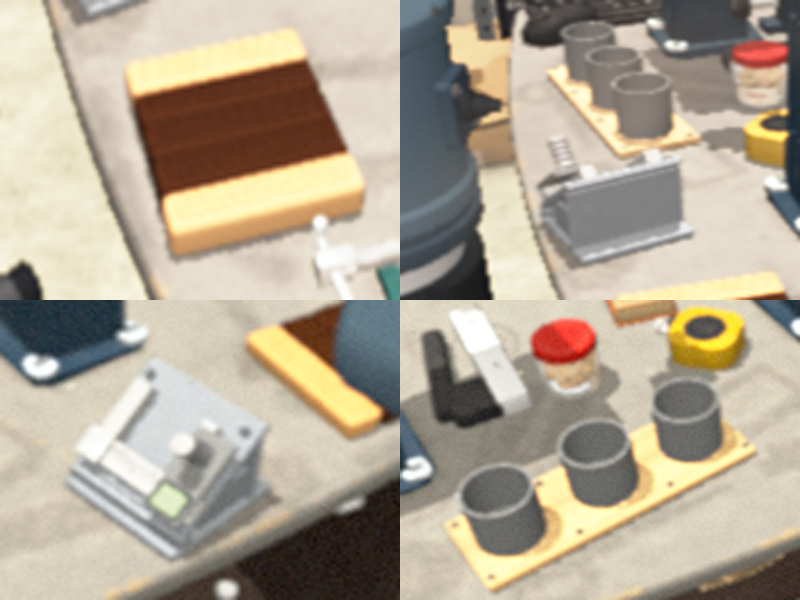

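```bash
python3 - <<'E'
from h import *
np.set_printoptions(precision=4,suppress=True)
m=camera_model('wrist');t,p,A,o=state()
print('cam in tool',(np.array(m['position'])-p)@A, A.T@rot(m['attitude']))
s=np.load('side0.npz');c=np.load('scene0.npz');ms,mc=camera_model('side'),camera_model('scene')
k,(x0,y0)=1,(310,190)
def pt(u,v): # mosaic coords of scene panel (400x300 of 120x100)
    return [310+u*120/400,190+(v-300)*100/300]
for n,u,v in(('knobtop',182,443),('bed1',170,395),('bed2',215,425),('bed3',140,420),('anvil',125,410),('green',170,500),('beam',140,462)):
    q=pt(u,v);print(n,q,fromdepth(mc,c['d'],[q]))
# vice + hex points
yy,xx=np.mgrid[250:400,320:440];px=np.c_[xx.ravel(),yy.ravel()];X=fromdepth(ms,s['d'],px)
hs=cv2.cvtColor(s['p'],cv2.COLOR_RGB2HSV)[px[:,1],px[:,0]].astype(int)
gr=(hs[:,0]>70)&(hs[:,0]<95)&(hs[:,1]>90)&(X[:,2]>-.02); print('vice',np.percentile(X[gr],[2,50,98],axis=0))
rd=((hs[:,0]<6)|(hs[:,0]>172))&(hs[:,1]>150)&(X[:,2]>-.02)&(X[:,2]<.05)&(px[:,0]<425); print('hex',np.percentile(X[rd],[2,50,98],axis=0))
wh=(hs[:,1]<60)&(hs[:,2]>170)&(X[:,2]>.03)&(X[:,2]<.15)&(X[:,0]<.75)&(X[:,1]<-.2)
P=X[wh];print('white bits',len(P),np.percentile(P,[0,10,50,90,100],axis=0)); print(np.round(P[::max(1,len(P)//25)],3))
E
```

```text
cam in tool [ 0.0741  0.0002 -0.069 ] [[-0.0005 -0.9572 -0.2894]
 [ 1.     -0.0005 -0.0001]
 [-0.     -0.2894  0.9572]]
knobtop [364.6, 237.66666666666666] [[0.3972 0.0831 0.1015]]
bed1 [361.0, 221.66666666666666] [[0.4577 0.0428 0.0778]]
bed2 [374.5, 231.66666666666666] [[0.4155 0.0379 0.0776]]
bed3 [352.0, 230.0] [[0.4627 0.0642 0.0586]]
anvil [347.5, 226.66666666666666] [[0.47   0.0721 0.0681]]
green [361.0, 256.6666666666667] [[0.392  0.0936 0.0519]]
beam [352.0, 244.0] [[0.4342 0.0858 0.0498]]
vice [[ 0.4984 -0.4122 -0.0122]
 [ 0.5499 -0.3686  0.0168]
 [ 0.6048 -0.3106  0.1075]]
hex [[ 0.6711 -0.2348  0.0096]
 [ 0.6789 -0.1831  0.023 ]
 [ 0.7007 -0.1479  0.0269]]
white bits 1434 [[ 0.4472 -0.3853  0.0429]
 [ 0.4583 -0.3749  0.056 ]
 [ 0.5655 -0.3397  0.0718]
 [ 0.6175 -0.3135  0.1127]
 [ 0.6591 -0.2967  0.1157]]
[[ 0.592 -0.302  0.108]
 [ 0.59  -0.313  0.107]
 [ 0.611 -0.338  0.114]
 [ 0.596 -0.336  0.11 ]
 [ 0.569 -0.326  0.104]
 [ 0.659 -0.324  0.072]
 [ 0.611 -0.365  0.114]
 [ 0.604 -0.367  0.113]
 [ 0.584 -0.36   0.107]
 [ 0.582 -0.369  0.106]
 [ 0.581 -0.376  0.107]
 [ 0.517 -0.312  0.07 ]
 [ 0.631 -0.362  0.067]
 [ 0.584 -0.384  0.095]
 [ 0.568 -0.381  0.091]
 [ 0.53  -0.335  0.058]
 [ 0.513 -0.337  0.061]
 [ 0.531 -0.36   0.072]
 [ 0.459 -0.313  0.052]
 [ 0.473 -0.326  0.056]
 [ 0.481 -0.334  0.057]
 [ 0.494 -0.34   0.056]
 [ 0.524 -0.366  0.066]
 [ 0.449 -0.327  0.051]
 [ 0.466 -0.337  0.046]
 [ 0.456 -0.37   0.049]]
```

```bash
cat >> h.py <<'E'
def down(yaw,tilt=0):
    "tool down, tool x at yaw (deg); then turned by tilt (deg) about tool y"
    c,s=np.cos(np.radians(yaw)),np.sin(np.radians(yaw))
    return np.array([[c,s,0],[s,-c,0],[0,0,-1.]])@R.from_euler('y',tilt,degrees=True).as_matrix()
def plan(*targets,start=None):
    "print shift (m) + turn (deg) of each call; splits long legs"
    if start is None: t,p,A,o=state(); print('t',round(t,2),'p',np.round(p,4),'F',np.round(o['wrist_force'],1),'open',round(o['opening']*85.4,1))
    else: p,A=start
    for q,B in targets:
        q=np.array(q,float); rv=R.from_matrix(A.T@B).as_rotvec()
        n=int(max(1,np.ceil(np.linalg.norm(q-p)/.235),np.ceil(np.degrees(np.linalg.norm(rv))/40)))
        for i in range(n):
            A1=A@R.from_rotvec(rv/n).as_matrix(); p1=p+(q-p)/(n-i)
            print('  ',np.round((p1-p)@A,4).tolist(),np.round(np.degrees(rv/n),2).tolist(),'->',np.round(p1,3)); p,A=p1,A1
E
python3 -c "
from h import *
plan(((.43,-.17,.33),down(-4)),((.40,.06,.31),down(90)))"
```

```text
t 0.15 p [ 0.2248 -0.5289  0.3032] F [0.5 0.1 0.1] open 85.5
   [0.1646, -0.125, -0.0132] [-0.04, 0.0, 13.51] -> [ 0.327 -0.349  0.317]
   [0.1308, -0.16, -0.0133] [-0.04, 0.0, 13.51] -> [ 0.43 -0.17  0.33]
   [-0.0153, -0.0758, 0.0067] [-0.0, 0.0, -31.33] -> [ 0.42  -0.093  0.323]
   [0.0263, -0.0727, 0.0067] [-0.0, 0.0, -31.33] -> [ 0.41  -0.017  0.317]
   [0.0603, -0.0484, 0.0067] [-0.0, 0.0, -31.33] -> [0.4  0.06 0.31]
```

Request:
{"name": "arm_command", "arguments": {"series": [[0.165, -0.125, -0.013, 0, 0, 13.5, 0.085], [0.165, -0.125, -0.013, 0, 0, 13.5, 0.085], [0.165, -0.125, -0.013, 0, 0, 13.5, 0.085], [0.165, -0.125, -0.013, 0, 0, 13.5, 0.085], [0.165, -0.125, -0.013, 0, 0, 13.5, 0.085]]}}

```text
time_s: 0.65
eef_pos: [0.3297, -0.3456, 0.317]
eef_rot: [-0.001, 0.996, 0.085, 0.0]
wrist_force: [-0.0, -1.3, -0.1]
opening: 0.997
```

Request:
{"name": "arm_command", "arguments": {"series": [[0.131, -0.16, -0.013, 0, 0, 13.5, 0.085], [0.131, -0.16, -0.013, 0, 0, 13.5, 0.085], [0.131, -0.16, -0.013, 0, 0, 13.5, 0.085], [0.131, -0.16, -0.013, 0, 0, 13.5, 0.085], [0.131, -0.16, -0.013, 0, 0, 13.5, 0.085]]}}

```text
time_s: 1.15
eef_pos: [0.432, -0.167, 0.3302]
eef_rot: [-0.0, 0.999, -0.033, 0.0]
wrist_force: [-0.2, 0.6, -0.9]
opening: 0.994
```

```bash
cat > row.py <<'E'
from h import *
import sys
t,p,A,o=state(); print(np.round(p,4),np.round(A[:,0],3))
pic,d,m=snap('wrist',sys.argv[1]); np.savez('w.npz',p=pic,d=d)
hs=cv2.cvtColor(pic,cv2.COLOR_RGB2HSV).astype(int)
v,u=np.mgrid[0:400,0:640];px=np.c_[u.ravel(),v.ravel()]
X=fromdepth(m,d,px).reshape(400,640,3); Q=onplane(m,px,.022).reshape(400,640,3)
z=(X[...,2]>.015)&(X[...,2]<.03)&(Q[...,0]<.62)&(Q[...,0]>.2)&(Q[...,1]<-.05)&(Q[...,1]>-.28)
for n,k in(('beech',z&(hs[...,2]>150)&(hs[...,1]>60)&(hs[...,0]<30)),('wal',z&(hs[...,2]<125))):
    k=cv2.morphologyEx(k.astype(np.uint8),cv2.MORPH_OPEN,np.ones((3,3)))
    N,l,st,_=cv2.connectedComponentsWithStats(k)
    for i in range(1,N):
        if st[i,4]>300:
            r=cv2.minAreaRect((Q[l==i][:,:2]*1000).astype(np.float32));print(n,st[i].tolist(),np.round(r[0],1),np.round(r[1],1),round(r[2],1),np.round(np.median(X[l==i][:,2]),4)); print(np.round(cv2.boxPoints(r),0).tolist())
E
python3 row.py w1.png
```

```text
[ 0.432  -0.167   0.3302] [ 0.998 -0.065  0.001]
beech [243, 74, 32, 118, 3159] [ 462.5 -102.2] [ 30.9 127.2] 85.5 0.0208
[[398.0, -113.0], [525.0, -123.0], [527.0, -92.0], [400.0, -82.0]]
beech [360, 75, 34, 118, 3195] [ 452.9 -229.4] [ 30.7 127.2] 85.6 0.0209
[[388.0, -240.0], [515.0, -250.0], [517.0, -219.0], [391.0, -209.0]]
wal [272, 74, 92, 119, 8995] [ 457.7 -166. ] [ 96.5 127.7] 85.6 0.0207
[[390.0, -209.0], [518.0, -219.0], [525.0, -123.0], [398.0, -113.0]]
```

View pics/w1.png

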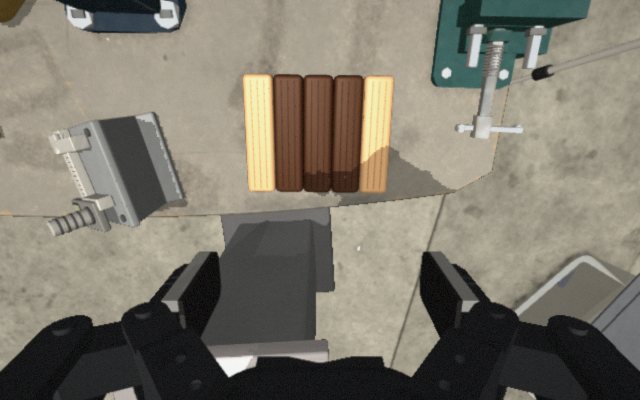

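Request:
{"name": "arm_command", "arguments": {"series": [[-0.015, -0.076, 0.007, 0, 0, -31, 0.085], [-0.015, -0.076, 0.007, 0, 0, -31, 0.085], [-0.015, -0.076, 0.007, 0, 0, -31, 0.085], [-0.015, -0.076, 0.007, 0, 0, -31, 0.085], [-0.015, -0.076, 0.007, 0, 0, -31, 0.085]]}}

```text
time_s: 1.7
eef_pos: [0.4207, -0.0944, 0.3227]
eef_rot: [0.0, 0.972, 0.234, -0.0]
wrist_force: [-0.0, 0.6, 1.0]
opening: 0.998
```

Request:
{"name": "arm_command", "arguments": {"series": [[0.026, -0.073, 0.007, 0, 0, -31, 0.02], [0.026, -0.073, 0.007, 0, 0, -31, 0.02], [0.026, -0.073, 0.007, 0, 0, -31, 0.02], [0.026, -0.073, 0.007, 0, 0, -31, 0.02], [0.026, -0.073, 0.007, 0, 0, -31, 0.02]]}}

```text
time_s: 2.2
eef_pos: [0.4109, -0.0172, 0.3158]
eef_rot: [0.0, 0.875, 0.484, -0.0]
wrist_force: [1.9, -0.3, -0.4]
opening: 0.234
```

Request:
{"name": "arm_command", "arguments": {"series": [[0.06, -0.048, 0.007, 0, 0, -31, 0.02], [0.06, -0.048, 0.007, 0, 0, -31, 0.02], [0.06, -0.048, 0.007, 0, 0, -31, 0.02], [0.06, -0.048, 0.007, 0, 0, -31, 0.02], [0.06, -0.048, 0.007, 0, 0, -31, 0.02]]}}

```text
time_s: 2.7
eef_pos: [0.4021, 0.0593, 0.3088]
eef_rot: [0.0, 0.714, 0.7, -0.0]
wrist_force: [-0.2, -0.8, 0.3]
opening: 0.228
```

```bash
python3 - <<'E'
from h import *
t,p,A,o=state(); print(t,np.round(p,4),np.round(A[:,0],3))
pic,d,m=snap('wrist'); np.savez('wc.npz',p=pic,d=d,**{k:np.array(v) for k,v in m.items()})
cv2.imwrite('pics/w2.png',pic[:,:,::-1])
E
```

```text
2.7 [0.4021 0.0593 0.3088] [ 0.021  1.    -0.   ]
```

View pics/w2.png

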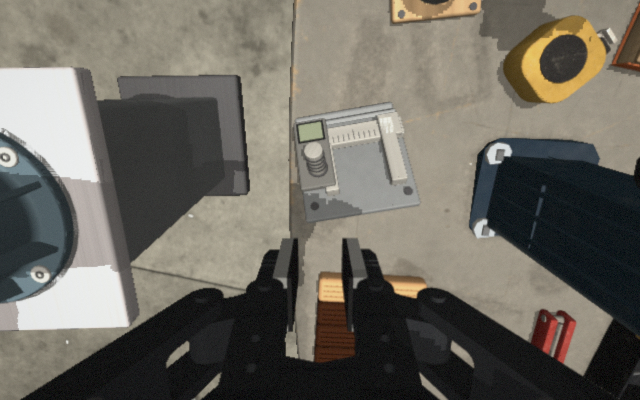

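```bash
python3 - <<'E'
from h import *
np.set_printoptions(precision=4,suppress=True)
D=np.load('wc.npz');m={k:D[k] for k in('K','distortion','position','attitude')};d=D['d'];pic=D['p']
x0,y0,x1,y1=280,90,440,230
im=cv2.resize(pic[y0:y1,x0:x1,::-1],None,fx=5,fy=5,interpolation=cv2.INTER_CUBIC)[:600]
cv2.imwrite('pics/w2c.png',im)
v,u=np.mgrid[155:195,345:378];X=fromdepth(m,d,np.c_[u.ravel(),v.ravel()]);
c=X.mean(0);n=np.linalg.svd(X-c)[2][2];n*=np.sign(n[2]);print('bed n',n,np.degrees(np.arccos(n[2])),c,'resid',((X-c)@n).std())
xd=np.array([-n[0],-n[1],0]);xd/=np.linalg.norm(xd);print('cal x dir yaw',np.degrees(np.arctan2(xd[1],xd[0])))
np.savez('bed.npz',n=n,c=c)
# base edges of caliper
E
```

```text
bed n [0.9932 0.033  0.1113] 83.61143000518358 [0.4411 0.0558 0.065 ] resid 0.008905901322565097
cal x dir yaw -178.09500000787108
```

View pics/w2c.png

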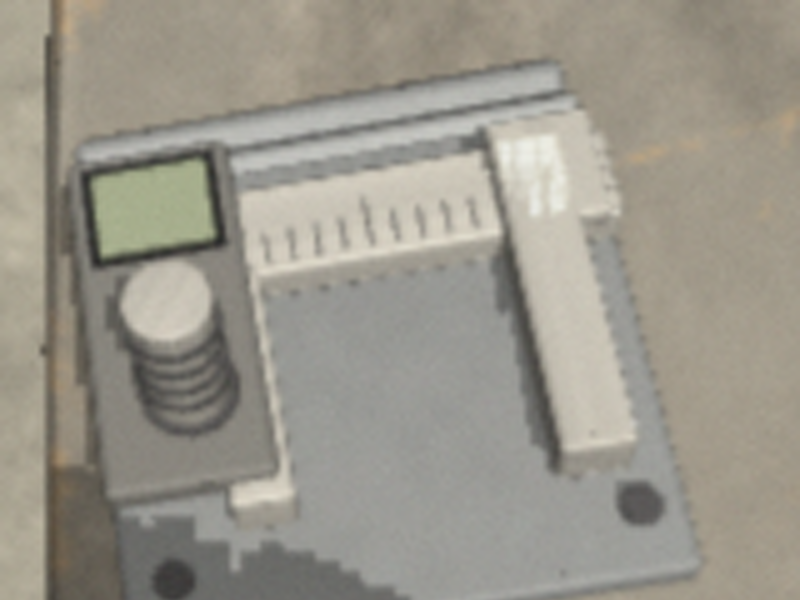

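```bash
cat > cal.py <<'E'
from h import *
np.set_printoptions(precision=4,suppress=True)
D=np.load('wc.npz');m={k:D[k] for k in('K','distortion','position','attitude')};d=D['d'];pic=D['p']
v,u=np.mgrid[152:192,342:378];q=np.c_[u.ravel(),v.ravel()];q=q[d[q[:,1],q[:,0]]>.1];X=fromdepth(m,d,q)
for _ in range(5):
    c=np.median(X,0);n=np.linalg.svd(X-X.mean(0),full_matrices=False)[2][2];n*=np.sign(n[2]);r=(X-X.mean(0))@n;X=X[abs(r)<max(.002,2*r.std())]
c=X.mean(0)
print('bed n',n,np.degrees(np.arccos(n[2])),c,len(X),'resid',r.std())
xd=np.array([-n[0],-n[1],0]);xd/=np.linalg.norm(xd);print('cal x yaw from normal',np.degrees(np.arctan2(xd[1],xd[0])))
def onbed(cr,off=0):
    px=np.array(cr,float)/5+[280,90];o,r=rays(m,px);return o+r*(((c+n*off-o)@n)/(r@n))[:,None]
L=onbed([(275,292),(505,258)]);print('foot line',L,'dir',np.degrees(np.arctan2(*(L[1]-L[0])[1::-1])))
print('anvil face bed',onbed([(507,275),(553,467)]),'anvil face top 15',onbed([(490,135),(565,455)],.015))
print('jaw face',onbed([(297,490),(272,295)],0),'jaw top15',onbed([(290,485),(262,285)],.015))
k=onbed([(166,303)],.015+.034);print('knob top if 49 off',k); kp=np.array([[166,303]])/5+[280,90]
print('knob depth',fromdepth(m,d,kp), 'carr',fromdepth(m,d,np.array([[200,460],[150,210],[115,470]])/5+[280,90]))
print('upper bed edge', onbed([(400,590),(690,570)]))
for nm,P in(('knob',fromdepth(m,d,kp)),('carr',fromdepth(m,d,np.array([[200,460],[115,470]])/5+[280,90]))): print(nm,'off bed',(P-c)@n)
E
python3 cal.py
```

```text
bed n [-0.0933  0.638   0.7644] 40.146557540787455 [0.4401 0.0579 0.0617] 1434 resid 0.000646678255933956
cal x yaw from normal -81.68261236672615
foot line [[0.4178 0.0771 0.0429]
 [0.4628 0.0829 0.0436]] dir 7.353173775131432
anvil face bed [[0.4628 0.08   0.046 ]
 [0.4677 0.0485 0.0729]] anvil face top 15 [[0.4592 0.1065 0.0431]
 [0.4667 0.0546 0.0873]]
jaw face [[0.4205 0.0444 0.0706]
 [0.4172 0.0766 0.0433]] jaw top15 [[0.4185 0.0497 0.0855]
 [0.4148 0.0811 0.0588]]
knob top if 49 off [[0.3976 0.0849 0.0981]]
knob depth [[0.3977 0.0856 0.1024]] carr [[0.4026 0.0542 0.084 ]
 [0.3939 0.0945 0.0499]
 [0.3874 0.0525 0.0836]]
upper bed edge [[0.4383 0.0294 0.0853]
 [0.4896 0.0332 0.0883]]
knob off bed [0.0527]
carr off bed [0.0182 0.0182]
```

```bash
cat >> h.py <<'E'
def rx(a): return R.from_euler('x',a,degrees=True).as_matrix()
E
python3 -c "
from h import *
B=down(85.6)@rx(-15)
plan(((.51,-.138,.24),B),((.533,-.1396,.0845),B),((.462,-.1342,.0845),B),((.462,-.1342,.16),B))"
```

```text
t 2.75 p [0.4021 0.0592 0.3088] F [-0.1 -0.4 -0.2] open 20.2
   [-0.0973, 0.0562, 0.0344] [-7.5, -0.2, 1.53] -> [ 0.456 -0.039  0.274]
   [-0.0957, 0.0538, 0.042] [-7.5, -0.2, 1.53] -> [ 0.51  -0.138  0.24 ]
   [0.0002, -0.018, 0.1562] [-0.0, 0.0, 0.0] -> [ 0.533 -0.14   0.085]
   [-0.0001, -0.0688, -0.0184] [0.0, -0.0, 0.0] -> [ 0.462 -0.134  0.084]
   [-0.0, 0.0195, -0.0729] [0.0, -0.0, 0.0] -> [ 0.462 -0.134  0.16 ]
```

Request:
{"name": "arm_command", "arguments": {"series": [[-0.097, 0.056, 0.034, -7.5, 0, 1.5, 0], [-0.097, 0.056, 0.034, -7.5, 0, 1.5, 0], [-0.097, 0.056, 0.034, -7.5, 0, 1.5, 0], [-0.097, 0.056, 0.034, -7.5, 0, 1.5, 0], [-0.097, 0.056, 0.034, -7.5, 0, 1.5, 0]]}}

```text
time_s: 3.25
eef_pos: [0.4561, -0.0382, 0.2747]
eef_rot: [0.046, 0.722, 0.689, 0.046]
wrist_force: [0.1, 0.4, -0.4]
opening: 0.003
```

Request:
{"name": "arm_command", "arguments": {"series": [[-0.096, 0.054, 0.042, -7.5, 0, 1.5, 0], [-0.096, 0.054, 0.042, -7.5, 0, 1.5, 0], [-0.096, 0.054, 0.042, -7.5, 0, 1.5, 0], [-0.096, 0.054, 0.042, -7.5, 0, 1.5, 0], [-0.096, 0.054, 0.042, -7.5, 0, 1.5, 0]]}}

```text
time_s: 3.75
eef_pos: [0.5109, -0.1354, 0.2403]
eef_rot: [0.092, 0.725, 0.676, 0.092]
wrist_force: [-0.1, -0.4, 0.2]
opening: -0.003
```

```bash
python3 -c "
from h import *
B=down(85.6)@rx(-15)
plan(((.533,-.1396,.0845),B),((.462,-.1342,.0845),B))
o=ctrl.get_obs();print(o['q'])"
```

```text
t 3.75 p [ 0.5109 -0.1354  0.2403] F [-0.1 -0.4  0.2] open -0.3
   [-0.0039, -0.0186, 0.1562] [-0.05, -0.55, 0.32] -> [ 0.533 -0.14   0.085]
   [-0.0001, -0.0688, -0.0184] [-0.0, 0.0, -0.0] -> [ 0.462 -0.134  0.084]
[-0.54384687  0.016778    1.94090655  0.15293129  0.95965059 -0.54762206]
```

Request:
{"name": "arm_command", "arguments": {"series": [[-0.002, -0.018, 0.05, 0, -0.5, 0.3, 0], [-0.002, -0.018, 0.1, 0, -0.5, 0.3, 0], [-0.002, -0.018, 0.13, 0, -0.5, 0.3, 0], [-0.002, -0.018, 0.156, 0, -0.5, 0.3, 0], [-0.002, -0.018, 0.156, 0, -0.5, 0.3, 0]]}}

```text
time_s: 4.25
eef_pos: [0.5322, -0.1362, 0.082]
eef_rot: [0.093, 0.727, 0.675, 0.088]
wrist_force: [-0.8, 0.5, 0.6]
opening: -0.0
```

Request:
{"name": "arm_command", "arguments": {"series": [[0, -0.007, -0.0018, 0, 0, 0, 0], [0, -0.013, -0.0036, 0, 0, 0, 0], [0, -0.02, -0.0054, 0, 0, 0, 0], [0, -0.027, -0.0072, 0, 0, 0, 0], [0, -0.034, -0.009, 0, 0, 0, 0]]}}

```text
time_s: 4.75
eef_pos: [0.4998, -0.1372, 0.0866]
eef_rot: [0.098, 0.727, 0.673, 0.089]
wrist_force: [4.9, 0.4, 6.2]
opening: 0.002
```

Request:
{"name": "arm_command", "arguments": {"series": [[0, -0.007, -0.0018, 0, 0, 0, 0], [0, -0.014, -0.0036, 0, 0, 0, 0], [0, -0.021, -0.0054, 0, 0, 0, 0], [0, -0.028, -0.0072, 0, 0, 0, 0], [0, -0.035, -0.0094, 0, 0, 0, 0]]}}

```text
time_s: 5.25
eef_pos: [0.4642, -0.1349, 0.0866]
eef_rot: [0.099, 0.727, 0.673, 0.089]
wrist_force: [4.7, -0.4, 5.7]
opening: 0.001
```

```bash
python3 -c "
from h import *
snap('side','s1.png');
B=down(85.6)@rx(-15);G=down(-4.4)
plan(((.462,-.134,.17),B),((.366,-.127,.19),G))
import subprocess
a=cv2.imread('pics/s1.png')[150:350,180:440];cv2.imwrite('pics/s1c.png',cv2.resize(a,None,fx=3,fy=3))"
```

```text
t 5.3 p [ 0.4634 -0.1347  0.0865] F [3.4 0.  9.4] open -0.2
   [0.0004, 0.0206, -0.081] [0.26, 0.16, 0.04] -> [ 0.462 -0.134  0.17 ]
   [-0.0001, -0.0293, -0.0147] [3.92, -3.92, 29.81] -> [ 0.43  -0.132  0.177]
   [-0.0158, -0.026, -0.0122] [3.92, -3.92, 29.81] -> [ 0.398 -0.129  0.183]
   [-0.0275, -0.0152, -0.0093] [3.92, -3.92, 29.81] -> [ 0.366 -0.127  0.19 ]
```

View pics/s1c.png

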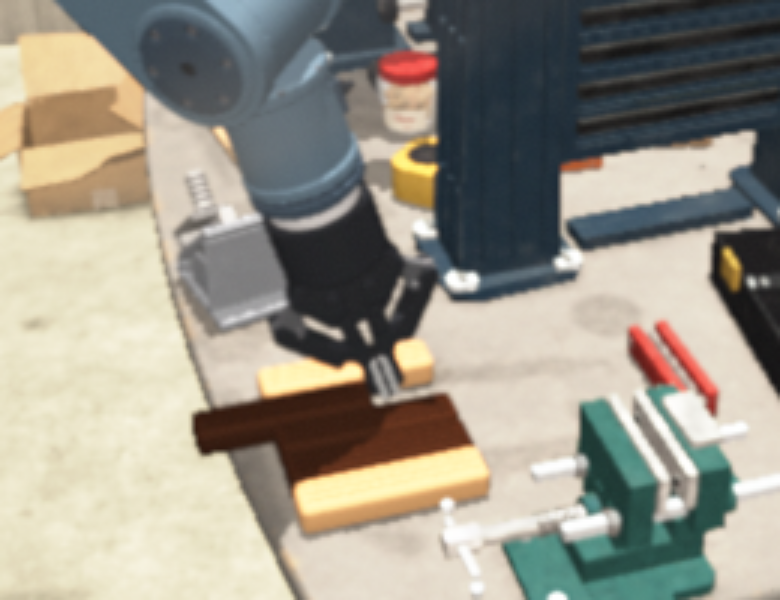

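Request:
{"name": "arm_command", "arguments": {"series": [[0, 0.02, -0.081, 0, 0, 0, 0], [0, 0.02, -0.081, 0, 0, 0, 0.02], [0, 0.02, -0.081, 0, 0, 0, 0.06], [0, 0.02, -0.081, 0, 0, 0, 0.06], [0, 0.02, -0.081, 0, 0, 0, 0.06]]}}

```text
time_s: 5.8
eef_pos: [0.46, -0.1329, 0.1669]
eef_rot: [0.095, 0.727, 0.674, 0.088]
wrist_force: [-0.2, -0.4, -0.4]
opening: 0.684
```

Request:
{"name": "arm_command", "arguments": {"series": [[0, -0.029, -0.015, 4, -4, 30, 0.06], [0, -0.029, -0.015, 4, -4, 30, 0.06], [0, -0.029, -0.015, 4, -4, 30, 0.06], [0, -0.029, -0.015, 4, -4, 30, 0.06], [0, -0.029, -0.015, 4, -4, 30, 0.06]]}}

```text
time_s: 6.3
eef_pos: [0.4286, -0.1304, 0.1737]
eef_rot: [0.066, 0.882, 0.462, 0.061]
wrist_force: [-0.1, 1.5, 0.4]
opening: 0.697
```

Request:
{"name": "arm_command", "arguments": {"series": [[-0.016, -0.026, -0.012, 4, -4, 30, 0.06], [-0.016, -0.026, -0.012, 4, -4, 30, 0.06], [-0.016, -0.026, -0.012, 4, -4, 30, 0.06], [-0.016, -0.026, -0.012, 4, -4, 30, 0.06], [-0.016, -0.026, -0.012, 4, -4, 30, 0.06]]}}

```text
time_s: 6.8
eef_pos: [0.3968, -0.1285, 0.1806]
eef_rot: [0.034, 0.975, 0.218, 0.03]
wrist_force: [0.2, -0.3, 0.3]
opening: 0.707
```

Request:
{"name": "arm_command", "arguments": {"series": [[-0.028, -0.015, -0.009, 4, -4, 30, 0.06], [-0.028, -0.015, -0.009, 4, -4, 30, 0.06], [-0.028, -0.015, -0.009, 4, -4, 30, 0.06], [-0.028, -0.015, -0.009, 4, -4, 30, 0.06], [-0.028, -0.015, -0.009, 4, -4, 30, 0.06]]}}

```text
time_s: 7.3
eef_pos: [0.3646, -0.1265, 0.1874]
eef_rot: [-0.001, 0.999, -0.042, -0.003]
wrist_force: [0.3, 0.3, -0.0]
opening: 0.706
```

```bash
python3 row.py w3.png; python3 -c "
from h import *
plan(((.365,-.127,.075),down(-4.4)))"
```

```text
[ 0.3646 -0.1265  0.1874] [ 0.997 -0.083 -0.005]
beech [241, 0, 55, 153, 7185] [ 445.4 -100.6] [30.7 93.1] 85.5 0.0208
[[398.0, -112.0], [491.0, -120.0], [493.0, -89.0], [400.0, -82.0]]
beech [437, 0, 66, 153, 7276] [ 434.6 -227.6] [31.1 92.8] 85.3 0.0209
[[387.0, -239.0], [480.0, -247.0], [482.0, -216.0], [390.0, -208.0]]
wal [345, 0, 106, 154, 14830] [ 438.5 -180.6] [63. 94.] 85.6 0.0208
[[389.0, -208.0], [483.0, -216.0], [488.0, -153.0], [394.0, -146.0]]
wal [294, 45, 50, 185, 6416] [ 401.6 -129.6] [ 31.4 126.1] 86.4 0.0208
[[338.0, -141.0], [463.0, -149.0], [465.0, -118.0], [340.0, -110.0]]
t 7.35 p [ 0.3646 -0.1265  0.1874] F [ 0.3  0.1 -0.4] open 59.7
   [0.001, 0.0007, 0.1124] [-0.1, 0.3, -0.27] -> [ 0.365 -0.127  0.075]
```

View pics/w3.png

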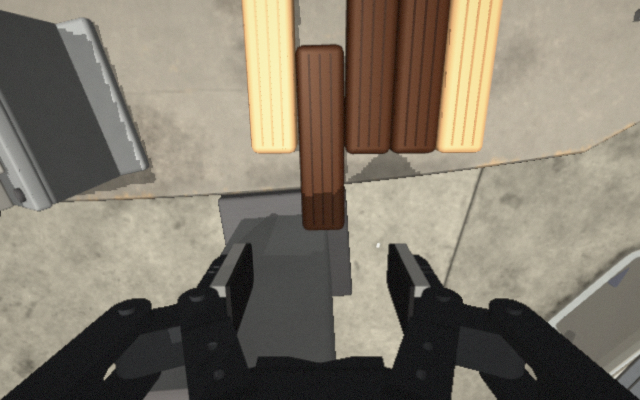

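Request:
{"name": "arm_command", "arguments": {"series": [[0.003, 0.001, 0.05, 0, 0.3, 0, 0.06], [0.003, 0.001, 0.09, 0, 0.3, 0, 0.06], [0.003, 0.001, 0.111, 0, 0.3, 0, 0.06], [0.003, 0.001, 0.111, 0, 0.3, 0, 0.06], [0.003, 0.001, 0.111, 0, 0.3, 0, 0.02]]}}

```text
time_s: 7.85
eef_pos: [0.3672, -0.1276, 0.0771]
eef_rot: [-0.001, 0.999, -0.042, -0.0]
wrist_force: [0.3, 0.4, 0.7]
opening: 0.551
```

Request:
{"name": "arm_command", "arguments": {"series": [[0, 0, 0, 0, 0, 0, 0.02], [0, 0, 0, 0, 0, 0, 0.02], [0, 0, 0, 0, 0, 0, 0.02], [0, 0, 0, 0, 0, 0, 0.02], [0, 0, 0, 0, 0, 0, 0.02]]}}

```text
time_s: 8.35
eef_pos: [0.3684, -0.1285, 0.0786]
eef_rot: [0.0, 0.999, -0.043, 0.002]
wrist_force: [-1.2, 0.2, 7.6]
opening: 0.354
```

Request:
{"name": "arm_command", "arguments": {"series": [[-0.01, 0, 0, 0, 0, 0, 0.02], [-0.02, 0, 0, 0, 0, 0, 0.02], [-0.03, 0, 0, 0, 0, 0, 0.02], [-0.04, 0, 0, 0, 0, 0, 0.02], [-0.04, 0, 0, 0, 0, 0, 0.02]]}}

```text
time_s: 8.85
eef_pos: [0.3277, -0.1252, 0.0783]
eef_rot: [0.001, 0.999, -0.043, 0.002]
wrist_force: [-2.2, -0.6, 12.4]
opening: 0.352
```

```bash
python3 -c "
from h import *
A=down(-4.4);plan()
p,A=state()[1:3]
F=np.array([.447,.0795,.045]);u=np.array([.104,-.759,.643]);n=np.array([-.0875,.637,.766]);y=np.array([.991,.136,0])
z0=p[2]
P=F+.101*u+(z0+.002)*n-.0065*y
B=down(97.8,-40);print(z0,P)
q=p+A[:,0]*-.036
C=q+[0,0,.1]
plan((q,A),(C,A),((.36,-.04,.27),down(45,-15)),(P+.08*n,B),(P,B))
"
```

```text
t 8.85 p [ 0.3277 -0.1252  0.0783] F [-2.2 -0.6 12.4] open 30.1
0.0783277244235704 [0.44403382 0.05312576 0.17147404]
t 8.85 p [ 0.3277 -0.1252  0.0783] F [-2.2 -0.6 12.4] open 30.1
   [-0.036, -0.0, -0.0] [0.0, 0.0, 0.0] -> [ 0.292 -0.122  0.078]
   [0.0003, 0.0001, -0.1] [0.0, 0.0, 0.0] -> [ 0.292 -0.122  0.178]
   [0.0306, -0.0438, -0.0459] [-3.19, -7.09, -24.83] -> [ 0.326 -0.081  0.224]
   [0.0397, -0.0255, -0.0522] [-3.19, -7.09, -24.83] -> [ 0.36 -0.04  0.27]
   [0.0803, -0.0237, -0.0022] [-12.28, -11.6, -23.59] -> [0.399 0.032 0.251]
   [0.0804, 0.0126, -0.0201] [-12.28, -11.6, -23.59] -> [0.437 0.104 0.233]
   [-0.0, 0.0, 0.08] [0.0, 0.0, 0.0] -> [0.444 0.053 0.171]
```

Request:
{"name": "arm_command", "arguments": {"series": [[-0.01, 0, -0.002, 0, 0, 0, 0.02], [-0.02, 0, -0.002, 0, 0, 0, 0.02], [-0.03, 0, -0.002, 0, 0, 0, 0.02], [-0.036, 0, -0.002, 0, 0, 0, 0.02], [-0.036, 0, -0.01, 0, 0, 0, 0.02]]}}

```text
time_s: 9.35
eef_pos: [0.2898, -0.1201, 0.0863]
eef_rot: [-0.002, 0.999, -0.044, -0.001]
wrist_force: [0.1, -0.2, -0.4]
opening: 0.356
```

Request:
{"name": "arm_command", "arguments": {"series": [[0, 0, -0.02, 0, 0, 0, 0.02], [0, 0, -0.04, 0, 0, 0, 0.02], [0, 0, -0.065, 0, 0, 0, 0.02], [0, 0, -0.09, 0, 0, 0, 0.02], [0, 0, -0.09, 0, 0, 0, 0.02]]}}

```text
time_s: 9.85
eef_pos: [0.2932, -0.1227, 0.1802]
eef_rot: [0.002, 0.999, -0.043, 0.003]
wrist_force: [0.4, -0.7, -0.9]
opening: 0.353
```

Request:
{"name": "arm_command", "arguments": {"series": [[0.006, -0.009, -0.009, -0.6, -1.4, -5, 0.02], [0.012, -0.018, -0.018, -1.3, -2.8, -10, 0.02], [0.018, -0.026, -0.027, -1.9, -4.3, -15, 0.02], [0.025, -0.035, -0.037, -2.6, -5.7, -20, 0.02], [0.031, -0.044, -0.046, -3.2, -7.1, -25, 0.02]]}}

```text
time_s: 10.35
eef_pos: [0.3262, -0.0796, 0.2228]
eef_rot: [0.024, 0.982, 0.176, -0.063]
wrist_force: [1.6, 0.0, -1.0]
opening: 0.357
```

Request:
{"name": "arm_command", "arguments": {"series": [[0.008, -0.005, -0.01, -0.6, -1.4, -5, 0.02], [0.016, -0.01, -0.021, -1.3, -2.8, -10, 0.02], [0.024, -0.015, -0.031, -1.9, -4.3, -15, 0.02], [0.032, -0.02, -0.042, -2.6, -5.7, -20, 0.02], [0.04, -0.025, -0.052, -3.2, -7.1, -25, 0.02]]}}

```text
time_s: 10.85
eef_pos: [0.3608, -0.0389, 0.2682]
eef_rot: [0.048, 0.914, 0.384, -0.122]
wrist_force: [-0.6, -0.1, -1.4]
opening: 0.359
```

```bash
cat > place.py <<'E'
from h import *
import sys
F=np.array([.447,.0795,.045]);u=np.array([.104,-.759,.643]);n=np.array([-.0875,.637,.766]);y=np.array([.991,.136,0])
B=down(97.8,-40)
def P(s,off,yy): return F+s*u+off*n+yy*y
def K(off,yk): return F+.027*u+off*n+yk*y
BK=down(7.8)@rx(-40)
E
python3 -c "
from place import *
a=P(.101,.0805,-.0065)
plan((a+.08*n,B),(a,B))
"
```

```text
t 10.85 p [ 0.3608 -0.0389  0.2682] F [-0.6 -0.1 -1.4] open 30.6
   [0.0797, -0.0228, -0.0031] [-12.32, -11.65, -23.26] -> [0.399 0.033 0.251]
   [0.0793, 0.0128, -0.0207] [-12.32, -11.65, -23.26] -> [0.437 0.104 0.233]
   [-0.0, 0.0, 0.08] [0.0, 0.0, 0.0] -> [0.444 0.053 0.172]
```

Request:
{"name": "arm_command", "arguments": {"series": [[0.016, -0.005, 0, -2.5, -2.3, -4.7, 0.02], [0.032, -0.009, -0.001, -4.9, -4.7, -9.3, 0.02], [0.048, -0.014, -0.002, -7.4, -7, -14, 0.02], [0.064, -0.018, -0.002, -9.9, -9.3, -18.6, 0.02], [0.08, -0.023, -0.003, -12.3, -11.6, -23.3, 0.02]]}}

```text
time_s: 11.35
eef_pos: [0.3992, 0.033, 0.2498]
eef_rot: [0.158, 0.79, 0.564, -0.179]
wrist_force: [1.0, -0.5, -1.0]
opening: 0.357
```

Request:
{"name": "arm_command", "arguments": {"series": [[0.016, 0.003, -0.004, -2.5, -2.3, -4.7, 0.02], [0.032, 0.005, -0.008, -4.9, -4.7, -9.3, 0.02], [0.048, 0.008, -0.012, -7.4, -7, -14, 0.02], [0.064, 0.01, -0.016, -9.9, -9.3, -18.6, 0.02], [0.079, 0.013, -0.021, -12.3, -11.6, -23.3, 0.02]]}}

```text
time_s: 11.85
eef_pos: [0.4375, 0.1043, 0.2324]
eef_rot: [0.258, 0.617, 0.709, -0.225]
wrist_force: [0.4, 0.9, -1.5]
opening: 0.36
```

```bash
python3 -c "
from place import *
a=P(.101,.0805,-.0065)
plan((a+.03*n,B),(a,B))
snap('wrist','w4.png')
"
```

```text
t 11.85 p [0.4375 0.1043 0.2324] F [ 0.4  0.9 -1.5] open 30.7
   [-0.0003, -0.0004, 0.0497] [0.0, -0.01, 0.1] -> [0.441 0.072 0.195]
   [-0.0, 0.0, 0.03] [0.0, -0.0, -0.0] -> [0.444 0.053 0.172]
```

View pics/w4.png

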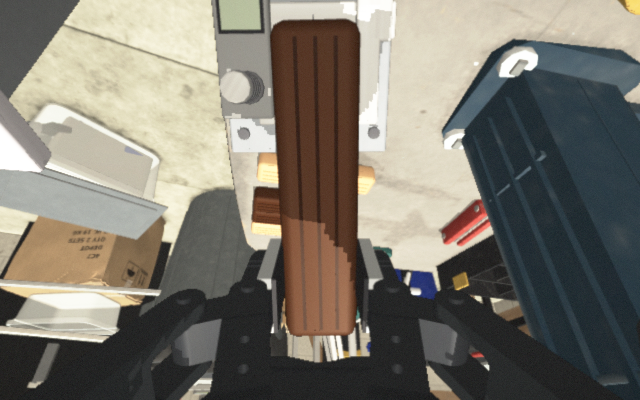

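Request:
{"name": "arm_command", "arguments": {"series": [[0, 0, 0.02, 0, 0, 0, 0.02], [0, 0, 0.04, 0, 0, 0, 0.02], [0, 0, 0.06, 0, 0, 0, 0.02], [0, 0, 0.072, 0, 0, 0, 0.02], [0, 0, 0.072, 0, 0, 0, 0.02]]}}

```text
time_s: 12.4
eef_pos: [0.4429, 0.0567, 0.177]
eef_rot: [0.256, 0.619, 0.707, -0.226]
wrist_force: [0.4, -0.3, -1.1]
opening: 0.362
```

Request:
{"name": "arm_command", "arguments": {"series": [[0, 0, 0.002, 0, 0, 0, 0.02], [0, 0, 0.004, 0, 0, 0, 0.02], [0, 0, 0.006, 0, 0, 0, 0.02], [0, 0, 0.008, 0, 0, 0, 0.02], [0, 0, 0.008, 0, 0, 0, 0.02]]}}

```text
time_s: 12.9
eef_pos: [0.4447, 0.0527, 0.1725]
eef_rot: [0.258, 0.619, 0.707, -0.224]
wrist_force: [0.5, 0.0, -1.0]
opening: 0.356
```

```bash
python3 -c "
from place import *
t,p,A,o=state();f=np.array(o['wrist_force']);print('slope',f@u,'n',f@n,'y',f@y)
d=p-F;print('s',d@u,'off',d@n,'y',d@y)
pic,dd,m=snap('side');cv2.imwrite('pics/s2c.png',cv2.resize(pic[150:290,190:330,::-1],None,fx=4,fy=4))
"
```

```text
slope -0.5760617939931646 n -0.7785780326209655 y 0.5464811561007923
s 0.10214524043588197 off 0.08080268095890672 y -0.005970035639104512
```

View pics/s2c.png

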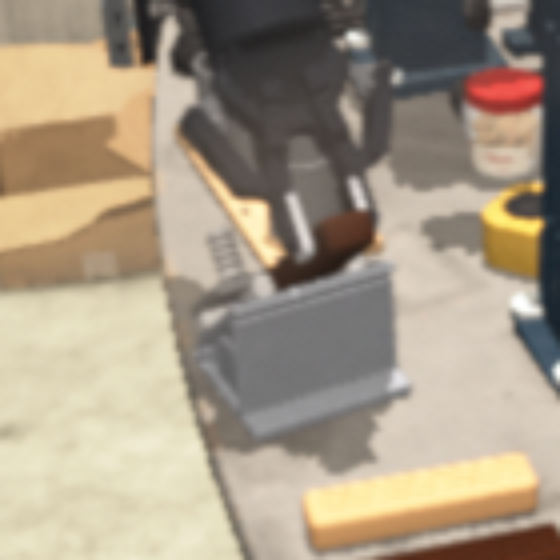

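Request:
{"name": "arm_command", "arguments": {"series": [[0, 0, 0.001, 0, 0, 0, 0.02], [0, 0, 0.002, 0, 0, 0, 0.02], [0, 0, 0.003, 0, 0, 0, 0.02], [0, 0, 0.003, 0, 0, 0, 0.02], [0, 0, 0.003, 0, 0, 0, 0.02]]}}

```text
time_s: 13.45
eef_pos: [0.445, 0.051, 0.1709]
eef_rot: [0.258, 0.619, 0.707, -0.224]
wrist_force: [-2.8, 3.9, 6.7]
opening: 0.354
```

Request:
{"name": "arm_command", "arguments": {"series": [[0.001, 0, 0, 0, 0, 0, 0.02], [0.002, 0, 0, 0, 0, 0, 0.02], [0.003, 0, 0, 0, 0, 0, 0.02], [0.003, 0, 0, 0, 0, 0, 0.02], [0.003, 0, 0, 0, 0, 0, 0.02]]}}

```text
time_s: 13.95
eef_pos: [0.4455, 0.053, 0.1696]
eef_rot: [0.259, 0.619, 0.707, -0.224]
wrist_force: [-1.1, 1.4, 7.2]
opening: 0.354
```

```bash
cat > f.py <<'E'
from place import *
t,p,A,o=state();f=np.array(o['wrist_force']);print(round(t,2),'F slope',round(f@u,2),'n',round(f@n,2),'y',round(f@y,2),'torque',np.round(o['torque'],2))
d=p-F;print('s',round(d@u,4),'off',round(d@n,4),'y',round(d@y,4),'open',round(o['opening']*85.4,1))
E
python3 f.py
```

```text
13.95 F slope 3.42 n 6.53 y -0.92 torque [-0.04  0.1  -0.1 ]
s 0.1001 off 0.0787 y -0.0051 open 30.3
```

Request:
{"name": "arm_command", "arguments": {"series": [[0.001, 0, -0.001, 0, 0, 0, 0.02], [0.002, 0, -0.001, 0, 0, 0, 0.02], [0.002, 0, -0.001, 0, 0, 0, 0.02], [0.002, 0, -0.001, 0, 0, 0, 0.02], [0.002, 0, -0.001, 0, 0, 0, 0.02]]}}

```text
time_s: 14.45
eef_pos: [0.4445, 0.0552, 0.1679]
eef_rot: [0.258, 0.619, 0.707, -0.224]
wrist_force: [0.4, 1.4, 3.0]
opening: 0.354
```

```bash
python3 f.py
```

```text
14.45 F slope 0.91 n 3.11 y 0.55 torque [ 0.31 -0.05 -0.01]
s 0.0972 off 0.0789 y -0.0058 open 30.2
```

Request:
{"name": "arm_command", "arguments": {"series": [[0.001, 0, 0, 0, 0, 0, 0.02], [0.002, 0, 0, 0, 0, 0, 0.02], [0.003, 0, 0, 0, 0, 0, 0.02], [0.003, 0, 0, 0, 0, 0, 0.02], [0.003, 0, 0, 0, 0, 0, 0.02]]}}

```text
time_s: 14.95
eef_pos: [0.4444, 0.0566, 0.1668]
eef_rot: [0.258, 0.619, 0.707, -0.225]
wrist_force: [0.5, -3.1, 8.3]
opening: 0.36
```

```bash
python3 f.py
```

```text
14.95 F slope 7.77 n 4.33 y 0.09 torque [-0.86 -0.   -0.06]
s 0.0954 off 0.0789 y -0.0057 open 30.7
```

Request:
{"name": "arm_command", "arguments": {"series": [[0, 0, 0, 0, 0, 0, 0.045], [0, 0, 0, 0, 0, 0, 0.05], [0, 0, 0, 0, 0, 0, 0.05], [0, 0, 0, 0, 0, 0, 0.05], [0, 0, -0.01, 0, 0, 0, 0.05]]}}

```text
time_s: 15.45
eef_pos: [0.4423, 0.0635, 0.1727]
eef_rot: [0.257, 0.619, 0.707, -0.225]
wrist_force: [1.3, -0.1, 0.9]
opening: 0.586
```

Request:
{"name": "arm_command", "arguments": {"series": [[0, 0, -0.03, 0, 0, 0, 0.05], [0, 0, -0.06, 0, 0, 0, 0.05], [0, 0, -0.08, 0, 0, 0, 0.05], [0, 0, -0.08, 0, 0, 0, 0.05], [0, 0, -0.08, 0, 0, 0, 0.05]]}}

```text
time_s: 15.95
eef_pos: [0.4362, 0.1149, 0.2349]
eef_rot: [0.258, 0.619, 0.707, -0.224]
wrist_force: [0.2, 0.4, -0.4]
opening: 0.588
```

```bash
python3 f.py; python3 -c "
from place import *
plan((K(.155,-.048),BK),(K(.097,-.048),BK))
snap('wrist','w5.png')"
```

```text
15.95 F slope -0.54 n -0.04 y 0.24 torque [ 0.32  0.06 -0.01]
s 0.0941 off 0.1689 y -0.0059 open 50.2
t 15.95 p [0.4362 0.1149 0.2349] F [ 0.2  0.4 -0.4] open 50.2
   [0.0223, -0.0141, 0.0047] [-0.02, -0.03, 29.94] -> [0.42  0.127 0.217]
   [0.0123, -0.0234, 0.0047] [-0.02, -0.03, 29.94] -> [0.405 0.139 0.199]
   [-0.001, -0.0264, 0.0046] [-0.02, -0.03, 29.94] -> [0.389 0.151 0.181]
   [0.0, 0.0, 0.058] [0.0, 0.0, -0.0] -> [0.394 0.114 0.137]
```

View pics/w5.png

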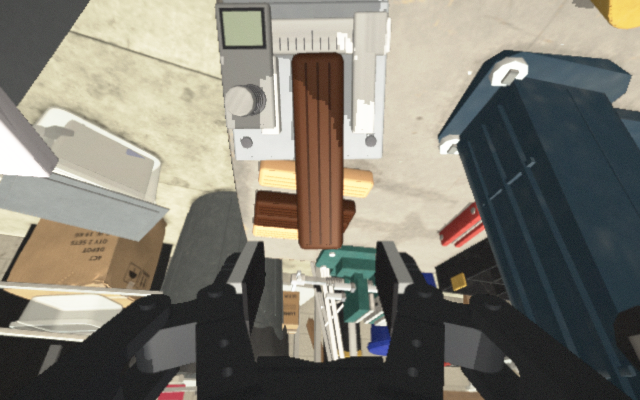

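Request:
{"name": "arm_command", "arguments": {"series": [[0.022, -0.014, 0.005, 0, 0, 30, 0.05], [0.022, -0.014, 0.005, 0, 0, 30, 0.05], [0.022, -0.014, 0.005, 0, 0, 30, 0.05], [0.022, -0.014, 0.005, 0, 0, 30, 0.05], [0.022, -0.014, 0.005, 0, 0, 30, 0.05]]}}

```text
time_s: 16.5
eef_pos: [0.4199, 0.1255, 0.2157]
eef_rot: [0.306, 0.781, 0.523, -0.151]
wrist_force: [0.6, -0.1, 0.2]
opening: 0.587
```

Request:
{"name": "arm_command", "arguments": {"series": [[0.012, -0.023, 0.005, 0, 0, 30, 0.045], [0.012, -0.023, 0.005, 0, 0, 30, 0.045], [0.012, -0.023, 0.005, 0, 0, 30, 0.045], [0.012, -0.023, 0.005, 0, 0, 30, 0.045], [0.012, -0.023, 0.005, 0, 0, 30, 0.045]]}}

```text
time_s: 17.0
eef_pos: [0.4046, 0.1374, 0.1983]
eef_rot: [0.335, 0.89, 0.303, -0.066]
wrist_force: [0.2, -0.5, 0.4]
opening: 0.527
```

Request:
{"name": "arm_command", "arguments": {"series": [[-0.001, -0.026, 0.005, 0, 0, 30, 0.045], [-0.001, -0.026, 0.005, 0, 0, 30, 0.045], [-0.001, -0.026, 0.005, 0, 0, 30, 0.045], [-0.001, -0.026, 0.005, 0, 0, 30, 0.045], [-0.001, -0.026, 0.005, 0, 0, 30, 0.045]]}}

```text
time_s: 17.5
eef_pos: [0.3893, 0.1493, 0.1806]
eef_rot: [0.341, 0.938, 0.063, 0.023]
wrist_force: [-0.3, -0.0, -0.8]
opening: 0.525
```

```bash
python3 f.py; python3 - <<'E'
from place import *
plan((K(.097,-.048),BK))
pic,d,m=snap('wrist')
np.savez('wk.npz',p=pic,d=d,**{k:np.array(v) for k,v in m.items()})
# knob top: depth points 45-60 mm off bed
v,uu=np.mgrid[0:400,0:640];px=np.c_[uu.ravel(),v.ravel()];px=px[d[px[:,1],px[:,0]]>.05];X=fromdepth(m,d,px)-F
c=np.c_[X@u,X@y,X@n]
k=(c[:,2]>.046)&(c[:,2]<.06)&(abs(c[:,0]-.027)<.03)&(abs(c[:,1]+.048)<.025)
print(k.sum(),np.percentile(c[k],[2,50,98],axis=0).round(4))
k=(abs(c[:,2]-.022)<.004)&(abs(c[:,1])<.03)&(c[:,0]>.05)&(c[:,0]<.13);
hs=cv2.cvtColor(pic,cv2.COLOR_RGB2HSV)[px[:,1],px[:,0]];k&=hs[:,2]<130
print(k.sum(),np.percentile(c[k],[1,50,99],axis=0).round(4) if k.any() else '')
E
```

```text
17.5 F slope -0.52 n -0.59 y -0.35 torque [0.32 0.09 0.05]
s 0.0282 off 0.1534 y -0.0477 open 44.8
t 17.5 p [0.3893 0.1493 0.1806] F [-0.3 -0.  -0.8] open 44.8
   [-0.0003, -0.0011, 0.0564] [-0.07, 0.08, -0.03] -> [0.394 0.114 0.137]
712 [[ 0.0179 -0.0541  0.0462]
 [ 0.0255 -0.0462  0.0516]
 [ 0.0326 -0.0399  0.053 ]]
5993 [[ 0.0507 -0.0202  0.0184]
 [ 0.0846 -0.0057  0.0214]
 [ 0.1253  0.0097  0.0231]]
```

Request:
{"name": "arm_command", "arguments": {"series": [[0.001, -0.0025, 0.02, 0, 0, 0, 0.045], [0.001, -0.0025, 0.04, 0, 0, 0, 0.045], [0.001, -0.0025, 0.056, 0, 0, 0, 0.045], [0.001, -0.0025, 0.056, 0, 0, 0, 0.045], [0.001, -0.0025, 0.056, 0, 0, 0, 0.01]]}}

```text
time_s: 18.05
eef_pos: [0.395, 0.116, 0.1365]
eef_rot: [0.341, 0.938, 0.063, 0.023]
wrist_force: [0.7, -0.0, 0.2]
opening: 0.369
```

Request:
{"name": "arm_command", "arguments": {"series": [[0, 0, 0, 0, 0, 0, 0.01], [0, 0, 0, 0, 0, 0, 0.01], [0, 0, 0, 0, 0, 0, 0.01], [0, 0, 0, 0, 0, 0, 0.01], [0, 0, 0, 0, 0, 0, 0.01]]}}

```text
time_s: 18.55
eef_pos: [0.3956, 0.1164, 0.1374]
eef_rot: [0.341, 0.938, 0.062, 0.024]
wrist_force: [-0.4, -0.3, 6.6]
opening: 0.163
```

```bash
python3 f.py
```

```text
18.55 F slope 4.49 n 4.89 y -0.4 torque [-0.31  0.12 -0.05]
s 0.0261 off 0.0988 y -0.0459 open 13.9
```

Request:
{"name": "arm_command", "arguments": {"series": [[0.002, 0, 0, 0, 0, 0, 0.01], [0.004, 0, 0, 0, 0, 0, 0.01], [0.006, 0, 0, 0, 0, 0, 0.01], [0.008, 0, 0, 0, 0, 0, 0.01], [0.009, 0, 0, 0, 0, 0, 0.01]]}}

```text
time_s: 19.05
eef_pos: [0.4045, 0.1177, 0.1374]
eef_rot: [0.341, 0.938, 0.062, 0.024]
wrist_force: [-1.0, 0.8, 6.1]
opening: 0.164
```

```bash
python3 f.py
```

```text
19.05 F slope 3.23 n 5.29 y -0.92 torque [-0.25  0.18 -0.15]
s 0.026 off 0.0989 y -0.0369 open 14.0
```

Request:
{"name": "arm_command", "arguments": {"series": [[0.0005, 0, 0, 0, 0, 0, 0.01], [0.001, 0, 0, 0, 0, 0, 0.01], [0.0015, 0, 0, 0, 0, 0, 0.01], [0.002, 0, 0, 0, 0, 0, 0.01], [0.002, 0, 0, 0, 0, 0, 0.01]]}}

```text
time_s: 19.55
eef_pos: [0.4063, 0.118, 0.1374]
eef_rot: [0.341, 0.938, 0.062, 0.024]
wrist_force: [-2.0, 1.8, 7.0]
opening: 0.168
```

```bash
python3 f.py
```

```text
19.55 F slope 2.97 n 6.68 y -1.7 torque [-0.27  0.22 -0.21]
s 0.026 off 0.0989 y -0.0351 open 14.3
```

Request:
{"name": "arm_command", "arguments": {"series": [[0.0005, 0, 0, 0, 0, 0, 0.01], [0.001, 0, 0, 0, 0, 0, 0.01], [0.001, 0, 0, 0, 0, 0, 0.01], [0.001, 0, 0, 0, 0, 0, 0.01], [0.001, 0, 0, 0, 0, 0, 0.01]]}}

```text
time_s: 20.05
eef_pos: [0.4073, 0.1181, 0.1374]
eef_rot: [0.341, 0.938, 0.062, 0.024]
wrist_force: [-0.9, 1.5, 6.4]
opening: 0.163
```

```bash
python3 f.py
```

```text
20.05 F slope 2.92 n 5.91 y -0.7 torque [-0.24  0.25 -0.21]
s 0.026 off 0.0989 y -0.0341 open 13.9
```

Request:
{"name": "arm_command", "arguments": {"series": [[0.0005, 0, 0, 0, 0, 0, 0.01], [0.001, 0, 0, 0, 0, 0, 0.01], [0.001, 0, 0, 0, 0, 0, 0.01], [0.001, 0, 0, 0, 0, 0, 0.01], [0.001, 0, 0, 0, 0, 0, 0.01]]}}

```text
time_s: 20.55
eef_pos: [0.4083, 0.1183, 0.1375]
eef_rot: [0.341, 0.938, 0.062, 0.024]
wrist_force: [-2.4, 1.1, 6.8]
opening: 0.162
```

```bash
python3 f.py
```

```text
20.55 F slope 3.3 n 6.07 y -2.21 torque [-0.26  0.19 -0.16]
s 0.026 off 0.0989 y -0.0331 open 13.8
```

Request:
{"name": "arm_command", "arguments": {"series": [[0.0005, 0, 0, 0, 0, 0, 0.01], [0.001, 0, 0, 0, 0, 0, 0.01], [0.001, 0, 0, 0, 0, 0, 0.01], [0.001, 0, 0, 0, 0, 0, 0.01], [0.001, 0, 0, 0, 0, 0, 0.01]]}}

```text
time_s: 21.05
eef_pos: [0.4093, 0.1184, 0.1374]
eef_rot: [0.341, 0.938, 0.062, 0.024]
wrist_force: [-1.9, 1.3, 7.0]
opening: 0.167
```

```bash
python3 f.py
```

```text
21.05 F slope 3.28 n 6.33 y -1.72 torque [-0.21  0.21 -0.19]
s 0.026 off 0.0989 y -0.0321 open 14.2
```

Request:
{"name": "arm_command", "arguments": {"series": [[0.0005, 0, 0, 0, 0, 0, 0.01], [0.001, 0, 0, 0, 0, 0, 0.01], [0.001, 0, 0, 0, 0, 0, 0.01], [0.001, 0, 0, 0, 0, 0, 0.01], [0.001, 0, 0, 0, 0, 0, 0.01]]}}

```text
time_s: 21.55
eef_pos: [0.4103, 0.1186, 0.1375]
eef_rot: [0.341, 0.938, 0.062, 0.024]
wrist_force: [-2.2, 1.2, 7.7]
opening: 0.164
```

```bash
python3 f.py
```

```text
21.55 F slope 3.81 n 6.81 y -1.97 torque [-0.24  0.24 -0.16]
s 0.026 off 0.0989 y -0.0311 open 14.0
```

Request:
{"name": "arm_command", "arguments": {"series": [[0.0005, 0, 0, 0, 0, 0, 0.01], [0.001, 0, 0, 0, 0, 0, 0.01], [0.001, 0, 0, 0, 0, 0, 0.01], [0.001, 0, 0, 0, 0, 0, 0.01], [0.001, 0, 0, 0, 0, 0, 0.01]]}}

```text
time_s: 22.05
eef_pos: [0.4108, 0.1186, 0.1374]
eef_rot: [0.341, 0.938, 0.062, 0.024]
wrist_force: [-4.8, 2.0, 10.0]
opening: 0.165
```

```bash
python3 f.py
```

```text
22.05 F slope 4.44 n 9.38 y -4.53 torque [-0.23  0.51 -0.46]
s 0.026 off 0.0989 y -0.0306 open 14.1
```

Request:
{"name": "arm_command", "arguments": {"series": [[0.0003, 0, 0, 0, 0, 0, 0.01], [0.0003, 0, 0, 0, 0, 0, 0.01], [0.0003, 0, 0, 0, 0, 0, 0.01], [0.0003, 0, 0, 0, 0, 0, 0.01], [0.0003, 0, 0, 0, 0, 0, 0.01]]}}

```text
time_s: 22.55
eef_pos: [0.4108, 0.1186, 0.1374]
eef_rot: [0.341, 0.938, 0.062, 0.023]
wrist_force: [-4.9, 3.6, 11.1]
opening: 0.165
```

```bash
python3 f.py
```

```text
22.55 F slope 3.9 n 11.27 y -4.32 torque [-0.32  0.67 -0.55]
s 0.0259 off 0.0989 y -0.0306 open 14.1
```

Request:
{"name": "arm_command", "arguments": {"series": [[-0.003, 0, 0, 0, 0, 0, 0.01], [-0.007, 0, 0, 0, 0, 0, 0.01], [-0.011, 0, 0, 0, 0, 0, 0.01], [-0.015, 0, 0, 0, 0, 0, 0.01], [-0.017, 0, 0, 0, 0, 0, 0.01]]}}

```text
time_s: 23.05
eef_pos: [0.395, 0.1163, 0.1374]
eef_rot: [0.341, 0.938, 0.062, 0.025]
wrist_force: [0.9, -0.3, 5.9]
opening: 0.162
```

Request:
{"name": "arm_command", "arguments": {"series": [[0, 0, 0, 0, 0, 0, 0.045], [0, 0, 0, 0, 0, 0, 0.045], [0, 0, 0, 0, 0, 0, 0.045], [0, 0, -0.03, 0, 0, 0, 0.045], [0, 0, -0.06, 0, 0, 0, 0.05]]}}

```text
time_s: 23.55
eef_pos: [0.3884, 0.154, 0.1822]
eef_rot: [0.341, 0.938, 0.062, 0.022]
wrist_force: [1.1, 1.0, 0.7]
opening: 0.583
```

```bash
python3 f.py; cat > ten.py <<'E'
# tenon pose on the bed in caliper coordinates, from the wrist depth
from place import *
pic,d,m=snap('wrist')
v,uu=np.mgrid[0:400,0:640];px=np.c_[uu.ravel(),v.ravel()];px=px[d[px[:,1],px[:,0]]>.05];X=fromdepth(m,d,px)-F
c=np.c_[X@u,X@y,X@n];hs=cv2.cvtColor(pic,cv2.COLOR_RGB2HSV)[px[:,1],px[:,0]]
k=(abs(c[:,2]-.022)<.006)&(abs(c[:,1])<.04)&(c[:,0]>-.02)&(c[:,0]<.16)&(hs[:,2]<140)&(hs[:,1]>70)
print('tenon',k.sum(),np.percentile(c[k],[1,50,99],axis=0).round(4).tolist(),[np.round(a,1) for a in cv2.minAreaRect((c[k][:,:2]*1000).astype(np.float32))])
k=(c[:,2]>.046)&(c[:,2]<.06)&(abs(c[:,0]-.027)<.03)&(abs(c[:,1]+.045)<.03)
print('knob',k.sum(),np.percentile(c[k],[2,50,98],axis=0).round(4).tolist() if k.any() else '')
E
python3 ten.py
```

```text
23.55 F slope -0.2 n 1.05 y 1.21 torque [ 0.31  0.07 -0.01]
s 0.0255 off 0.1577 y -0.048 open 49.8
tenon 10965 [[0.0005, -0.0149, 0.0174], [0.0629, 0.0011, 0.0215], [0.1245, 0.0155, 0.0232]] [array([62.7,  0. ]), array([128.4,  31.8]), np.float64(0.4)]
knob 666 [[0.0183, -0.0548, 0.0464], [0.0256, -0.0469, 0.0516], [0.0324, -0.0406, 0.0529]]
```

```bash
cat > cups.py <<'E'
from h import *
pic,d,m=snap('scene')
yy,xx=np.mgrid[190:345,160:330];px=np.c_[xx.ravel(),yy.ravel()];X=fromdepth(m,d,px)
g=np.zeros((400,640),np.uint8);k=(X[:,2]>.0685)&(X[:,2]<.08)&(X[:,0]>.4)&(X[:,0]<.6)&(d[px[:,1],px[:,0]]>.1);g[px[k][:,1],px[k][:,0]]=1
n,l,st,_=cv2.connectedComponentsWithStats(g,connectivity=8)
for i in range(1,n):
    if st[i,4]>30:
        v,u=np.nonzero(l==i);P=onplane(m,np.c_[u,v],.074)[:,:2]
        P=(P*1000).astype(np.float32);A=np.c_[2*P,np.ones(len(P))];s=np.linalg.lstsq(A,(P**2).sum(1),rcond=None)[0]
        print('rim',st[i].tolist(),np.round(cv2.minEnclosingCircle(P)[0],1),round(cv2.minEnclosingCircle(P)[1],1),'lsq',np.round(s[:2],1))
E
python3 cups.py; python3 -c "
from place import *
T=F+.105*u+.011*n+[0,0,.054];D=down(97.8)
plan((T+[0,0.02,.09],down(52)@rx(-20)),(T+[0,0,.06],D),(T,D))"
```

```text
rim [273, 240, 26, 22, 163] [485.1 228.9] 31.2 lsq [485.4 228.7]
rim [238, 258, 28, 25, 193] [478.8 313.6] 31.4 lsq [479.4 313.4]
rim [200, 278, 30, 27, 198] [472.9 397.5] 31.4 lsq [473.3 398.2]
t 23.65 p [0.3907 0.1562 0.1848] F [ 0.5 -0.2  0.3] open 50.1
   [0.0244, 0.0782, 0.0132] [9.48, 10.93, -19.37] -> [0.424 0.092 0.225]
   [-0.0047, 0.0829, 0.0016] [9.48, 10.93, -19.37] -> [0.457 0.027 0.265]
   [-0.0079, 0.0007, 0.0162] [9.46, 4.0, -22.66] -> [0.457 0.017 0.25 ]
   [-0.0091, -0.0001, 0.0156] [9.46, 4.0, -22.66] -> [0.457 0.007 0.235]
   [-0.0, -0.0, 0.06] [0.0, 0.0, 0.0] -> [0.457 0.007 0.175]
```

Request:
{"name": "arm_command", "arguments": {"series": [[0.024, 0.078, 0.013, 9.5, 11, -19.4, 0.055], [0.024, 0.078, 0.013, 9.5, 11, -19.4, 0.055], [0.024, 0.078, 0.013, 9.5, 11, -19.4, 0.055], [0.024, 0.078, 0.013, 9.5, 11, -19.4, 0.055], [0.024, 0.078, 0.013, 9.5, 11, -19.4, 0.055]]}}

```text
time_s: 24.15
eef_pos: [0.4213, 0.0891, 0.222]
eef_rot: [0.254, 0.933, 0.25, 0.049]
wrist_force: [-0.6, -0.4, 0.1]
opening: 0.64
```

Request:
{"name": "arm_command", "arguments": {"series": [[-0.005, 0.083, 0.002, 9.5, 11, -19.4, 0.055], [-0.005, 0.083, 0.002, 9.5, 11, -19.4, 0.055], [-0.005, 0.083, 0.002, 9.5, 11, -19.4, 0.055], [-0.005, 0.083, 0.002, 9.5, 11, -19.4, 0.055], [-0.005, 0.083, 0.002, 9.5, 11, -19.4, 0.055]]}}

```text
time_s: 24.65
eef_pos: [0.4553, 0.024, 0.2622]
eef_rot: [0.155, 0.886, 0.431, 0.074]
wrist_force: [0.7, -0.0, -1.0]
opening: 0.641
```

Request:
{"name": "arm_command", "arguments": {"series": [[-0.008, 0.001, 0.016, 9.5, 4, -22.7, 0.055], [-0.008, 0.001, 0.016, 9.5, 4, -22.7, 0.055], [-0.008, 0.001, 0.016, 9.5, 4, -22.7, 0.055], [-0.008, 0.001, 0.016, 9.5, 4, -22.7, 0.055], [-0.008, 0.001, 0.016, 9.5, 4, -22.7, 0.055]]}}

```text
time_s: 25.15
eef_pos: [0.4547, 0.0151, 0.2465]
eef_rot: [0.079, 0.791, 0.605, 0.036]
wrist_force: [-1.4, -0.1, -0.8]
opening: 0.644
```

Request:
{"name": "arm_command", "arguments": {"series": [[-0.009, 0, 0.016, 9.5, 4, -22.7, 0.055], [-0.009, 0, 0.016, 9.5, 4, -22.7, 0.055], [-0.009, 0, 0.016, 9.5, 4, -22.7, 0.055], [-0.009, 0, 0.016, 9.5, 4, -22.7, 0.055], [-0.009, 0, 0.016, 9.5, 4, -22.7, 0.055]]}}

```text
time_s: 25.65
eef_pos: [0.455, 0.005, 0.2318]
eef_rot: [-0.001, 0.659, 0.752, -0.002]
wrist_force: [0.1, 0.1, -0.4]
opening: 0.643
```

```bash
python3 ten.py; python3 -c "
from place import *
T=F+.105*u+.011*n+[0,0,.054];D=down(97.8)
plan((T,D))"
```

```text
tenon 10189 [[0.0034, -0.0152, 0.0175], [0.0772, -0.0002, 0.0215], [0.1272, 0.0151, 0.023]] [array([64. , -0.4]), array([128.2,  31.8]), np.float64(1.0)]
knob 707 [[0.0192, -0.0551, 0.0462], [0.0285, -0.0477, 0.0513], [0.0339, -0.0409, 0.0526]]
t 25.7 p [0.4548 0.005  0.2319] F [ 0.2  0.  -0.8] open 55.3
   [0.0016, 0.0026, 0.0569] [-0.28, 0.07, -0.15] -> [0.457 0.007 0.175]
```

Request:
{"name": "arm_command", "arguments": {"series": [[0.0016, 0.0026, 0.03, 0, 0, 0, 0.055], [0.0016, 0.0026, 0.05, 0, 0, 0, 0.055], [0.0016, 0.0026, 0.057, 0, 0, 0, 0.055], [0.0016, 0.0026, 0.057, 0, 0, 0, 0.055], [0.0016, 0.0026, 0.057, 0, 0, 0, 0.02]]}}

```text
time_s: 26.2
eef_pos: [0.4577, 0.0064, 0.1761]
eef_rot: [-0.001, 0.657, 0.754, -0.002]
wrist_force: [-0.1, 0.1, 0.0]
opening: 0.488
```

Request:
{"name": "arm_command", "arguments": {"series": [[0, 0, 0, 0, 0, 0, 0.02], [0, 0, 0, 0, 0, 0, 0.02], [0, 0, 0, 0, 0, 0, 0.02], [0, 0, 0, 0, 0, 0, 0.02], [0, 0, 0, 0, 0, 0, 0.02]]}}

```text
time_s: 26.7
eef_pos: [0.4577, 0.0061, 0.1765]
eef_rot: [-0.001, 0.657, 0.754, -0.002]
wrist_force: [-3.7, -0.0, 7.0]
opening: 0.365
```

```bash
python3 f.py; cat > cup.py <<'E'
# python3 cup.py cx cy phi [z list]
from place import *
import sys
cx,cy,phi=map(float,sys.argv[1:4])
E_=down(phi+180,-50); zt=E_[:,2]
def C(h): return np.array([cx,cy,.016+h+.107])-.054*zt   # h: height of tenon foot above cup floor
if __name__=='__main__':
    t,p,A,o=state()
    if sys.argv[4]=='go': plan((p+[0,0,.09],A),(C(.09)+[-.03,-.1,0.01],down(phi+110,-27)),(C(.09),E_),(C(.004),E_))
    else: plan(*[(C(float(h)),E_) for h in sys.argv[4:]])
E
python3 cup.py .473 .398 35 go
```

```text
26.7 F slope 4.09 n 5.65 y -3.69 torque [0.09 0.66 0.15]
s 0.1414 off 0.0531 y 0.0007 open 31.2
t 26.7 p [0.4577 0.0061 0.1765] F [-3.7 -0.   7. ] open 31.2
   [-0.0001, -0.0004, -0.09] [0.0, 0.0, 0.0] -> [0.458 0.006 0.267]
   [0.1361, -0.0057, 0.0043] [-5.67, -12.75, -23.08] -> [0.433 0.14  0.262]
   [0.1251, 0.0489, -0.0231] [-5.67, -12.75, -23.08] -> [0.409 0.274 0.258]
   [0.0169, 0.0496, -0.003] [-21.92, -10.03, -27.56] -> [0.424 0.324 0.253]
   [-0.0067, 0.0496, 0.0157] [-21.92, -10.03, -27.56] -> [0.439 0.374 0.248]
   [0.0659, 0.0, 0.0553] [0.0, 0.0, 0.0] -> [0.439 0.374 0.162]
```

Request:
{"name": "arm_command", "arguments": {"series": [[0, 0, -0.01, 0, 0, 0, 0.02], [0, 0, -0.03, 0, 0, 0, 0.02], [0, 0, -0.05, 0, 0, 0, 0.02], [0, 0, -0.075, 0, 0, 0, 0.02], [0, 0, -0.09, 0, 0, 0, 0.02]]}}

```text
time_s: 27.2
eef_pos: [0.4587, 0.0063, 0.2681]
eef_rot: [0.0, 0.657, 0.754, -0.001]
wrist_force: [0.2, 0.4, -1.0]
opening: 0.366
```

Request:
{"name": "arm_command", "arguments": {"series": [[0.027, -0.001, 0.001, -1.1, -2.5, -4.6, 0.02], [0.054, -0.002, 0.002, -2.3, -5.1, -9.2, 0.02], [0.082, -0.003, 0.003, -3.4, -7.6, -13.8, 0.02], [0.109, -0.005, 0.003, -4.5, -10.2, -18.5, 0.02], [0.136, -0.006, 0.004, -5.7, -12.7, -23.1, 0.02]]}}

```text
time_s: 27.7
eef_pos: [0.4332, 0.1415, 0.2625]
eef_rot: [0.115, 0.487, 0.865, -0.036]
wrist_force: [0.5, 0.1, -1.3]
opening: 0.363
```

Request:
{"name": "arm_command", "arguments": {"series": [[0.025, 0.01, -0.005, -1.1, -2.5, -4.6, 0.02], [0.05, 0.02, -0.009, -2.3, -5.1, -9.2, 0.02], [0.075, 0.029, -0.014, -3.4, -7.6, -13.8, 0.02], [0.1, 0.039, -0.018, -4.5, -10.2, -18.5, 0.02], [0.125, 0.049, -0.023, -5.7, -12.7, -23.1, 0.02]]}}

```text
time_s: 28.2
eef_pos: [0.4088, 0.2757, 0.258]
eef_rot: [0.223, 0.291, 0.928, -0.068]
wrist_force: [1.2, 0.6, -1.3]
opening: 0.367
```

```bash
python3 cup.py .473 .398 35 .09 .004; python3 cups.py;python3 -c "
from h import *
print(np.round(ctrl.get_obs()['q'],2))"
```

```text
t 28.2 p [0.4088 0.2757 0.258 ] F [ 1.2  0.6 -1.3] open 31.3
   [0.0163, 0.0491, -0.0024] [-21.79, -9.99, -27.51] -> [0.424 0.325 0.253]
   [-0.0068, 0.0488, 0.016] [-21.79, -9.99, -27.51] -> [0.439 0.374 0.248]
   [0.0659, 0.0, 0.0553] [0.0, 0.0, 0.0] -> [0.439 0.374 0.162]
rim [291, 240, 8, 20, 52] [479.7 217. ] 27.4 lsq [485.  227.6]
rim [238, 258, 28, 24, 193] [478.9 313.2] 31.3 lsq [479.3 313.3]
rim [200, 278, 30, 27, 198] [473.4 398.1] 30.9 lsq [473.5 398.2]
[ 0.57  0.01  1.95 -0.5   1.04 -0.17]
```

Request:
{"name": "arm_command", "arguments": {"series": [[0.003, 0.01, 0, -4.4, -2, -5.5, 0.02], [0.006, 0.02, -0.001, -8.7, -4, -11, 0.02], [0.01, 0.03, -0.001, -13.1, -6, -16.5, 0.02], [0.013, 0.04, -0.002, -17.4, -8, -22, 0.02], [0.016, 0.049, -0.002, -21.8, -10, -27.5, 0.02]]}}

```text
time_s: 28.75
eef_pos: [0.4247, 0.3238, 0.2527]
eef_rot: [0.33, 0.009, 0.943, 0.032]
wrist_force: [-0.1, 0.1, -1.5]
opening: 0.365
```

Request:
{"name": "arm_command", "arguments": {"series": [[-0.001, 0.01, 0.003, -4.4, -2, -5.5, 0.02], [-0.003, 0.02, 0.006, -8.7, -4, -11, 0.02], [-0.004, 0.03, 0.01, -13.1, -6, -16.5, 0.02], [-0.006, 0.04, 0.013, -17.4, -8, -22, 0.02], [-0.007, 0.049, 0.016, -21.8, -10, -27.5, 0.02]]}}

```text
time_s: 29.25
eef_pos: [0.4341, 0.3642, 0.2461]
eef_rot: [0.379, -0.202, 0.897, 0.108]
wrist_force: [-0.2, -0.2, -0.8]
opening: 0.364
```

```bash
cat > up.py <<'E'
# held/standing tenon seen by a fixed camera: dark brown points above the cups, axis fit
from h import *
import sys
ranges=[float(a) for a in sys.argv[2:6]]
pic,d,m=snap(sys.argv[1])
v,u=np.mgrid[0:400,0:640];px=np.c_[u.ravel(),v.ravel()];px=px[d[px[:,1],px[:,0]]>.1];X=fromdepth(m,d,px)
hs=cv2.cvtColor(pic,cv2.COLOR_RGB2HSV)[px[:,1],px[:,0]].astype(int)
x0,x1,y0,y1=ranges
k=(X[:,0]>x0)&(X[:,0]<x1)&(X[:,1]>y0)&(X[:,1]<y1)&(X[:,2]>.03)&(X[:,2]<.35)&(hs[:,0]<20)&(hs[:,1]>90)&(hs[:,2]<140)
P=X[k];print(len(P))
if len(P)>20:
    print(np.percentile(P,[2,50,98],axis=0).round(4).tolist())
    for lo in np.arange(.03,.3,.03):
        q=P[(P[:,2]>lo)&(P[:,2]<lo+.03)]
        if len(q)>5: print(round(lo+.015,3),len(q),np.median(q,0).round(4),np.ptp(np.percentile(q,[3,97],axis=0),axis=0).round(3))
E
python3 cup.py .473 .398 35 .09 .004; python3 up.py scene .42 .54 .32 .47
```

```text
t 29.25 p [0.4341 0.3642 0.2461] F [-0.2 -0.2 -0.8] open 31.1
   [-0.0072, 0.0069, 0.0056] [-4.9, -3.51, -7.45] -> [0.439 0.374 0.248]
   [0.0659, 0.0, 0.0553] [-0.0, 0.0, 0.0] -> [0.439 0.374 0.162]
573
[[0.448, 0.3675, 0.1109], [0.455, 0.3837, 0.1545], [0.4748, 0.3969, 0.232]]
0.105 65 [0.4516 0.3851 0.1151] [0.011 0.028 0.012]
0.135 194 [0.4533 0.3834 0.1356] [0.012 0.029 0.028]
0.165 195 [0.4551 0.3828 0.1646] [0.011 0.028 0.028]
0.195 28 [0.4564 0.3803 0.1832] [0.01  0.02  0.011]
0.225 87 [0.4702 0.3884 0.2307] [0.019 0.026 0.006]
```

Request:
{"name": "arm_command", "arguments": {"series": [[-0.007, 0.007, 0.006, -5, -3.5, -7.5, 0.02], [-0.007, 0.007, 0.006, -5, -3.5, -7.5, 0.02], [-0.007, 0.007, 0.006, -5, -3.5, -7.5, 0.02], [-0.007, 0.007, 0.006, -5, -3.5, -7.5, 0.02], [-0.007, 0.007, 0.006, -5, -3.5, -7.5, 0.02]]}}

```text
time_s: 29.8
eef_pos: [0.4393, 0.3744, 0.2471]
eef_rot: [0.402, -0.272, 0.865, 0.128]
wrist_force: [-0.6, -0.9, -0.9]
opening: 0.368
```

```bash
python3 cup.py .473 .398 35 .09 .004; python3 up.py scene .42 .54 .32 .47
```

```text
t 29.8 p [0.4393 0.3744 0.2471] F [-0.6 -0.9 -0.9] open 31.5
   [-0.0003, -0.0001, -0.0005] [0.06, -0.06, -0.13] -> [0.439 0.374 0.248]
   [0.0659, 0.0, 0.0553] [-0.0, 0.0, 0.0] -> [0.439 0.374 0.162]
472
[[0.4577, 0.3822, 0.1143], [0.4652, 0.3998, 0.1532], [0.4797, 0.4125, 0.2359]]
0.105 37 [0.4621 0.3998 0.1168] [0.012 0.027 0.007]
0.135 179 [0.4633 0.3986 0.1358] [0.013 0.028 0.027]
0.165 113 [0.4643 0.4012 0.1592] [0.013 0.03  0.02 ]
0.225 136 [0.4715 0.4007 0.2344] [0.019 0.028 0.006]
```

Request:
{"name": "arm_command", "arguments": {"series": [[0.013, 0, 0.011, 0, 0, 0, 0.02], [0.026, 0, 0.022, 0, 0, 0, 0.02], [0.039, 0, 0.033, 0, 0, 0, 0.02], [0.052, 0, 0.044, 0, 0, 0, 0.02], [0.058, 0, 0.049, 0, 0, 0, 0.02]]}}

```text
time_s: 30.35
eef_pos: [0.4396, 0.3774, 0.1837]
eef_rot: [0.391, -0.272, 0.87, 0.125]
wrist_force: [0.5, -0.1, -0.9]
opening: 0.367
```

Request:
{"name": "arm_command", "arguments": {"series": [[0.002, 0, 0.002, 0, 0, 0, 0.02], [0.004, 0, 0.004, 0, 0, 0, 0.02], [0.007, 0, 0.006, 0, 0, 0, 0.02], [0.008, 0, 0.007, 0, 0, 0, 0.02], [0.008, 0, 0.007, 0, 0, 0, 0.02]]}}

```text
time_s: 30.85
eef_pos: [0.4407, 0.3785, 0.1799]
eef_rot: [0.389, -0.273, 0.871, 0.123]
wrist_force: [-0.6, -0.2, 0.2]
opening: 0.367
```

```bash
python3 cup.py .473 .398 35 .0 ; python3 up.py scene .42 .54 .32 .47
```

```text
t 30.85 p [0.4407 0.3785 0.1799] F [-0.6 -0.2  0.2] open 31.3
   [0.019, -0.0026, 0.012] [-0.06, -1.87, -0.13] -> [0.439 0.374 0.158]
286
[[0.457, 0.3846, 0.0624], [0.467, 0.3998, 0.0948], [0.4848, 0.4152, 0.1675]]
0.075 127 [0.4632 0.3987 0.0775] [0.013 0.029 0.026]
0.105 21 [0.4664 0.3898 0.094 ] [0.011 0.028 0.01 ]
0.165 133 [0.4724 0.4021 0.1658] [0.023 0.027 0.005]
```

```bash
python3 -c "
from h import *
print(np.round(ctrl.get_obs()['q'],3))"
```

```text
[ 0.456  0.118  2.175  1.445  0.115 -3.117]
```

```bash
python3 cup.py .473 .3985 5 .02 .003
```

```text
t 30.9 p [0.4407 0.3785 0.1798] F [-0.6 -0.7 -1.4] open 31.6
   [0.0002, 0.0186, 0.003] [22.6, -1.85, 19.53] -> [0.432 0.395 0.178]
   [0.013, -0.0, 0.0109] [0.0, -0.0, -0.0] -> [0.432 0.395 0.161]
```

Request:
{"name": "arm_command", "arguments": {"series": [[0, 0.004, 0, 4.5, -0.4, 3.9, 0.02], [0, 0.007, 0.001, 9, -0.7, 7.8, 0.02], [0, 0.011, 0.002, 13.5, -1.1, 11.7, 0.02], [0, 0.015, 0.002, 18, -1.5, 15.6, 0.02], [0, 0.019, 0.003, 22.6, -1.9, 19.5, 0.02]]}}

```text
time_s: 31.4
eef_pos: [0.4647, 0.3162, 0.183]
eef_rot: [0.396, -0.103, 0.906, 0.113]
wrist_force: [-0.2, 5.2, -1.3]
opening: 0.358
```

```bash
python3 cup.py .473 .3985 5 .02 .003;python3 up.py scene .42 .54 .32 .47; python3 cups.py; python3 -c "
from h import *
print(np.round(ctrl.get_obs()['q'],3))"
```

```text
t 31.4 p [0.4647 0.3162 0.183 ] F [-0.2  5.2 -1.3] open 30.6
   [0.0183, 0.0834, 0.0031] [12.97, -2.44, 1.93] -> [0.432 0.395 0.178]
   [0.013, 0.0, 0.0109] [-0.0, 0.0, -0.0] -> [0.432 0.395 0.161]
408
[[0.4843, 0.3223, 0.0608], [0.4895, 0.3394, 0.0981], [0.5079, 0.3551, 0.1711]]
0.045 7 [0.493  0.3556 0.0573] [0.007 0.021 0.003]
0.075 155 [0.488  0.3435 0.0758] [0.013 0.029 0.027]
0.105 163 [0.4895 0.3389 0.1044] [0.012 0.028 0.028]
0.135 24 [0.4895 0.3352 0.1233] [0.005 0.016 0.011]
0.165 54 [0.5043 0.3347 0.1694] [0.015 0.024 0.006]
rim [297, 244, 22, 7, 60] [467.8 183.3] 23.0 lsq [477.1 178.4]
rim [259, 250, 27, 17, 102] [487.7 261.1] 29.6 lsq [488.8 260.2]
rim [221, 263, 28, 21, 207] [494.6 345.7] 30.9 lsq [493.5 346.5]
[ 3.840e-01  8.000e-02  2.213e+00  1.633e+00  1.000e-03 -3.045e+00]
```

Request:
{"name": "arm_command", "arguments": {"series": [[0, 0, 0, 0, 0, 0, 0.04], [0, 0, 0, 0, 0, 0, 0.05], [0, 0, 0, 0, 0, 0, 0.06], [0, 0, 0, 0, 0, 0, 0.06], [0, 0, 0, 0, 0, 0, 0.06]]}}

```text
time_s: 32.0
eef_pos: [0.4648, 0.3157, 0.1826]
eef_rot: [0.396, -0.103, 0.906, 0.111]
wrist_force: [-0.6, 0.6, -0.6]
opening: 0.701
```

```bash
python3 up.py scene .42 .56 .27 .42;python3 f.py; python3 -c "
from h import *
print(np.round(ctrl.get_obs()['q'],3));print(state()[1:3])
pic,d,m=snap('side');cv2.imwrite('pics/s3.png',cv2.resize(pic[90:290,150:420,::-1],None,fx=2.9,fy=2.9))"
```

```text
321
[[0.4811, 0.3296, 0.0628], [0.4851, 0.3453, 0.0953], [0.4934, 0.3589, 0.1258]]
0.075 130 [0.4854 0.345  0.0765] [0.011 0.029 0.026]
0.105 159 [0.4851 0.3469 0.1051] [0.011 0.028 0.028]
0.135 30 [0.4846 0.342  0.1231] [0.009 0.025 0.012]
32.05 F slope 0.27 n 0.0 y -0.58 torque [-0.11  0.34 -0.02]
s -0.089 off 0.2542 y 0.0497 open 60.2
[ 3.850e-01  8.100e-02  2.213e+00  1.633e+00  1.000e-03 -3.045e+00]
(array([0.46477641, 0.31567874, 0.18253882]), array([[-0.66502718, -0.27473999,  0.69444711],
       [-0.09926484,  0.95414075,  0.28242152],
       [-0.74019277,  0.1188838 , -0.66180156]]))
```

View pics/s3.png

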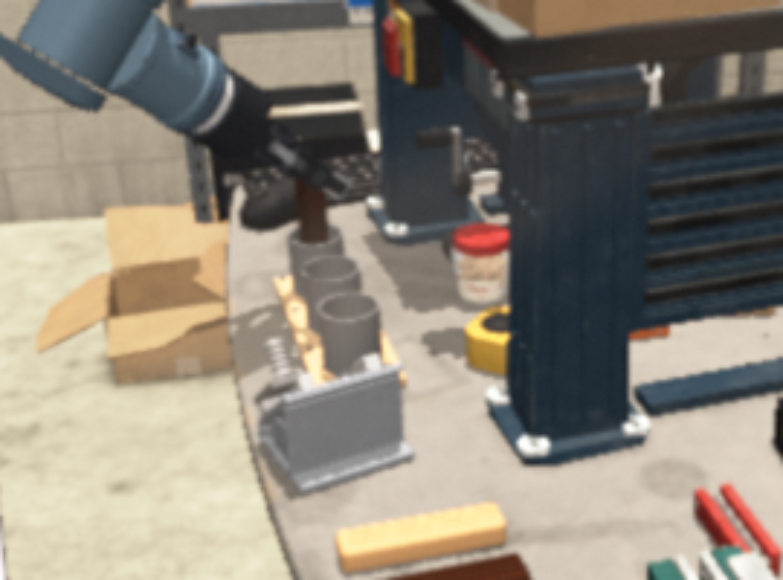

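Request:
{"name": "arm_command", "arguments": {"series": [[0, 0, -0.01, 0, 0, 0, 0.06], [0, 0, -0.02, 0, 0, 0, 0.06], [0, 0, -0.03, 0, 0, 0, 0.06], [0, 0, -0.04, 0, 0, 0, 0.06], [0, 0, -0.05, 0, 0, 0, 0.06]]}}

```text
time_s: 32.6
eef_pos: [0.4372, 0.306, 0.1993]
eef_rot: [0.403, -0.106, 0.901, 0.121]
wrist_force: [0.5, -0.3, -0.3]
opening: 0.704
```

```bash
python3 f.py; python3 cups.py; python3 -c "
from h import *
print(np.round(ctrl.get_obs()['q'],3));print(state()[1:3])
plan(((.40,.25,.28),down(150,-30)))"
```

```text
32.6 F slope 0.07 n -0.43 y 0.48 torque [-0.16  0.36 -0.04]
s -0.0737 off 0.2633 y 0.0211 open 60.1
rim [259, 252, 27, 15, 103] [487.9 261.1] 29.4 lsq [488.5 260.3]
rim [221, 261, 28, 23, 193] [494.2 344.7] 30.6 lsq [494.8 344.9]
[ 0.377 -0.027  2.285  1.078  0.028 -2.495]
(array([0.43760851, 0.30654082, 0.20028915]), array([[-0.65098261, -0.28980099,  0.70159606],
       [-0.09396237,  0.94791141,  0.30436003],
       [-0.75325475,  0.13220946, -0.64430423]]))
t 32.65 p [0.4376 0.3065 0.2003] F [1.  0.9 0.2] open 59.9
   [-0.0151, -0.0161, -0.0475] [17.81, 7.61, 15.8] -> [0.419 0.278 0.24 ]
   [-0.0149, -0.0261, -0.0428] [17.81, 7.61, 15.8] -> [0.4  0.25 0.28]
```

Request:
{"name": "arm_command", "arguments": {"series": [[0, 0, -0.015, 0, 0, 0, 0.06], [0, 0, -0.03, 0, 0, 0, 0.06], [0, 0, -0.045, 0, 0, 0, 0.06], [0, 0, -0.06, 0, 0, 0, 0.06], [0, 0, -0.06, 0, 0, 0, 0.06]]}}

```text
time_s: 33.15
eef_pos: [0.3952, 0.288, 0.2393]
eef_rot: [0.405, -0.107, 0.9, 0.121]
wrist_force: [0.1, 0.6, 0.8]
opening: 0.699
```

```bash
python3 -c "
from h import *
print(np.round(ctrl.get_obs()['q'],3));print(state()[1:3])
plan(((.38,.15,.30),down(100,-15)))"
```

```text
[ 0.372 -0.257  2.372  0.174  0.158 -1.594]
(array([0.39524802, 0.28804869, 0.23933388]), array([[-0.64987075, -0.28971112,  0.70266313],
       [-0.09426736,  0.94808772,  0.30371588],
       [-0.75417616,  0.13113786, -0.64344478]]))
t 33.15 p [0.3952 0.288  0.2393] F [0.1 0.6 0.8] open 59.7
   [-0.0076, -0.0395, -0.0306] [18.94, 6.49, 26.45] -> [0.39  0.242 0.26 ]
   [-0.0237, -0.0405, -0.0188] [18.94, 6.49, 26.45] -> [0.385 0.196 0.28 ]
   [-0.0389, -0.0305, -0.0104] [18.94, 6.49, 26.45] -> [0.38 0.15 0.3 ]
```

Request:
{"name": "arm_command", "arguments": {"series": [[-0.008, -0.04, -0.031, 19, 6.5, 26.5, 0.03], [-0.008, -0.04, -0.031, 19, 6.5, 26.5, 0.03], [-0.008, -0.04, -0.031, 19, 6.5, 26.5, 0.03], [-0.008, -0.04, -0.031, 19, 6.5, 26.5, 0.03], [-0.008, -0.04, -0.031, 19, 6.5, 26.5, 0.03]]}}

```text
time_s: 33.65
eef_pos: [0.3904, 0.2417, 0.2587]
eef_rot: [0.329, 0.147, 0.931, 0.06]
wrist_force: [-0.2, -0.2, -0.3]
opening: 0.349
```

Request:
{"name": "arm_command", "arguments": {"series": [[-0.024, -0.04, -0.019, 19, 6.5, 26.5, 0], [-0.024, -0.04, -0.019, 19, 6.5, 26.5, 0], [-0.024, -0.04, -0.019, 19, 6.5, 26.5, 0], [-0.024, -0.04, -0.019, 19, 6.5, 26.5, 0], [-0.024, -0.04, -0.019, 19, 6.5, 26.5, 0]]}}

```text
time_s: 34.15
eef_pos: [0.3882, 0.1971, 0.2797]
eef_rot: [0.226, 0.401, 0.888, -0.011]
wrist_force: [0.6, 0.7, -1.0]
opening: -0.002
```

```bash
python3 -c "
from h import *
B=down(85.6)@rx(-15)
plan(((.505,-.169,.24),B),((.531,-.171,.0845),B),((.460,-.1661,.0845),B))"
```

```text
t 34.15 p [0.3882 0.1971 0.2797] F [ 0.6  0.7 -1. ] open -0.1
   [-0.1551, -0.0854, 0.0774] [2.36, 6.52, 23.41] -> [0.447 0.014 0.26 ]
   [-0.1833, -0.0123, 0.0599] [2.36, 6.52, 23.41] -> [ 0.505 -0.169  0.24 ]
   [0.0, -0.0151, 0.157] [-0.0, 0.0, -0.0] -> [ 0.531 -0.171  0.085]
   [-0.0006, -0.0687, -0.0184] [-0.0, 0.0, -0.0] -> [ 0.46  -0.166  0.084]
```

Request:
{"name": "arm_command", "arguments": {"series": [[-0.031, -0.017, 0.015, 0.5, 1.3, 4.7, 0], [-0.062, -0.034, 0.031, 0.9, 2.6, 9.4, 0], [-0.093, -0.051, 0.046, 1.4, 3.9, 14, 0], [-0.124, -0.068, 0.062, 1.9, 5.2, 18.7, 0], [-0.155, -0.085, 0.077, 2.4, 6.5, 23.4, 0]]}}

```text
time_s: 34.65
eef_pos: [0.4457, 0.0126, 0.26]
eef_rot: [0.166, 0.577, 0.799, 0.041]
wrist_force: [0.3, 0.1, -0.1]
opening: 0.001
```

Request:
{"name": "arm_command", "arguments": {"series": [[-0.037, -0.002, 0.012, 0.5, 1.3, 4.7, 0], [-0.073, -0.005, 0.024, 0.9, 2.6, 9.4, 0], [-0.11, -0.007, 0.036, 1.4, 3.9, 14, 0], [-0.147, -0.01, 0.048, 1.9, 5.2, 18.7, 0], [-0.183, -0.012, 0.06, 2.4, 6.5, 23.4, 0]]}}

```text
time_s: 35.15
eef_pos: [0.5044, -0.1706, 0.2406]
eef_rot: [0.098, 0.727, 0.673, 0.089]
wrist_force: [0.6, 0.0, 0.1]
opening: -0.002
```

```bash
python3 -c "
from h import *
B=down(85.6)@rx(-15)
plan(((.531,-.171,.0845),B),((.460,-.1661,.0845),B))"
```

```text
t 35.15 p [ 0.5044 -0.1706  0.2406] F [0.6 0.  0.1] open -0.2
   [0.0019, -0.0153, 0.1576] [0.17, 0.12, 0.01] -> [ 0.531 -0.171  0.085]
   [-0.0006, -0.0687, -0.0184] [-0.0, 0.0, -0.0] -> [ 0.46  -0.166  0.084]
```

Request:
{"name": "arm_command", "arguments": {"series": [[0.002, -0.015, 0.05, 0, 0, 0, 0], [0.002, -0.015, 0.1, 0, 0, 0, 0], [0.002, -0.015, 0.13, 0, 0, 0, 0], [0.002, -0.015, 0.157, 0, 0, 0, 0], [0.002, -0.015, 0.157, 0, 0, 0, 0]]}}

```text
time_s: 35.65
eef_pos: [0.5284, -0.1681, 0.0814]
eef_rot: [0.094, 0.727, 0.675, 0.087]
wrist_force: [-0.6, 0.5, 0.2]
opening: 0.001
```

Request:
{"name": "arm_command", "arguments": {"series": [[0, -0.007, -0.0018, 0, 0, 0, 0], [0, -0.013, -0.0036, 0, 0, 0, 0], [0, -0.02, -0.0054, 0, 0, 0, 0], [0, -0.027, -0.0072, 0, 0, 0, 0], [0, -0.034, -0.009, 0, 0, 0, 0]]}}

```text
time_s: 36.15
eef_pos: [0.4964, -0.1679, 0.0871]
eef_rot: [0.099, 0.728, 0.673, 0.088]
wrist_force: [3.9, 0.9, 4.3]
opening: -0.006
```

Request:
{"name": "arm_command", "arguments": {"series": [[0, -0.007, -0.0018, 0, 0, 0, 0], [0, -0.014, -0.0036, 0, 0, 0, 0], [0, -0.021, -0.0054, 0, 0, 0, 0], [0, -0.028, -0.0072, 0, 0, 0, 0], [0, -0.035, -0.0094, 0, 0, 0, 0]]}}

```text
time_s: 36.65
eef_pos: [0.4608, -0.1656, 0.087]
eef_rot: [0.1, 0.728, 0.673, 0.088]
wrist_force: [4.4, -0.4, 5.7]
opening: -0.003
```

Request:
{"name": "arm_command", "arguments": {"series": [[0, 0.02, -0.081, 0, 0, 0, 0], [0, 0.02, -0.081, 0, 0, 0, 0.02], [0, 0.02, -0.081, 0, 0, 0, 0.06], [0, 0.02, -0.081, 0, 0, 0, 0.06], [0, 0.02, -0.081, 0, 0, 0, 0.06]]}}

```text
time_s: 37.15
eef_pos: [0.4569, -0.1633, 0.1674]
eef_rot: [0.096, 0.728, 0.673, 0.087]
wrist_force: [-0.2, -0.5, 0.7]
opening: 0.678
```

Request:
{"name": "arm_command", "arguments": {"series": [[0, -0.029, -0.015, 4, -4, 30, 0.06], [0, -0.029, -0.015, 4, -4, 30, 0.06], [0, -0.029, -0.015, 4, -4, 30, 0.06], [0, -0.029, -0.015, 4, -4, 30, 0.06], [0, -0.029, -0.015, 4, -4, 30, 0.06]]}}

```text
time_s: 37.65
eef_pos: [0.4254, -0.1608, 0.1741]
eef_rot: [0.068, 0.883, 0.461, 0.061]
wrist_force: [-0.1, 0.5, 0.6]
opening: 0.705
```

Request:
{"name": "arm_command", "arguments": {"series": [[-0.016, -0.026, -0.012, 4, -4, 30, 0.06], [-0.016, -0.026, -0.012, 4, -4, 30, 0.06], [-0.016, -0.026, -0.012, 4, -4, 30, 0.06], [-0.016, -0.026, -0.012, 4, -4, 30, 0.06], [-0.016, -0.026, -0.012, 4, -4, 30, 0.06]]}}

```text
time_s: 38.15
eef_pos: [0.3937, -0.1588, 0.1812]
eef_rot: [0.035, 0.975, 0.217, 0.03]
wrist_force: [0.5, 0.6, -0.3]
opening: 0.705
```

Request:
{"name": "arm_command", "arguments": {"series": [[-0.028, -0.015, -0.009, 4, -4, 30, 0.06], [-0.028, -0.015, -0.009, 4, -4, 30, 0.06], [-0.028, -0.015, -0.009, 4, -4, 30, 0.06], [-0.028, -0.015, -0.009, 4, -4, 30, 0.06], [-0.028, -0.015, -0.009, 4, -4, 30, 0.06]]}}

```text
time_s: 38.65
eef_pos: [0.3616, -0.1568, 0.188]
eef_rot: [0.0, 0.999, -0.043, -0.002]
wrist_force: [-0.1, -0.6, -0.6]
opening: 0.705
```

```bash
python3 row.py w6.png; python3 -c "
from h import *
plan(((.368,-.159,.076),down(-4.4)))"
```

```text
[ 0.3616 -0.1568  0.188 ] [ 0.996 -0.085 -0.005]
beech [192, 0, 59, 153, 7118] [ 445.  -100.8] [30.6 93.1] 85.3 0.0208
[[397.0, -112.0], [490.0, -120.0], [493.0, -89.0], [400.0, -82.0]]
beech [394, 0, 59, 152, 7140] [ 434.4 -229.2] [30.8 92.9] 85.9 0.0209
[[387.0, -241.0], [480.0, -248.0], [482.0, -217.0], [389.0, -211.0]]
wal [348, 0, 54, 153, 7415] [ 436.8 -197.7] [31.7 93.5] 85.8 0.0208
[[389.0, -210.0], [482.0, -217.0], [485.0, -185.0], [391.0, -178.0]]
wal [297, 47, 51, 185, 7176] [ 396.5 -162.8] [ 31.2 126.4] 87.4 0.0208
[[333.0, -176.0], [459.0, -181.0], [460.0, -150.0], [334.0, -144.0]]
t 38.7 p [ 0.3615 -0.1567  0.1879] F [0.1 1.  0.1] open 59.8
   [0.0072, 0.0016, 0.1119] [0.06, 0.26, -0.38] -> [ 0.368 -0.159  0.076]
```

Request:
{"name": "arm_command", "arguments": {"series": [[0.004, 0.0045, 0.05, 0, 0.3, -2, 0.06], [0.004, 0.0045, 0.09, 0, 0.3, -2, 0.06], [0.004, 0.0045, 0.11, 0, 0.3, -2, 0.06], [0.004, 0.0045, 0.11, 0, 0.3, -2, 0.06], [0.004, 0.0045, 0.11, 0, 0.3, -2, 0.02]]}}

```text
time_s: 39.2
eef_pos: [0.3648, -0.1618, 0.0786]
eef_rot: [0.001, 1.0, -0.025, 0.0]
wrist_force: [-0.4, 0.8, 0.5]
opening: 0.55
```

Request:
{"name": "arm_command", "arguments": {"series": [[0, 0, 0, 0, 0, 0, 0.02], [0, 0, 0, 0, 0, 0, 0.02], [0, 0, 0, 0, 0, 0, 0.02], [0, 0, 0, 0, 0, 0, 0.02], [0, 0, 0, 0, 0, 0, 0.02]]}}

```text
time_s: 39.7
eef_pos: [0.3659, -0.1626, 0.0801]
eef_rot: [0.002, 1.0, -0.026, 0.002]
wrist_force: [-0.2, 0.1, 8.8]
opening: 0.359
```

Request:
{"name": "arm_command", "arguments": {"series": [[-0.01, 0, 0, 0, 0, 0, 0.02], [-0.02, 0, 0, 0, 0, 0, 0.02], [-0.03, -0.001, 0, 0, 0, 0, 0.02], [-0.04, -0.001, 0, 0, 0, 0, 0.02], [-0.04, -0.001, 0, 0, 0, 0, 0.02]]}}

```text
time_s: 40.2
eef_pos: [0.3251, -0.1599, 0.0799]
eef_rot: [0.002, 1.0, -0.027, 0.002]
wrist_force: [-2.7, -1.3, 11.1]
opening: 0.351
```

Request:
{"name": "arm_command", "arguments": {"series": [[-0.01, 0, -0.002, 0, 0, 0, 0.02], [-0.02, -0.001, -0.002, 0, 0, 0, 0.02], [-0.03, -0.001, -0.002, 0, 0, 0, 0.02], [-0.034, -0.001, -0.002, 0, 0, 0, 0.02], [-0.034, -0.001, -0.01, 0, 0, 0, 0.02]]}}

```text
time_s: 40.7
eef_pos: [0.2898, -0.1551, 0.088]
eef_rot: [-0.0, 1.0, -0.027, -0.0]
wrist_force: [-0.0, 0.5, -1.0]
opening: 0.353
```

Request:
{"name": "arm_command", "arguments": {"series": [[0, 0, -0.02, 0, 0, 0, 0.02], [0, 0, -0.04, 0, 0, 0, 0.02], [0, 0, -0.065, 0, 0, 0, 0.02], [0, 0, -0.09, 0, 0, 0, 0.02], [0, 0, -0.09, 0, 0, 0, 0.02]]}}

```text
time_s: 41.2
eef_pos: [0.2926, -0.1574, 0.1818]
eef_rot: [0.003, 1.0, -0.026, 0.003]
wrist_force: [0.3, -0.2, 0.4]
opening: 0.356
```

```bash
python3 ten.py; python3 -c "
from place import *
a=P(.101,.0805,-.0065)
plan(((.36,-.04,.27),down(45,-15)),(a+.08*n,B))
"
```

```text
t 41.25 p [ 0.2919 -0.1567  0.1801] F [ 0.5 -0.3 -1. ] open 30.6
   [0.0311, -0.0598, -0.0451] [-2.96, -7.11, -23.9] -> [ 0.326 -0.098  0.225]
   [0.0463, -0.0409, -0.0526] [-2.96, -7.11, -23.9] -> [ 0.36 -0.04  0.27]
   [0.0803, -0.0238, -0.0023] [-12.28, -11.6, -23.59] -> [0.399 0.032 0.251]
   [0.0804, 0.0125, -0.0202] [-12.28, -11.6, -23.59] -> [0.437 0.104 0.233]Traceback (most recent call last):
  File "ten.py", line 7, in <module>
    print('tenon',k.sum(),np.percentile(c[k],[1,50,99],axis=0).round(4).tolist(),[np.round(a,1) for a in cv2.minAreaRect((c[k][:,:2]*1000).astype(np.float32))])
                          ~~~~~~~~~~~~~^^^^^^^^^^^^^^^^^^^^^^^
    return _quantile_unchecked(
        a, q, axis, out, overwrite_input, method, keepdims, weights)
    return _ureduce(a,
                    func=_quantile_ureduce_func,
    ...<5 lines>...
                    overwrite_input=overwrite_input,
                    method=method)
    r = func(a, **kwargs)
    result = _quantile(arr,
                       quantiles=q,
    ...<2 lines>...
                       out=out,
                       weights=wgt)
    slices_having_nans = np.isnan(arr[-1, ...])
                                  ~~~^^^^^^^^^
IndexError: index -1 is out of bounds for axis 0 with size 0
```

Request:
{"name": "arm_command", "arguments": {"series": [[0.006, -0.012, -0.009, -0.6, -1.4, -4.8, 0.02], [0.012, -0.024, -0.018, -1.2, -2.8, -9.6, 0.02], [0.019, -0.036, -0.027, -1.8, -4.3, -14.3, 0.02], [0.025, -0.048, -0.036, -2.4, -5.7, -19.1, 0.02], [0.031, -0.06, -0.045, -3, -7.1, -23.9, 0.02]]}}

```text
time_s: 41.75
eef_pos: [0.3248, -0.0966, 0.2225]
eef_rot: [0.025, 0.981, 0.183, -0.063]
wrist_force: [-0.3, -0.4, -0.5]
opening: 0.356
```

Request:
{"name": "arm_command", "arguments": {"series": [[0.009, -0.008, -0.01, -0.6, -1.4, -4.8, 0.02], [0.018, -0.016, -0.021, -1.2, -2.8, -9.6, 0.02], [0.028, -0.025, -0.031, -1.8, -4.3, -14.3, 0.02], [0.037, -0.033, -0.042, -2.4, -5.7, -19.1, 0.02], [0.046, -0.041, -0.053, -3, -7.1, -23.9, 0.02]]}}

```text
time_s: 42.25
eef_pos: [0.3588, -0.0384, 0.2678]
eef_rot: [0.048, 0.915, 0.381, -0.123]
wrist_force: [-0.6, -0.2, -1.1]
opening: 0.353
```

Request:
{"name": "arm_command", "arguments": {"series": [[0.016, -0.005, 0, -2.5, -2.3, -4.7, 0.02], [0.032, -0.009, -0.001, -4.9, -4.7, -9.4, 0.02], [0.048, -0.014, -0.001, -7.4, -7, -14.2, 0.02], [0.064, -0.019, -0.002, -9.8, -9.3, -18.9, 0.02], [0.08, -0.024, -0.002, -12.3, -11.6, -23.6, 0.02]]}}

```text
time_s: 42.75
eef_pos: [0.3969, 0.0336, 0.2486]
eef_rot: [0.158, 0.79, 0.564, -0.18]
wrist_force: [-0.1, -0.2, -0.7]
opening: 0.355
```

Request:
{"name": "arm_command", "arguments": {"series": [[0.016, 0.003, -0.004, -2.5, -2.3, -4.7, 0.02], [0.032, 0.005, -0.008, -4.9, -4.7, -9.4, 0.02], [0.048, 0.008, -0.012, -7.4, -7, -14.2, 0.02], [0.064, 0.01, -0.016, -9.8, -9.3, -18.9, 0.02], [0.08, 0.012, -0.02, -12.3, -11.6, -23.6, 0.02]]}}

```text
time_s: 43.25
eef_pos: [0.4346, 0.1054, 0.2298]
eef_rot: [0.256, 0.615, 0.71, -0.226]
wrist_force: [-0.8, -0.4, -0.6]
opening: 0.36
```

```bash
sed -i 's/^print(.tenon.*/print("tenon",k.sum(),np.percentile(c[k],[1,50,99],axis=0).round(4).tolist(),[np.round(a,1) for a in cv2.minAreaRect((c[k][:,:2]*1000).astype(np.float32))]) if k.sum()>50 else print("none")/' ten.py; python3 -c "
from place import *
plan((P(.099,.083,-.006),B))
snap('wrist','w7.png')
pic,d,m=snap('wrist')
# held tenon in tool coords
t,p,A,o=state()
v,uu=np.mgrid[0:400,0:640];px=np.c_[uu.ravel(),v.ravel()];px=px[d[px[:,1],px[:,0]]>.05]
X=(fromdepth(m,d,px)-p)@A;hs=cv2.cvtColor(pic,cv2.COLOR_RGB2HSV)[px[:,1],px[:,0]]
k=(hs[:,2]<140)&(hs[:,1]>90)&(hs[:,0]<20)&(X[:,2]<.085)&(X[:,2]>.03)&(abs(X[:,1])<.06)
print(k.sum(),np.percentile(X[k],[1,50,99],axis=0).round(4).tolist(),cv2.minAreaRect((X[k][:,:2]*1000).astype(np.float32)))
"
```

```text
t 43.25 p [0.4346 0.1054 0.2298] F [-0.8 -0.4 -0.6] open 30.7
   [-0.0013, 0.0029, 0.0761] [-0.06, -0.04, 0.41] -> [0.444 0.056 0.172]
19390 [[-0.0279, -0.0145, 0.0574], [0.0544, 0.0006, 0.0591], [0.0938, 0.0163, 0.0627]] ((30.79912567138672, 0.9880733489990234), (31.916650772094727, 128.64471435546875), 89.16541290283203)
```

Request:
{"name": "arm_command", "arguments": {"series": [[-0.001, 0.003, 0.02, 0, 0, 0.4, 0.02], [-0.001, 0.003, 0.04, 0, 0, 0.4, 0.02], [-0.001, 0.003, 0.06, 0, 0, 0.4, 0.02], [0, 0.003, 0.072, 0, 0, 0.4, 0.02], [0.001, 0.003, 0.076, 0, 0, 0.4, 0.02]]}}

```text
time_s: 43.85
eef_pos: [0.4434, 0.0565, 0.1712]
eef_rot: [0.256, 0.621, 0.706, -0.225]
wrist_force: [-0.5, 0.7, -1.3]
opening: 0.361
```

Request:
{"name": "arm_command", "arguments": {"series": [[0, 0, 0.001, 0, 0, 0, 0.02], [0, 0, 0.002, 0, 0, 0, 0.02], [0, 0, 0.003, 0, 0, 0, 0.02], [0, 0, 0.003, 0, 0, 0, 0.02], [0, 0, 0.003, 0, 0, 0, 0.02]]}}

```text
time_s: 44.35
eef_pos: [0.4447, 0.056, 0.1707]
eef_rot: [0.257, 0.62, 0.707, -0.223]
wrist_force: [-0.1, -0.9, -1.0]
opening: 0.36
```

```bash
python3 f.py
```

```text
44.35 F slope 0.03 n -1.39 y -0.21 torque [ 0.32  0.05 -0.01]
s 0.0984 off 0.0815 y -0.0055 open 30.7
```

Request:
{"name": "arm_command", "arguments": {"series": [[0.001, 0, 0, 0, 0, 0, 0.02], [0.002, 0, 0, 0, 0, 0, 0.02], [0.003, 0, 0, 0, 0, 0, 0.02], [0.004, 0, 0, 0, 0, 0, 0.02], [0.004, 0, 0, 0, 0, 0, 0.02]]}}

```text
time_s: 44.85
eef_pos: [0.4441, 0.0589, 0.1677]
eef_rot: [0.257, 0.62, 0.707, -0.224]
wrist_force: [-1.0, 0.2, -0.1]
opening: 0.358
```

```bash
python3 f.py
```

```text
44.85 F slope -0.36 n 0.13 y -0.98 torque [ 0.32  0.06 -0.03]
s 0.0942 off 0.0811 y -0.0057 open 30.6
```

Request:
{"name": "arm_command", "arguments": {"series": [[0, 0, 0.001, 0, 0, 0, 0.02], [0, 0, 0.0015, 0, 0, 0, 0.02], [0.001, 0, 0.0015, 0, 0, 0, 0.02], [0.002, 0, 0.0015, 0, 0, 0, 0.02], [0.002, 0, 0.0015, 0, 0, 0, 0.02]]}}

```text
time_s: 45.35
eef_pos: [0.4447, 0.0593, 0.1664]
eef_rot: [0.258, 0.62, 0.706, -0.224]
wrist_force: [-2.4, 1.5, 6.1]
opening: 0.358
```

```bash
python3 f.py
```

```text
45.35 F slope 2.53 n 5.81 y -2.15 torque [-0.09  0.13 -0.12]
s 0.0932 off 0.0804 y -0.005 open 30.6
```

Request:
{"name": "arm_command", "arguments": {"series": [[0, 0, 0, 0, 0, 0, 0.045], [0, 0, 0, 0, 0, 0, 0.05], [0, 0, 0, 0, 0, 0, 0.05], [0, 0, 0, 0, 0, 0, 0.05], [0, 0, -0.01, 0, 0, 0, 0.05]]}}

```text
time_s: 45.85
eef_pos: [0.4425, 0.0653, 0.1724]
eef_rot: [0.256, 0.62, 0.706, -0.225]
wrist_force: [-1.1, 0.6, 0.6]
opening: 0.587
```

Request:
{"name": "arm_command", "arguments": {"series": [[0, 0, -0.03, 0, 0, 0, 0.05], [0, 0, -0.06, 0, 0, 0, 0.05], [0, 0, -0.08, 0, 0, 0, 0.05], [0, 0, -0.08, 0, 0, 0, 0.05], [0, 0, -0.08, 0, 0, 0, 0.05]]}}

```text
time_s: 46.35
eef_pos: [0.4363, 0.1167, 0.2344]
eef_rot: [0.257, 0.62, 0.707, -0.223]
wrist_force: [0.6, -0.2, 0.2]
opening: 0.585
```

Request:
{"name": "arm_command", "arguments": {"series": [[0.022, -0.014, 0.005, 0, 0, 30, 0.05], [0.022, -0.014, 0.005, 0, 0, 30, 0.05], [0.022, -0.014, 0.005, 0, 0, 30, 0.05], [0.022, -0.014, 0.005, 0, 0, 30, 0.05], [0.022, -0.014, 0.005, 0, 0, 30, 0.05]]}}

```text
time_s: 46.85
eef_pos: [0.4201, 0.1274, 0.2152]
eef_rot: [0.306, 0.782, 0.522, -0.151]
wrist_force: [-0.3, -0.4, -0.8]
opening: 0.584
```

Request:
{"name": "arm_command", "arguments": {"series": [[0.012, -0.023, 0.005, 0, 0, 30, 0.045], [0.012, -0.023, 0.005, 0, 0, 30, 0.045], [0.012, -0.023, 0.005, 0, 0, 30, 0.045], [0.012, -0.023, 0.005, 0, 0, 30, 0.045], [0.012, -0.023, 0.005, 0, 0, 30, 0.045]]}}

```text
time_s: 47.35
eef_pos: [0.4048, 0.1394, 0.1978]
eef_rot: [0.335, 0.89, 0.302, -0.066]
wrist_force: [-0.2, -0.6, 0.4]
opening: 0.528
```

Request:
{"name": "arm_command", "arguments": {"series": [[-0.001, -0.026, 0.005, 0, 0, 30, 0.045], [-0.001, -0.026, 0.005, 0, 0, 30, 0.045], [-0.001, -0.026, 0.005, 0, 0, 30, 0.045], [-0.001, -0.026, 0.005, 0, 0, 30, 0.045], [-0.001, -0.026, 0.005, 0, 0, 30, 0.045]]}}

```text
time_s: 47.85
eef_pos: [0.3895, 0.1513, 0.1802]
eef_rot: [0.34, 0.938, 0.062, 0.023]
wrist_force: [-0.6, -0.2, 0.2]
opening: 0.528
```

```bash
python3 f.py; python3 ten.py; python3 -c "
from place import *
plan((F+.0257*u+.0985*n-.0475*y,BK))"
```

```text
47.85 F slope 0.2 n 0.04 y -0.66 torque [ 0.32  0.03 -0.05]
s 0.0264 off 0.1543 y -0.0472 open 45.1
tenon 11140 [[0.0007, -0.0193, 0.0171], [0.0631, -0.0032, 0.0215], [0.1247, 0.011, 0.0231]] [array([62.8, -4.4]), array([128. ,  31.7]), np.float64(0.1)]
knob 705 [[0.0181, -0.0549, 0.0464], [0.0253, -0.0468, 0.0516], [0.0325, -0.0406, 0.053]]
t 47.9 p [0.3895 0.1514 0.1802] F [ 0.2  0.7 -0.7] open 45.0
   [-0.0003, -0.0006, 0.0559] [-0.12, 0.1, -0.06] -> [0.394 0.116 0.137]
```

Request:
{"name": "arm_command", "arguments": {"series": [[0, -0.001, 0.02, 0, 0, 0, 0.045], [0, -0.001, 0.04, 0, 0, 0, 0.045], [0, -0.001, 0.056, 0, 0, 0, 0.045], [0, -0.001, 0.056, 0, 0, 0, 0.045], [0, -0.001, 0.056, 0, 0, 0, 0.01]]}}

```text
time_s: 48.4
eef_pos: [0.3944, 0.1168, 0.137]
eef_rot: [0.34, 0.938, 0.062, 0.023]
wrist_force: [0.1, 0.2, -0.0]
opening: 0.37
```

Request:
{"name": "arm_command", "arguments": {"series": [[0, 0, 0, 0, 0, 0, 0.01], [0, 0, 0, 0, 0, 0, 0.01], [0, 0, 0, 0, 0, 0, 0.01], [0, 0, 0, 0, 0, 0, 0.01], [0, 0, 0, 0, 0, 0, 0.01]]}}

```text
time_s: 48.9
eef_pos: [0.395, 0.117, 0.1381]
eef_rot: [0.341, 0.938, 0.061, 0.024]
wrist_force: [-0.4, -2.2, 5.3]
opening: 0.163
```

Request:
{"name": "arm_command", "arguments": {"series": [[0.003, 0, 0, 0, 0, 0, 0.01], [0.006, 0, 0, 0, 0, 0, 0.01], [0.009, 0, 0, 0, 0, 0, 0.01], [0.011, 0, 0, 0, 0, 0, 0.01], [0.013, 0, 0, 0, 0, 0, 0.01]]}}

```text
time_s: 49.4
eef_pos: [0.4078, 0.1188, 0.1381]
eef_rot: [0.341, 0.938, 0.061, 0.024]
wrist_force: [-2.7, 0.4, 7.8]
opening: 0.165
```

```bash
python3 f.py
```

```text
49.4 F slope 4.42 n 6.43 y -2.62 torque [-0.55  0.19 -0.25]
s 0.026 off 0.0998 y -0.0335 open 14.1
```

Request:
{"name": "arm_command", "arguments": {"series": [[0.0005, 0, 0, 0, 0, 0, 0.01], [0.001, 0, 0, 0, 0, 0, 0.01], [0.0015, 0, 0, 0, 0, 0, 0.01], [0.002, 0, 0, 0, 0, 0, 0.01], [0.002, 0, 0, 0, 0, 0, 0.01]]}}

```text
time_s: 49.9
eef_pos: [0.4097, 0.1191, 0.1381]
eef_rot: [0.341, 0.938, 0.061, 0.024]
wrist_force: [-2.3, -0.9, 7.3]
opening: 0.163
```

```bash
python3 f.py
```

```text
49.9 F slope 5.14 n 5.27 y -2.44 torque [-0.52  0.17 -0.18]
s 0.0259 off 0.0998 y -0.0316 open 13.9
```

Request:
{"name": "arm_command", "arguments": {"series": [[0.0005, 0, 0, 0, 0, 0, 0.01], [0.001, 0, 0, 0, 0, 0, 0.01], [0.001, 0, 0, 0, 0, 0, 0.01], [0.001, 0, 0, 0, 0, 0, 0.01], [0.001, 0, 0, 0, 0, 0, 0.01]]}}

```text
time_s: 50.4
eef_pos: [0.4107, 0.1193, 0.1381]
eef_rot: [0.341, 0.938, 0.061, 0.024]
wrist_force: [-1.8, -0.8, 6.8]
opening: 0.166
```

```bash
python3 f.py
```

```text
50.4 F slope 4.8 n 4.84 y -1.85 torque [-0.53  0.19 -0.2 ]
s 0.0259 off 0.0999 y -0.0306 open 14.2
```

Close.

Request:
{"name": "arm_command", "arguments": {"series": [[0.0005, 0, 0, 0, 0, 0, 0.01], [0.001, 0, 0, 0, 0, 0, 0.01], [0.001, 0, 0, 0, 0, 0, 0.01], [0.001, 0, 0, 0, 0, 0, 0.01], [0.001, 0, 0, 0, 0, 0, 0.01]]}}

```text
time_s: 50.9
eef_pos: [0.4109, 0.1193, 0.1381]
eef_rot: [0.341, 0.938, 0.061, 0.023]
wrist_force: [-5.9, 0.5, 9.7]
opening: 0.16
```

```bash
python3 f.py
```

```text
50.9 F slope 5.3 n 8.25 y -5.74 torque [-0.65  0.59 -0.56]
s 0.0259 off 0.0998 y -0.0304 open 13.7
```

Request:
{"name": "arm_command", "arguments": {"series": [[0, 0, 0, 0, 0, 0, 0.01], [0, 0, 0, 0, 0, 0, 0.01], [0, 0, 0, 0, 0, 0, 0.01], [-0.002, 0, 0, 0, 0, 0, 0.01], [-0.004, 0, 0, 0, 0, 0, 0.01]]}}

```text
time_s: 51.4
eef_pos: [0.4084, 0.1189, 0.1382]
eef_rot: [0.34, 0.938, 0.061, 0.025]
wrist_force: [2.2, 0.2, 5.9]
opening: 0.163
```

Request:
{"name": "arm_command", "arguments": {"series": [[-0.003, 0, 0, 0, 0, 0, 0.01], [-0.007, 0, 0, 0, 0, 0, 0.01], [-0.011, 0, 0, 0, 0, 0, 0.01], [-0.0125, 0, 0, 0, 0, 0, 0.01], [-0.0125, 0, 0, 0, 0, 0, 0.02]]}}

```text
time_s: 51.9
eef_pos: [0.395, 0.1173, 0.1372]
eef_rot: [0.34, 0.938, 0.061, 0.024]
wrist_force: [0.3, 0.9, -0.0]
opening: 0.234
```

Request:
{"name": "arm_command", "arguments": {"series": [[0, 0, 0, 0, 0, 0, 0.045], [0, 0, 0, 0, 0, 0, 0.045], [0, 0, 0, 0, 0, 0, 0.045], [0, 0, -0.03, 0, 0, 0, 0.045], [0, 0, -0.06, 0, 0, 0, 0.05]]}}

```text
time_s: 52.4
eef_pos: [0.389, 0.155, 0.1828]
eef_rot: [0.34, 0.938, 0.061, 0.022]
wrist_force: [-0.4, 0.7, -0.1]
opening: 0.583
```

```bash
python3 ten.py; python3 cups.py; python3 -c "
from place import *
D=down(97.8,25);T=F+.108*u+.011*n-.054*D[:,2]
plan((T+[-.01,0.03,.12],down(52)@rx(-20)),(T-.06*D[:,2],D),(T,D))"
```

```text
tenon 10883 [[0.0006, -0.0149, 0.0173], [0.0634, 0.0011, 0.0215], [0.1247, 0.0156, 0.0232]] [array([62.8,  0. ]), array([128.1,  31.8]), np.float64(0.3)]
knob 670 [[0.018, -0.0541, 0.0465], [0.0253, -0.0462, 0.0515], [0.0325, -0.0398, 0.0529]]
rim [294, 231, 16, 20, 85] [485.5 178.9] 30.2 lsq [484.2 175.8]
rim [259, 245, 27, 23, 173] [489.1 260.9] 31.6 lsq [489.4 259.9]
rim [221, 261, 28, 23, 183] [494.6 344.5] 30.2 lsq [495.4 344.7]
t 52.5 p [0.3913 0.1572 0.1854] F [-0.1 -0.7 -0.3] open 50.2
   [0.0201, 0.0923, 0.0078] [9.47, 10.92, -19.44] -> [0.421 0.085 0.239]
   [-0.012, 0.0937, -0.0071] [9.47, 10.92, -19.44] -> [0.45  0.012 0.292]
   [-0.0176, 0.0097, 0.0384] [14.32, 15.71, -20.33] -> [ 0.457 -0.016  0.259]
   [-0.0306, 0.0096, 0.0292] [14.32, 15.71, -20.33] -> [ 0.464 -0.043  0.226]
   [-0.0, 0.0, 0.06] [-0.0, -0.0, 0.0] -> [ 0.46  -0.018  0.172]
```

Request:
{"name": "arm_command", "arguments": {"series": [[0.02, 0.092, 0.008, 9.5, 11, -19.4, 0.055], [0.02, 0.092, 0.008, 9.5, 11, -19.4, 0.055], [0.02, 0.092, 0.008, 9.5, 11, -19.4, 0.055], [0.02, 0.092, 0.008, 9.5, 11, -19.4, 0.055], [0.02, 0.092, 0.008, 9.5, 11, -19.4, 0.055]]}}

```text
time_s: 53.0
eef_pos: [0.419, 0.0815, 0.2358]
eef_rot: [0.254, 0.933, 0.251, 0.05]
wrist_force: [-0.3, 0.9, -0.1]
opening: 0.644
```

Request:
{"name": "arm_command", "arguments": {"series": [[-0.012, 0.094, -0.007, 9.5, 11, -19.4, 0.055], [-0.012, 0.094, -0.007, 9.5, 11, -19.4, 0.055], [-0.012, 0.094, -0.007, 9.5, 11, -19.4, 0.055], [-0.012, 0.094, -0.007, 9.5, 11, -19.4, 0.055], [-0.012, 0.094, -0.007, 9.5, 11, -19.4, 0.055]]}}

```text
time_s: 53.5
eef_pos: [0.4497, 0.0084, 0.2897]
eef_rot: [0.155, 0.886, 0.431, 0.075]
wrist_force: [0.5, 0.7, -0.1]
opening: 0.648
```

Request:
{"name": "arm_command", "arguments": {"series": [[-0.018, 0.01, 0.038, 14.3, 15.7, -20.3, 0.055], [-0.018, 0.01, 0.038, 14.3, 15.7, -20.3, 0.055], [-0.018, 0.01, 0.038, 14.3, 15.7, -20.3, 0.055], [-0.018, 0.01, 0.038, 14.3, 15.7, -20.3, 0.055], [-0.018, 0.01, 0.038, 14.3, 15.7, -20.3, 0.055]]}}

```text
time_s: 54.0
eef_pos: [0.4556, -0.0194, 0.2557]
eef_rot: [-0.006, 0.791, 0.601, 0.111]
wrist_force: [-0.2, -0.5, 0.2]
opening: 0.645
```

Request:
{"name": "arm_command", "arguments": {"series": [[-0.03, 0.01, 0.029, 14.3, 15.7, -20.3, 0.055], [-0.03, 0.01, 0.029, 14.3, 15.7, -20.3, 0.055], [-0.03, 0.01, 0.029, 14.3, 15.7, -20.3, 0.055], [-0.03, 0.01, 0.029, 14.3, 15.7, -20.3, 0.055], [-0.03, 0.01, 0.029, 14.3, 15.7, -20.3, 0.055]]}}

```text
time_s: 54.5
eef_pos: [0.4625, -0.0454, 0.223]
eef_rot: [-0.165, 0.645, 0.733, 0.14]
wrist_force: [-0.2, -0.2, -0.0]
opening: 0.645
```

```bash
python3 ten.py; python3 -c "
from place import *
D=down(97.8,25);T=F+.108*u+.011*n-.054*D[:,2]
plan((T,D));print(np.round(ctrl.get_obs()['q'],2))"
```

```text
tenon 6333 [[0.0061, -0.0149, 0.0168], [0.0886, -0.0, 0.0215], [0.1279, 0.015, 0.0226]] [array([65.8,  0. ]), array([127. ,  31.1]), np.float64(0.5)]
knob 374 [[0.0199, -0.0546, 0.0462], [0.0302, -0.0471, 0.0509], [0.0339, -0.0403, 0.0523]]
t 54.55 p [ 0.4624 -0.0451  0.2232] F [ 0.7 -0.3  0.2] open 55.0
   [0.0029, 0.0018, 0.058] [-0.16, 0.11, -0.48] -> [ 0.46  -0.018  0.172]
[-0.54  0.14  1.89  0.34  1.41 -0.77]
```

Request:
{"name": "arm_command", "arguments": {"series": [[0.003, 0.002, 0.03, 0, 0, -0.5, 0.055], [0.003, 0.002, 0.05, 0, 0, -0.5, 0.055], [0.003, 0.002, 0.058, 0, 0, -0.5, 0.055], [0.003, 0.002, 0.058, 0, 0, -0.5, 0.055], [0.003, 0.002, 0.058, 0, 0, -0.5, 0.02]]}}

```text
time_s: 55.05
eef_pos: [0.4612, -0.0182, 0.1738]
eef_rot: [-0.162, 0.64, 0.737, 0.142]
wrist_force: [-0.0, 0.5, -0.4]
opening: 0.489
```

Request:
{"name": "arm_command", "arguments": {"series": [[0, 0, 0, 0, 0, 0, 0.02], [0, 0, 0, 0, 0, 0, 0.02], [0, 0, 0, 0, 0, 0, 0.02], [0, 0, 0, 0, 0, 0, 0.02], [0, 0, 0, 0, 0, 0, 0.02]]}}

```text
time_s: 55.55
eef_pos: [0.4611, -0.0188, 0.1741]
eef_rot: [-0.162, 0.64, 0.737, 0.142]
wrist_force: [-2.8, -1.7, 7.0]
opening: 0.368
```

```bash
python3 f.py; cat > cup.py <<'E'
# python3 cup.py cx cy phi (go | heights of tenon foot above the cup floor...)
from place import *
import sys
cx,cy,phi=map(float,sys.argv[1:4])
E_=down(phi+180,-25); zt=E_[:,2]
def C(h): return np.array([cx,cy,.016+h+.1105])-.054*zt
if __name__=='__main__':
    t,p,A,o=state(); print('q',np.round(o['q'],2))
    if sys.argv[4]=='go': plan((p+[0,0,.09],A),((.42,.12,.30),down(phi+140,-5)),(C(.09),E_),(C(.004),E_))
    else: plan(*[(C(float(h)),E_) for h in sys.argv[4:]])
E
python3 cup.py .4893 .2605 20 go
```

```text
55.55 F slope 5.46 n 4.56 y -3.01 torque [0.   0.66 0.41]
s 0.1591 off 0.0351 y 0.0007 open 31.5
q [-0.49  0.2   1.93  0.36  1.3  -0.78]
t 55.55 p [ 0.4611 -0.0188  0.1741] F [-2.8 -1.7  7. ] open 31.5
   [0.038, 0.0002, -0.0816] [0.0, 0.0, 0.0] -> [ 0.461 -0.019  0.264]
   [0.0725, -0.0106, 0.0139] [5.47, -13.44, -30.81] -> [0.441 0.051 0.282]
   [0.0686, 0.029, -0.004] [5.47, -13.44, -30.81] -> [0.42 0.12 0.3 ]
   [0.0017, 0.0705, 0.0172] [-5.2, -9.59, -19.41] -> [0.444 0.186 0.283]
   [-0.0181, 0.0658, 0.0249] [-5.2, -9.59, -19.41] -> [0.468 0.253 0.265]
   [0.0363, -0.0, 0.0779] [-0.0, -0.0, -0.0] -> [0.468 0.253 0.179]
```

Request:
{"name": "arm_command", "arguments": {"series": [[0.004, 0, -0.009, 0, 0, 0, 0.02], [0.013, 0, -0.027, 0, 0, 0, 0.02], [0.021, 0, -0.045, 0, 0, 0, 0.02], [0.032, 0, -0.068, 0, 0, 0, 0.02], [0.038, 0, -0.082, 0, 0, 0, 0.02]]}}

```text
time_s: 56.05
eef_pos: [0.4615, -0.0188, 0.266]
eef_rot: [-0.161, 0.64, 0.738, 0.143]
wrist_force: [-0.2, -0.4, -1.0]
opening: 0.368
```

Request:
{"name": "arm_command", "arguments": {"series": [[0.014, -0.002, 0.003, 1.1, -2.7, -6.2, 0.02], [0.029, -0.004, 0.006, 2.2, -5.4, -12.3, 0.02], [0.043, -0.006, 0.008, 3.3, -8.1, -18.5, 0.02], [0.058, -0.009, 0.011, 4.4, -10.8, -24.6, 0.02], [0.072, -0.011, 0.014, 5.5, -13.4, -30.8, 0.02]]}}

```text
time_s: 56.55
eef_pos: [0.4399, 0.0509, 0.2823]
eef_rot: [-0.062, 0.424, 0.901, 0.07]
wrist_force: [-0.4, -0.1, -1.2]
opening: 0.365
```

Request:
{"name": "arm_command", "arguments": {"series": [[0.014, 0.006, -0.001, 1.1, -2.7, -6.2, 0.02], [0.027, 0.012, -0.002, 2.2, -5.4, -12.3, 0.02], [0.041, 0.017, -0.002, 3.3, -8.1, -18.5, 0.02], [0.055, 0.023, -0.003, 4.4, -10.8, -24.6, 0.02], [0.069, 0.029, -0.004, 5.5, -13.4, -30.8, 0.02]]}}

```text
time_s: 57.05
eef_pos: [0.419, 0.1208, 0.3003]
eef_rot: [0.043, 0.172, 0.984, -0.007]
wrist_force: [0.1, -0.0, -1.2]
opening: 0.362
```

```bash
python3 cup.py .4893 .2605 20 .09 .004; python3 cups.py
```

```text
q [ 0.03 -0.18  1.98 -0.03  1.26 -1.19]
t 57.05 p [0.419  0.1208 0.3003] F [ 0.1 -0.  -1.2] open 30.9
   [0.0009, 0.0703, 0.0174] [-5.18, -9.58, -19.31] -> [0.443 0.187 0.283]
   [-0.0187, 0.0653, 0.0251] [-5.18, -9.58, -19.31] -> [0.468 0.253 0.265]
   [0.0363, 0.0, 0.0779] [0.0, 0.0, 0.0] -> [0.468 0.253 0.179]
rim [321, 190, 9, 5, 31] [596.7  46.8] 11.9 lsq [595.8  47.1]
rim [294, 230, 26, 22, 164] [483.  175.1] 32.0 lsq [484.  175.1]
rim [259, 245, 27, 22, 165] [489.7 259.2] 30.6 lsq [489.6 259.7]
rim [221, 261, 28, 23, 201] [494.2 344.7] 30.6 lsq [495.2 344.8]
```

Request:
{"name": "arm_command", "arguments": {"series": [[0, 0.014, 0.003, -1, -1.9, -3.9, 0.02], [0, 0.028, 0.007, -2.1, -3.8, -7.7, 0.02], [0, 0.042, 0.01, -3.1, -5.7, -11.6, 0.02], [0.001, 0.056, 0.014, -4.1, -7.7, -15.5, 0.02], [0.001, 0.07, 0.017, -5.2, -9.6, -19.3, 0.02]]}}

```text
time_s: 57.6
eef_pos: [0.4436, 0.1862, 0.2827]
eef_rot: [0.13, 0.003, 0.991, 0.016]
wrist_force: [0.1, -0.9, -0.2]
opening: 0.369
```

Request:
{"name": "arm_command", "arguments": {"series": [[-0.004, 0.013, 0.005, -1, -1.9, -3.9, 0.02], [-0.008, 0.026, 0.01, -2.1, -3.8, -7.7, 0.02], [-0.011, 0.039, 0.015, -3.1, -5.7, -11.6, 0.02], [-0.015, 0.052, 0.02, -4.1, -7.7, -15.5, 0.02], [-0.019, 0.065, 0.025, -5.2, -9.6, -19.3, 0.02]]}}

```text
time_s: 58.1
eef_pos: [0.4686, 0.2517, 0.2655]
eef_rot: [0.213, -0.168, 0.962, 0.039]
wrist_force: [0.2, 0.7, -1.5]
opening: 0.364
```

```bash
python3 cup.py .4893 .26 20 .09 .004; python3 up.py scene .42 .56 .21 .31
```

```text
q [ 0.25 -0.09  2.02  0.06  0.78 -1.7 ]
t 58.1 p [0.4686 0.2517 0.2655] F [ 0.2  0.7 -1.5] open 31.1
   [0.0005, 0.0007, -0.0002] [0.09, 0.02, -0.22] -> [0.468 0.252 0.265]
   [0.0363, -0.0, 0.0779] [-0.0, 0.0, 0.0] -> [0.468 0.252 0.179]
532
[[0.4766, 0.2448, 0.1154], [0.481, 0.2613, 0.166], [0.4889, 0.2735, 0.2209]]
0.105 33 [0.4807 0.2634 0.117 ] [0.012 0.026 0.006]
0.135 149 [0.4814 0.2625 0.1351] [0.012 0.028 0.028]
0.165 157 [0.4809 0.2633 0.1652] [0.011 0.028 0.028]
0.195 145 [0.4804 0.261  0.1923] [0.009 0.027 0.027]
0.225 43 [0.4818 0.2551 0.2151] [0.009 0.023 0.025]
```

Request:
{"name": "arm_command", "arguments": {"series": [[0.007, 0.001, 0.016, 0, 0, 0, 0.02], [0.015, 0.001, 0.031, 0, 0, 0, 0.02], [0.022, 0.001, 0.047, 0, 0, 0, 0.02], [0.029, 0.001, 0.062, 0, 0, 0, 0.02], [0.033, 0.001, 0.071, 0, 0, 0, 0.02]]}}

```text
time_s: 58.65
eef_pos: [0.4675, 0.2519, 0.1858]
eef_rot: [0.211, -0.166, 0.962, 0.038]
wrist_force: [-0.6, 0.1, -0.3]
opening: 0.365
```

Request:
{"name": "arm_command", "arguments": {"series": [[0.001, 0, 0.003, 0, 0, 0, 0.02], [0.002, 0, 0.005, 0, 0, 0, 0.02], [0.003, 0, 0.007, 0, 0, 0, 0.02], [0.003, 0, 0.007, 0, 0, 0, 0.02], [0.003, 0, 0.007, 0, 0, 0, 0.02]]}}

```text
time_s: 59.15
eef_pos: [0.4683, 0.2527, 0.1797]
eef_rot: [0.213, -0.167, 0.962, 0.038]
wrist_force: [0.1, 0.4, -0.5]
opening: 0.367
```

```bash
python3 cup.py .4893 .26 20 .0; python3 cups.py
```

```text
q [ 0.25  0.06  2.08  0.08  0.57 -1.72]
t 59.15 p [0.4683 0.2527 0.1797] F [ 0.1  0.4 -0.5] open 31.3
   [0.0024, -0.0004, 0.0036] [0.05, -0.03, -0.26] -> [0.468 0.252 0.175]
rim [294, 230, 26, 21, 161] [484.4 175.4] 30.9 lsq [484.  175.1]
rim [259, 246, 27, 21, 124] [488.4 259.8] 30.3 lsq [489.3 259.8]
rim [265, 251, 15, 11, 54] [487.2 258.9] 17.5 lsq [489.5 260.6]
rim [221, 261, 28, 23, 195] [494.6 344.5] 30.3 lsq [494.9 344.7]
```

Request:
{"name": "arm_command", "arguments": {"series": [[0.001, 0, 0.003, 0, 0, 0, 0.02], [0.001, 0, 0.003, 0, 0, 0, 0.04], [0.001, 0, 0.003, 0, 0, 0, 0.05], [0.001, 0, 0.003, 0, 0, 0, 0.05], [0.001, 0, 0.003, 0, 0, 0, 0.05]]}}

```text
time_s: 59.7
eef_pos: [0.4685, 0.2528, 0.1762]
eef_rot: [0.212, -0.167, 0.962, 0.038]
wrist_force: [-0.2, -0.0, 0.6]
opening: 0.584
```

Request:
{"name": "arm_command", "arguments": {"series": [[0, 0, -0.015, 0, 0, 0, 0.05], [0, 0, -0.03, 0, 0, 0, 0.05], [0, 0, -0.05, 0, 0, 0, 0.05], [0, 0, -0.075, 0, 0, 0, 0.05], [0, 0, -0.1, 0, 0, 0, 0.05]]}}

```text
time_s: 60.2
eef_pos: [0.4283, 0.2381, 0.2673]
eef_rot: [0.212, -0.167, 0.962, 0.038]
wrist_force: [0.6, 0.2, -0.0]
opening: 0.586
```

```bash
python3 up.py scene .42 .56 .21 .31|head -8; python3 cups.py; python3 -c "
from h import *
B=down(85.6)@rx(-15)
plan(((.40,.12,.30),down(130,-10)),((.505,-.201,.24),B),((.529,-.203,.0845),B),((.458,-.198,.0845),B))"
```

```text
463
[[0.477, 0.2457, 0.0632], [0.4822, 0.263, 0.1138], [0.4958, 0.2743, 0.1481]]
0.075 122 [0.4819 0.2627 0.0764] [0.013 0.028 0.026]
0.105 133 [0.4809 0.2639 0.105 ] [0.012 0.027 0.028]
0.135 197 [0.4831 0.2629 0.1397] [0.017 0.027 0.026]
0.285 6 [0.5595 0.2552 0.2826] [0.001 0.019 0.015]
rim [294, 230, 26, 21, 163] [483.8 174.8] 31.2 lsq [484.1 175.1]
rim [259, 246, 27, 21, 125] [487.8 260. ] 30.7 lsq [489.4 259.8]
rim [265, 252, 16, 10, 55] [488.6 258.8] 17.4 lsq [489.6 260.2]
rim [221, 261, 28, 23, 196] [494.2 344.7] 30.6 lsq [495.4 344.6]
t 60.3 p [0.4297 0.2386 0.2703] F [ 0.4 -0.1  0.5] open 50.3
   [0.0244, -0.0507, -0.0281] [10.65, 6.63, 33.33] -> [0.415 0.179 0.285]
   [-0.0064, -0.0604, -0.0163] [10.65, 6.63, 33.33] -> [0.4  0.12 0.3 ]
   [-0.1491, -0.063, 0.0568] [-5.17, 1.82, 22.6] -> [ 0.452 -0.041  0.27 ]
   [-0.1644, -0.0051, 0.0486] [-5.17, 1.82, 22.6] -> [ 0.505 -0.201  0.24 ]
   [-0.0002, -0.017, 0.1564] [-0.0, 0.0, 0.0] -> [ 0.529 -0.203  0.085]
   [-0.0005, -0.0687, -0.0184] [-0.0, 0.0, -0.0] -> [ 0.458 -0.198  0.084]
```

Request:
{"name": "arm_command", "arguments": {"series": [[0.024, -0.051, -0.028, 10.7, 6.6, 33.3, 0], [0.024, -0.051, -0.028, 10.7, 6.6, 33.3, 0], [0.024, -0.051, -0.028, 10.7, 6.6, 33.3, 0], [0.024, -0.051, -0.028, 10.7, 6.6, 33.3, 0], [0.024, -0.051, -0.028, 10.7, 6.6, 33.3, 0]]}}

```text
time_s: 60.8
eef_pos: [0.4149, 0.1791, 0.2814]
eef_rot: [0.152, 0.134, 0.979, -0.001]
wrist_force: [0.9, 0.1, -1.0]
opening: -0.0
```

Request:
{"name": "arm_command", "arguments": {"series": [[-0.006, -0.06, -0.016, 10.7, 6.6, 33.3, 0], [-0.006, -0.06, -0.016, 10.7, 6.6, 33.3, 0], [-0.006, -0.06, -0.016, 10.7, 6.6, 33.3, 0], [-0.006, -0.06, -0.016, 10.7, 6.6, 33.3, 0], [-0.006, -0.06, -0.016, 10.7, 6.6, 33.3, 0]]}}

```text
time_s: 61.3
eef_pos: [0.4001, 0.1202, 0.2959]
eef_rot: [0.077, 0.42, 0.903, -0.04]
wrist_force: [0.3, 0.2, -0.5]
opening: 0.001
```

Request:
{"name": "arm_command", "arguments": {"series": [[-0.03, -0.013, 0.011, -1, 0.4, 4.5, 0], [-0.06, -0.025, 0.023, -2.1, 0.7, 9, 0], [-0.089, -0.038, 0.034, -3.1, 1.1, 13.6, 0], [-0.119, -0.05, 0.045, -4.1, 1.5, 18.1, 0], [-0.149, -0.063, 0.057, -5.2, 1.8, 22.6, 0]]}}

```text
time_s: 61.8
eef_pos: [0.4522, -0.0416, 0.2661]
eef_rot: [0.089, 0.585, 0.806, 0.025]
wrist_force: [-0.0, 0.5, -0.7]
opening: 0.0
```

Request:
{"name": "arm_command", "arguments": {"series": [[-0.033, -0.001, 0.01, -1, 0.4, 4.5, 0], [-0.066, -0.002, 0.019, -2.1, 0.7, 9, 0], [-0.099, -0.003, 0.029, -3.1, 1.1, 13.6, 0], [-0.132, -0.004, 0.039, -4.1, 1.5, 18.1, 0], [-0.165, -0.005, 0.049, -5.2, 1.8, 22.6, 0]]}}

```text
time_s: 62.3
eef_pos: [0.5048, -0.203, 0.2358]
eef_rot: [0.096, 0.726, 0.675, 0.086]
wrist_force: [-0.3, -0.4, -0.3]
opening: -0.001
```

```bash
python3 -c "
from h import *
B=down(85.6)@rx(-15)
plan(((.530,-.2045,.085),B),((.458,-.199,.0845),B))"
```

```text
t 62.3 p [ 0.5048 -0.203   0.2358] F [-0.3 -0.4 -0.3] open -0.1
   [0.001, -0.0143, 0.1522] [-0.12, 0.22, 0.22] -> [ 0.53  -0.204  0.085]
   [-0.0, -0.0699, -0.0182] [-0.0, 0.0, -0.0] -> [ 0.458 -0.199  0.084]
```

Request:
{"name": "arm_command", "arguments": {"series": [[0, -0.014, 0.05, 0, 0, 0, 0], [0, -0.014, 0.1, 0, 0, 0, 0], [0, -0.014, 0.13, 0, 0, 0, 0], [0, -0.014, 0.152, 0, 0, 0, 0], [0, -0.014, 0.152, 0, 0, 0, 0]]}}

```text
time_s: 62.8
eef_pos: [0.5279, -0.2027, 0.0822]
eef_rot: [0.093, 0.726, 0.676, 0.085]
wrist_force: [0.2, 0.3, 0.3]
opening: 0.003
```

Request:
{"name": "arm_command", "arguments": {"series": [[0, -0.007, -0.0018, 0, 0, 0, 0], [0, -0.013, -0.0036, 0, 0, 0, 0], [0, -0.02, -0.0054, 0, 0, 0, 0], [0, -0.027, -0.0072, 0, 0, 0, 0], [0, -0.034, -0.009, 0, 0, 0, 0]]}}

```text
time_s: 63.3
eef_pos: [0.495, -0.2022, 0.0876]
eef_rot: [0.097, 0.727, 0.674, 0.086]
wrist_force: [3.2, 0.6, 2.8]
opening: -0.001
```

Request:
{"name": "arm_command", "arguments": {"series": [[0, -0.007, -0.0018, 0, 0, 0, 0], [0, -0.014, -0.0036, 0, 0, 0, 0], [0, -0.021, -0.0054, 0, 0, 0, 0], [0, -0.028, -0.0072, 0, 0, 0, 0], [0, -0.035, -0.0094, 0, 0, 0, 0]]}}

```text
time_s: 63.8
eef_pos: [0.4592, -0.1996, 0.0875]
eef_rot: [0.098, 0.727, 0.674, 0.086]
wrist_force: [4.0, -0.1, 4.6]
opening: -0.002
```

Request:
{"name": "arm_command", "arguments": {"series": [[0, 0.02, -0.081, 0, 0, 0, 0], [0, 0.02, -0.081, 0, 0, 0, 0.02], [0, 0.02, -0.081, 0, 0, 0, 0.06], [0, 0.02, -0.081, 0, 0, 0, 0.06], [0, 0.02, -0.081, 0, 0, 0, 0.06]]}}

```text
time_s: 64.3
eef_pos: [0.4562, -0.1975, 0.1682]
eef_rot: [0.094, 0.727, 0.674, 0.086]
wrist_force: [-0.1, 0.2, -0.1]
opening: 0.681
```

Request:
{"name": "arm_command", "arguments": {"series": [[0, -0.029, -0.015, 4, -4, 30, 0.06], [0, -0.029, -0.015, 4, -4, 30, 0.06], [0, -0.029, -0.015, 4, -4, 30, 0.06], [0, -0.029, -0.015, 4, -4, 30, 0.06], [0, -0.029, -0.015, 4, -4, 30, 0.06]]}}

```text
time_s: 64.8
eef_pos: [0.4248, -0.1951, 0.1752]
eef_rot: [0.067, 0.883, 0.462, 0.059]
wrist_force: [0.8, -0.1, -0.3]
opening: 0.701
```

Request:
{"name": "arm_command", "arguments": {"series": [[-0.016, -0.026, -0.012, 4, -4, 30, 0.06], [-0.016, -0.026, -0.012, 4, -4, 30, 0.06], [-0.016, -0.026, -0.012, 4, -4, 30, 0.06], [-0.016, -0.026, -0.012, 4, -4, 30, 0.06], [-0.016, -0.026, -0.012, 4, -4, 30, 0.06]]}}

```text
time_s: 65.3
eef_pos: [0.3931, -0.1932, 0.1824]
eef_rot: [0.035, 0.975, 0.218, 0.028]
wrist_force: [0.1, 1.1, 0.3]
opening: 0.706
```

Request:
{"name": "arm_command", "arguments": {"series": [[-0.028, -0.015, -0.009, 4, -4, 30, 0.06], [-0.028, -0.015, -0.009, 4, -4, 30, 0.06], [-0.028, -0.015, -0.009, 4, -4, 30, 0.06], [-0.028, -0.015, -0.009, 4, -4, 30, 0.06], [-0.028, -0.015, -0.009, 4, -4, 30, 0.06]]}}

```text
time_s: 65.8
eef_pos: [0.3609, -0.1912, 0.1893]
eef_rot: [0.001, 0.999, -0.042, -0.005]
wrist_force: [0.5, -0.2, -0.5]
opening: 0.705
```

```bash
python3 row.py w8.png; python3 -c "
from h import *
plan(((.366,-.192,.077),down(-4.4)))"
```

```text
[ 0.3609 -0.1912  0.1893] [ 0.996 -0.084 -0.009]
beech [137, 0, 65, 155, 7213] [ 445.6 -101.5] [30.5 94.7] 85.3 0.0208
[[397.0, -113.0], [491.0, -121.0], [494.0, -90.0], [400.0, -82.0]]
beech [347, 0, 50, 154, 7117] [ 435.4 -230.9] [30.5 94.8] 86.6 0.0208
[[387.0, -243.0], [482.0, -249.0], [484.0, -219.0], [389.0, -213.0]]
wal [293, 47, 52, 184, 7562] [ 395.5 -195.1] [ 31.2 126.4] 87.7 0.0208
[[332.0, -208.0], [458.0, -213.0], [459.0, -182.0], [333.0, -177.0]]
t 65.85 p [ 0.3609 -0.1911  0.1893] F [-1.   0.9 -0.1] open 60.0
   [0.0061, 0.0002, 0.1123] [0.11, 0.51, -0.28] -> [ 0.366 -0.192  0.077]
```

Request:
{"name": "arm_command", "arguments": {"series": [[0.004, 0.002, 0.05, 0, 0.5, -2.4, 0.06], [0.004, 0.002, 0.09, 0, 0.5, -2.4, 0.06], [0.004, 0.002, 0.112, 0, 0.5, -2.4, 0.06], [0.004, 0.002, 0.112, 0, 0.5, -2.4, 0.06], [0.004, 0.002, 0.112, 0, 0.5, -2.4, 0.02]]}}

```text
time_s: 66.35
eef_pos: [0.3639, -0.1938, 0.078]
eef_rot: [0.001, 1.0, -0.021, -0.0]
wrist_force: [0.2, 0.2, 0.6]
opening: 0.548
```

Request:
{"name": "arm_command", "arguments": {"series": [[0, 0, 0, 0, 0, 0, 0.02], [0, 0, 0, 0, 0, 0, 0.02], [0, 0, 0, 0, 0, 0, 0.02], [0, 0, 0, 0, 0, 0, 0.02], [0, 0, 0, 0, 0, 0, 0.02]]}}

```text
time_s: 66.85
eef_pos: [0.365, -0.1948, 0.0796]
eef_rot: [0.003, 1.0, -0.022, 0.001]
wrist_force: [-1.1, 0.5, 7.9]
opening: 0.357
```

Request:
{"name": "arm_command", "arguments": {"series": [[-0.01, -0.001, 0, 0, 0, 0, 0.02], [-0.02, -0.001, 0, 0, 0, 0, 0.02], [-0.03, -0.002, 0, 0, 0, 0, 0.02], [-0.04, -0.002, 0, 0, 0, 0, 0.02], [-0.04, -0.002, 0, 0, 0, 0, 0.02]]}}

```text
time_s: 67.35
eef_pos: [0.3243, -0.1913, 0.0794]
eef_rot: [0.003, 1.0, -0.022, 0.001]
wrist_force: [-2.4, -1.0, 10.9]
opening: 0.358
```

Request:
{"name": "arm_command", "arguments": {"series": [[-0.01, 0, -0.002, 0, 0, 0, 0.02], [-0.02, -0.001, -0.002, 0, 0, 0, 0.02], [-0.03, -0.001, -0.002, 0, 0, 0, 0.02], [-0.034, -0.001, -0.002, 0, 0, 0, 0.02], [-0.034, -0.001, -0.01, 0, 0, 0, 0.02]]}}

```text
time_s: 67.85
eef_pos: [0.2889, -0.1867, 0.0874]
eef_rot: [0.0, 1.0, -0.023, -0.001]
wrist_force: [-0.3, -0.7, -0.7]
opening: 0.356
```

Request:
{"name": "arm_command", "arguments": {"series": [[0, 0, -0.02, 0, 0, 0, 0.02], [0, 0, -0.04, 0, 0, 0, 0.02], [0, 0, -0.065, 0, 0, 0, 0.02], [0, 0, -0.09, 0, 0, 0, 0.02], [0, 0, -0.09, 0, 0, 0, 0.02]]}}

```text
time_s: 68.35
eef_pos: [0.2917, -0.1891, 0.1813]
eef_rot: [0.004, 1.0, -0.022, 0.002]
wrist_force: [0.2, 0.1, -0.6]
opening: 0.358
```

```bash
python3 row.py w9.png; python3 -c "
from place import *
a=P(.101,.0805,-.0065)
plan(((.36,-.06,.27),down(45,-15)),(a+.08*n,B))
"
```

```text
[ 0.2917 -0.1891  0.1813] [ 0.999 -0.044  0.005]
beech [131, 0, 55, 45, 1543] [408.8 -98.9] [31. 24.] 86.8 0.0204
[[396.0, -114.0], [420.0, -115.0], [422.0, -84.0], [398.0, -83.0]]
beech [363, 0, 39, 53, 1357] [ 400.9 -233.1] [22.  28.7] 86.7 0.0207
[[386.0, -243.0], [415.0, -245.0], [416.0, -223.0], [387.0, -221.0]]
t 68.4 p [ 0.2911 -0.1883  0.1796] F [ 0.5 -0.8 -1.4] open 30.4
   [0.0317, -0.0654, -0.0455] [-2.91, -7.07, -23.66] -> [ 0.326 -0.124  0.225]
   [0.0488, -0.0459, -0.0534] [-2.91, -7.07, -23.66] -> [ 0.36 -0.06  0.27]
   [0.0872, -0.0308, -0.0041] [-12.28, -11.6, -23.59] -> [0.399 0.022 0.251]
   [0.0887, 0.0093, -0.0247] [-12.28, -11.6, -23.59] -> [0.437 0.104 0.233]
```

Request:
{"name": "arm_command", "arguments": {"series": [[0.006, -0.013, -0.009, -0.6, -1.4, -4.7, 0.02], [0.013, -0.026, -0.018, -1.2, -2.8, -9.5, 0.02], [0.019, -0.039, -0.027, -1.7, -4.2, -14.2, 0.02], [0.025, -0.052, -0.036, -2.3, -5.7, -18.9, 0.02], [0.032, -0.065, -0.046, -2.9, -7.1, -23.7, 0.02]]}}

```text
time_s: 68.9
eef_pos: [0.3247, -0.1227, 0.2228]
eef_rot: [0.024, 0.98, 0.185, -0.064]
wrist_force: [0.1, 0.2, -0.0]
opening: 0.356
```

Request:
{"name": "arm_command", "arguments": {"series": [[0.01, -0.009, -0.011, -0.6, -1.4, -4.7, 0.02], [0.02, -0.018, -0.021, -1.2, -2.8, -9.5, 0.02], [0.029, -0.028, -0.032, -1.7, -4.2, -14.2, 0.02], [0.039, -0.037, -0.043, -2.3, -5.7, -18.9, 0.02], [0.049, -0.046, -0.053, -2.9, -7.1, -23.7, 0.02]]}}

```text
time_s: 69.4
eef_pos: [0.3596, -0.0588, 0.2677]
eef_rot: [0.047, 0.915, 0.382, -0.123]
wrist_force: [-0.3, -0.6, -0.8]
opening: 0.359
```

Request:
{"name": "arm_command", "arguments": {"series": [[0.017, -0.006, -0.001, -2.5, -2.3, -4.7, 0.02], [0.035, -0.012, -0.002, -4.9, -4.6, -9.4, 0.02], [0.052, -0.018, -0.002, -7.4, -7, -14.2, 0.02], [0.07, -0.025, -0.003, -9.8, -9.3, -18.9, 0.02], [0.087, -0.031, -0.004, -12.3, -11.6, -23.6, 0.02]]}}

```text
time_s: 69.9
eef_pos: [0.3975, 0.0235, 0.2485]
eef_rot: [0.157, 0.79, 0.565, -0.18]
wrist_force: [0.1, -0.7, -1.2]
opening: 0.358
```

Request:
{"name": "arm_command", "arguments": {"series": [[0.018, 0.002, -0.005, -2.5, -2.3, -4.7, 0.02], [0.035, 0.004, -0.01, -4.9, -4.6, -9.4, 0.02], [0.053, 0.006, -0.015, -7.4, -7, -14.2, 0.02], [0.071, 0.007, -0.02, -9.8, -9.3, -18.9, 0.02], [0.089, 0.009, -0.025, -12.3, -11.6, -23.6, 0.02]]}}

```text
time_s: 70.4
eef_pos: [0.4355, 0.1061, 0.23]
eef_rot: [0.255, 0.615, 0.711, -0.226]
wrist_force: [-0.8, 0.3, -0.1]
opening: 0.353
```

```bash
cat > held.py <<'E'
from place import *
plan((P(.097,.083,-.006),B))
pic,d,m=snap('wrist')
t,p,A,o=state()
v,uu=np.mgrid[0:400,0:640];px=np.c_[uu.ravel(),v.ravel()];px=px[d[px[:,1],px[:,0]]>.05]
X=(fromdepth(m,d,px)-p)@A;hs=cv2.cvtColor(pic,cv2.COLOR_RGB2HSV)[px[:,1],px[:,0]]
k=(hs[:,2]<140)&(hs[:,1]>90)&(hs[:,0]<20)&(X[:,2]<.085)&(X[:,2]>.03)&(abs(X[:,1])<.06)
print(k.sum(),np.percentile(X[k],[1,50,99],axis=0).round(4).tolist(),cv2.minAreaRect((X[k][:,:2]*1000).astype(np.float32)))
E
python3 held.py
```

```text
t 70.4 p [0.4355 0.1061 0.23  ] F [-0.8  0.3 -0.1] open 30.1
   [0.0003, 0.0019, 0.0766] [-0.07, -0.14, 0.52] -> [0.444 0.058 0.171]
19581 [[-0.0305, -0.0153, 0.0572], [0.0518, -0.0002, 0.0589], [0.0913, 0.0151, 0.0624]] ((28.02703857421875, -0.03840065002441406), (32.0482292175293, 128.8374481201172), 89.94058990478516)
```

Request:
{"name": "arm_command", "arguments": {"series": [[0, 0.002, 0.02, 0, 0, 0.5, 0.02], [0, 0.002, 0.04, 0, 0, 0.5, 0.02], [0, 0.002, 0.06, 0, 0, 0.5, 0.02], [0.001, 0.002, 0.073, 0, 0, 0.5, 0.02], [0.002, 0.002, 0.077, 0, 0, 0.5, 0.02]]}}

```text
time_s: 70.95
eef_pos: [0.4431, 0.0573, 0.1695]
eef_rot: [0.255, 0.62, 0.707, -0.225]
wrist_force: [0.2, 0.7, -1.0]
opening: 0.357
```

Request:
{"name": "arm_command", "arguments": {"series": [[0, 0, 0.001, 0, 0, 0, 0.02], [0, 0, 0.002, 0, 0, 0, 0.02], [0, 0, 0.003, 0, 0, 0, 0.02], [0.002, 0, 0.003, 0, 0, 0, 0.02], [0.003, 0, 0.003, 0, 0, 0, 0.02]]}}

```text
time_s: 71.45
eef_pos: [0.4444, 0.059, 0.1674]
eef_rot: [0.257, 0.62, 0.707, -0.223]
wrist_force: [0.9, 0.3, -0.5]
opening: 0.355
```

```bash
python3 f.py
```

```text
71.45 F slope -0.48 n -0.24 y 0.97 torque [ 0.36  0.13 -0.02]
s 0.094 off 0.0809 y -0.0054 open 30.3
```

Request:
{"name": "arm_command", "arguments": {"series": [[0, 0, 0.001, 0, 0, 0, 0.02], [0, 0, 0.001, 0, 0, 0, 0.02], [0.001, 0, 0.001, 0, 0, 0, 0.02], [0.001, 0, 0.001, 0, 0, 0, 0.02], [0.001, 0, 0.001, 0, 0, 0, 0.02]]}}

```text
time_s: 71.95
eef_pos: [0.4445, 0.0588, 0.1662]
eef_rot: [0.257, 0.62, 0.707, -0.223]
wrist_force: [-0.9, 1.4, 4.8]
opening: 0.358
```

```bash
python3 f.py
```

```text
71.95 F slope 1.94 n 4.61 y -0.7 torque [ 0.09  0.02 -0.05]
s 0.0934 off 0.0798 y -0.0053 open 30.6
```

Request:
{"name": "arm_command", "arguments": {"series": [[0.001, 0, 0, 0, 0, 0, 0.02], [0.002, 0, 0, 0, 0, 0, 0.02], [0.003, 0, 0, 0, 0, 0, 0.02], [0.003, 0, 0, 0, 0, 0, 0.02], [0.003, 0, 0, 0, 0, 0, 0.02]]}}

```text
time_s: 72.45
eef_pos: [0.4448, 0.0594, 0.1659]
eef_rot: [0.259, 0.62, 0.706, -0.225]
wrist_force: [-0.3, -8.9, 12.3]
opening: 0.359
```

```bash
python3 f.py
```

```text
72.45 F slope 14.62 n 3.82 y -1.5 torque [-1.94  0.11  0.07]
s 0.0928 off 0.0799 y -0.0049 open 30.7
```

Beam contact is clear. Release, retract, go to the knob.

Request:
{"name": "arm_command", "arguments": {"series": [[-0.002, 0, 0, 0, 0, 0, 0.02], [-0.002, 0, 0, 0, 0, 0, 0.045], [-0.002, 0, 0, 0, 0, 0, 0.05], [-0.002, 0, 0, 0, 0, 0, 0.05], [-0.002, 0, -0.005, 0, 0, 0, 0.05]]}}

```text
time_s: 72.95
eef_pos: [0.4431, 0.0626, 0.1683]
eef_rot: [0.256, 0.62, 0.707, -0.224]
wrist_force: [0.6, -0.4, -0.1]
opening: 0.585
```

Request:
{"name": "arm_command", "arguments": {"series": [[0, 0, -0.03, 0, 0, 0, 0.05], [0, 0, -0.06, 0, 0, 0, 0.05], [0, 0, -0.085, 0, 0, 0, 0.05], [0, 0, -0.085, 0, 0, 0, 0.05], [0, 0, -0.085, 0, 0, 0, 0.05]]}}

```text
time_s: 73.45
eef_pos: [0.4364, 0.1169, 0.2342]
eef_rot: [0.257, 0.62, 0.707, -0.223]
wrist_force: [-0.8, -0.6, -0.2]
opening: 0.586
```

Request:
{"name": "arm_command", "arguments": {"series": [[0.022, -0.014, 0.005, 0, 0, 30, 0.05], [0.022, -0.014, 0.005, 0, 0, 30, 0.05], [0.022, -0.014, 0.005, 0, 0, 30, 0.05], [0.022, -0.014, 0.005, 0, 0, 30, 0.05], [0.022, -0.014, 0.005, 0, 0, 30, 0.05]]}}

```text
time_s: 73.95
eef_pos: [0.4201, 0.1275, 0.215]
eef_rot: [0.305, 0.782, 0.522, -0.151]
wrist_force: [1.0, 0.0, -0.4]
opening: 0.586
```

Request:
{"name": "arm_command", "arguments": {"series": [[0.012, -0.023, 0.005, 0, 0, 30, 0.045], [0.012, -0.023, 0.005, 0, 0, 30, 0.045], [0.012, -0.023, 0.005, 0, 0, 30, 0.045], [0.012, -0.023, 0.005, 0, 0, 30, 0.045], [0.012, -0.023, 0.005, 0, 0, 30, 0.045]]}}

```text
time_s: 74.45
eef_pos: [0.4048, 0.1395, 0.1977]
eef_rot: [0.334, 0.89, 0.303, -0.066]
wrist_force: [-0.9, -0.1, -0.7]
opening: 0.527
```

Request:
{"name": "arm_command", "arguments": {"series": [[-0.001, -0.026, 0.005, 0, 0, 30, 0.045], [-0.001, -0.026, 0.005, 0, 0, 30, 0.045], [-0.001, -0.026, 0.005, 0, 0, 30, 0.045], [-0.001, -0.026, 0.005, 0, 0, 30, 0.045], [-0.001, -0.026, 0.005, 0, 0, 30, 0.045]]}}

```text
time_s: 74.95
eef_pos: [0.3895, 0.1515, 0.1801]
eef_rot: [0.34, 0.938, 0.062, 0.023]
wrist_force: [-0.2, -0.8, 0.5]
opening: 0.529
```

```bash
python3 f.py; python3 ten.py; python3 -c "
from place import *
plan((F+.0257*u+.0985*n-.0475*y,BK))"
```

```text
74.95 F slope 0.87 n -0.12 y -0.28 torque [0.3  0.02 0.01]
s 0.0262 off 0.1544 y -0.0471 open 45.2
tenon 11160 [[0.0008, -0.0194, 0.017], [0.0631, -0.0032, 0.0215], [0.1247, 0.011, 0.0233]] [array([62.9, -4.7]), array([127.9,  32. ]), np.float64(0.2)]
knob 706 [[0.0183, -0.0543, 0.0462], [0.0255, -0.0462, 0.0515], [0.0326, -0.0398, 0.0529]]
t 75.0 p [0.3896 0.1515 0.1801] F [-0.5  0.6  0.2] open 45.2
   [-0.0003, -0.0003, 0.0559] [-0.21, 0.12, -0.06] -> [0.394 0.116 0.137]
```

Seated at s = 62.9 like the others. Shut the jaw.

Request:
{"name": "arm_command", "arguments": {"series": [[0, -0.001, 0.02, 0, 0, 0, 0.045], [0, -0.001, 0.04, 0, 0, 0, 0.045], [0, -0.001, 0.056, 0, 0, 0, 0.045], [0, -0.001, 0.056, 0, 0, 0, 0.045], [0, -0.001, 0.056, 0, 0, 0, 0.01]]}}

```text
time_s: 75.5
eef_pos: [0.3944, 0.117, 0.1369]
eef_rot: [0.339, 0.938, 0.062, 0.023]
wrist_force: [1.0, 0.1, 0.3]
opening: 0.37
```

Request:
{"name": "arm_command", "arguments": {"series": [[0, 0, 0, 0, 0, 0, 0.01], [0, 0, 0, 0, 0, 0, 0.01], [0, 0, 0, 0, 0, 0, 0.01], [0, 0, 0, 0, 0, 0, 0.01], [0, 0, 0, 0, 0, 0, 0.01]]}}

```text
time_s: 76.0
eef_pos: [0.3951, 0.117, 0.1382]
eef_rot: [0.34, 0.938, 0.061, 0.024]
wrist_force: [-0.0, -4.7, 6.4]
opening: 0.164
```

Request:
{"name": "arm_command", "arguments": {"series": [[0.003, 0, 0, 0, 0, 0, 0.01], [0.006, 0, 0, 0, 0, 0, 0.01], [0.009, 0, 0, 0, 0, 0, 0.01], [0.011, 0, 0, 0, 0, 0, 0.01], [0.013, 0, 0, 0, 0, 0, 0.01]]}}

```text
time_s: 76.5
eef_pos: [0.4079, 0.1189, 0.1382]
eef_rot: [0.34, 0.938, 0.061, 0.024]
wrist_force: [-2.5, -2.3, 8.1]
opening: 0.158
```

Request:
{"name": "arm_command", "arguments": {"series": [[0.0005, 0, 0, 0, 0, 0, 0.01], [0.001, 0, 0, 0, 0, 0, 0.01], [0.0015, 0, 0, 0, 0, 0, 0.01], [0.0015, 0, 0, 0, 0, 0, 0.01], [0.0015, 0, 0, 0, 0, 0, 0.01]]}}

```text
time_s: 77.0
eef_pos: [0.4093, 0.1191, 0.1382]
eef_rot: [0.34, 0.938, 0.061, 0.024]
wrist_force: [-1.2, -3.8, 7.6]
opening: 0.166
```

```bash
python3 f.py
```

```text
77.0 F slope 7.63 n 3.55 y -1.69 torque [-0.75  0.17 -0.15]
s 0.026 off 0.0999 y -0.032 open 14.2
```

Request:
{"name": "arm_command", "arguments": {"series": [[0.0005, 0, 0, 0, 0, 0, 0.01], [0.001, 0, 0, 0, 0, 0, 0.01], [0.001, 0, 0, 0, 0, 0, 0.01], [0.001, 0, 0, 0, 0, 0, 0.01], [0.001, 0, 0, 0, 0, 0, 0.01]]}}

```text
time_s: 77.5
eef_pos: [0.4101, 0.1192, 0.1382]
eef_rot: [0.34, 0.938, 0.061, 0.024]
wrist_force: [-1.9, -3.0, 7.8]
opening: 0.163
```

```bash
python3 f.py
```

```text
77.5 F slope 7.07 n 4.19 y -2.31 torque [-0.77  0.25 -0.26]
s 0.0259 off 0.0999 y -0.0312 open 13.9
```

Request:
{"name": "arm_command", "arguments": {"series": [[0.0005, 0, 0, 0, 0, 0, 0.01], [0.001, 0, 0, 0, 0, 0, 0.01], [0.001, 0, 0, 0, 0, 0, 0.01], [0.001, 0, 0, 0, 0, 0, 0.01], [0.001, 0, 0, 0, 0, 0, 0.01]]}}

```text
time_s: 78.0
eef_pos: [0.4102, 0.1192, 0.1382]
eef_rot: [0.34, 0.938, 0.061, 0.023]
wrist_force: [-6.4, -1.1, 11.6]
opening: 0.169
```

```bash
python3 f.py
```

```text
78.0 F slope 7.64 n 8.75 y -6.54 torque [-0.93  0.69 -0.69]
s 0.0259 off 0.0999 y -0.031 open 14.5
```

Shut. Hold, open, withdraw, and move to the regrasp hover as before.

Request:
{"name": "arm_command", "arguments": {"series": [[0, 0, 0, 0, 0, 0, 0.01], [0, 0, 0, 0, 0, 0, 0.01], [0, 0, 0, 0, 0, 0, 0.01], [-0.002, 0, 0, 0, 0, 0, 0.01], [-0.004, 0, 0, 0, 0, 0, 0.01]]}}

```text
time_s: 78.5
eef_pos: [0.408, 0.1189, 0.1383]
eef_rot: [0.34, 0.938, 0.061, 0.025]
wrist_force: [2.0, -5.2, 6.2]
opening: 0.165
```

Request:
{"name": "arm_command", "arguments": {"series": [[-0.003, 0, 0, 0, 0, 0, 0.01], [-0.007, 0, 0, 0, 0, 0, 0.01], [-0.011, 0, 0, 0, 0, 0, 0.01], [-0.0135, 0, 0, 0, 0, 0, 0.01], [-0.0135, 0, 0, 0, 0, 0, 0.02]]}}

```text
time_s: 79.0
eef_pos: [0.3936, 0.1174, 0.1372]
eef_rot: [0.339, 0.939, 0.061, 0.024]
wrist_force: [-0.2, 0.5, 0.6]
opening: 0.234
```

Request:
{"name": "arm_command", "arguments": {"series": [[0, 0, 0, 0, 0, 0, 0.045], [0, 0, 0, 0, 0, 0, 0.045], [0, 0, 0, 0, 0, 0, 0.045], [0, 0, -0.03, 0, 0, 0, 0.045], [0, 0, -0.06, 0, 0, 0, 0.05]]}}

```text
time_s: 79.5
eef_pos: [0.3876, 0.1551, 0.1828]
eef_rot: [0.34, 0.938, 0.061, 0.022]
wrist_force: [1.3, 0.4, -0.4]
opening: 0.586
```

```bash
python3 ten.py; python3 -c "
from place import *
D=down(97.8,25);T=F+.108*u+.011*n-.054*D[:,2]
plan((T+[-.01,0.03,.12],down(52)@rx(-20)),(T-.06*D[:,2],D),(T,D))"
```

```text
tenon 10949 [[0.0007, -0.0149, 0.0173], [0.0633, 0.0011, 0.0215], [0.1246, 0.0156, 0.0233]] [array([62.8,  0. ]), array([127.9,  31.8]), np.float64(0.5)]
knob 663 [[0.0182, -0.0551, 0.0465], [0.0254, -0.047, 0.0516], [0.0327, -0.0407, 0.053]]
t 79.55 p [0.3896 0.1581 0.1867] F [1.8 2.8 2. ] open 50.0
   [0.0209, 0.0923, 0.0084] [9.4, 10.94, -19.46] -> [0.42  0.085 0.239]
   [-0.0115, 0.0941, -0.0062] [9.4, 10.94, -19.46] -> [0.45  0.012 0.292]
   [-0.0176, 0.0097, 0.0384] [14.32, 15.71, -20.33] -> [ 0.457 -0.016  0.259]
   [-0.0306, 0.0096, 0.0292] [14.32, 15.71, -20.33] -> [ 0.464 -0.043  0.226]
   [0.0, 0.0, 0.06] [-0.0, -0.0, 0.0] -> [ 0.46  -0.018  0.172]
```

Request:
{"name": "arm_command", "arguments": {"series": [[0.021, 0.092, 0.008, 9.4, 11, -19.5, 0.055], [0.021, 0.092, 0.008, 9.4, 11, -19.5, 0.055], [0.021, 0.092, 0.008, 9.4, 11, -19.5, 0.055], [0.021, 0.092, 0.008, 9.4, 11, -19.5, 0.055], [0.021, 0.092, 0.008, 9.4, 11, -19.5, 0.055]]}}

```text
time_s: 80.05
eef_pos: [0.419, 0.0819, 0.2363]
eef_rot: [0.253, 0.933, 0.251, 0.051]
wrist_force: [0.5, 0.1, -0.3]
opening: 0.647
```

Request:
{"name": "arm_command", "arguments": {"series": [[-0.012, 0.094, -0.006, 9.4, 11, -19.5, 0.055], [-0.012, 0.094, -0.006, 9.4, 11, -19.5, 0.055], [-0.012, 0.094, -0.006, 9.4, 11, -19.5, 0.055], [-0.012, 0.094, -0.006, 9.4, 11, -19.5, 0.055], [-0.012, 0.094, -0.006, 9.4, 11, -19.5, 0.055]]}}

```text
time_s: 80.55
eef_pos: [0.4498, 0.0083, 0.2891]
eef_rot: [0.156, 0.885, 0.433, 0.075]
wrist_force: [-0.3, -0.0, -0.3]
opening: 0.645
```

Request:
{"name": "arm_command", "arguments": {"series": [[-0.018, 0.01, 0.038, 14.3, 15.7, -20.3, 0.055], [-0.018, 0.01, 0.038, 14.3, 15.7, -20.3, 0.055], [-0.018, 0.01, 0.038, 14.3, 15.7, -20.3, 0.055], [-0.018, 0.01, 0.038, 14.3, 15.7, -20.3, 0.055], [-0.018, 0.01, 0.038, 14.3, 15.7, -20.3, 0.055]]}}

```text
time_s: 81.05
eef_pos: [0.4559, -0.0197, 0.2551]
eef_rot: [-0.005, 0.79, 0.603, 0.111]
wrist_force: [0.5, 0.4, -0.7]
opening: 0.646
```

Request:
{"name": "arm_command", "arguments": {"series": [[-0.03, 0.01, 0.029, 14.3, 15.7, -20.3, 0.055], [-0.03, 0.01, 0.029, 14.3, 15.7, -20.3, 0.055], [-0.03, 0.01, 0.029, 14.3, 15.7, -20.3, 0.055], [-0.03, 0.01, 0.029, 14.3, 15.7, -20.3, 0.055], [-0.03, 0.01, 0.029, 14.3, 15.7, -20.3, 0.055]]}}

```text
time_s: 81.55
eef_pos: [0.4628, -0.0458, 0.2223]
eef_rot: [-0.164, 0.644, 0.735, 0.139]
wrist_force: [-0.3, -0.2, -0.4]
opening: 0.645
```

```bash
python3 -c "
from place import *
D=down(97.8,25);T=F+.108*u+.011*n-.054*D[:,2]
plan((T,D))"
```

```text
t 81.55 p [ 0.4628 -0.0458  0.2223] F [-0.3 -0.2 -0.4] open 55.1
   [0.0041, 0.0017, 0.0575] [-0.32, 0.18, -0.31] -> [ 0.46  -0.018  0.172]
```

Request:
{"name": "arm_command", "arguments": {"series": [[0.004, 0.002, 0.03, 0, 0, -0.3, 0.055], [0.004, 0.002, 0.05, 0, 0, -0.3, 0.055], [0.004, 0.002, 0.057, 0, 0, -0.3, 0.055], [0.004, 0.002, 0.057, 0, 0, -0.3, 0.055], [0.004, 0.002, 0.057, 0, 0, -0.3, 0.02]]}}

```text
time_s: 82.05
eef_pos: [0.4612, -0.0183, 0.1742]
eef_rot: [-0.162, 0.641, 0.737, 0.141]
wrist_force: [0.3, 0.5, -0.6]
opening: 0.491
```

Request:
{"name": "arm_command", "arguments": {"series": [[0, 0, 0, 0, 0, 0, 0.02], [0, 0, 0, 0, 0, 0, 0.02], [0, 0, 0, 0, 0, 0, 0.02], [0, 0, 0, 0, 0, 0, 0.02], [0, 0, 0, 0, 0, 0, 0.02]]}}

```text
time_s: 82.55
eef_pos: [0.4612, -0.0189, 0.1745]
eef_rot: [-0.162, 0.64, 0.737, 0.141]
wrist_force: [-2.8, -0.6, 5.8]
opening: 0.366
```

Request:
{"name": "arm_command", "arguments": {"series": [[0.004, 0, -0.009, 0, 0, 0, 0.02], [0.013, 0, -0.027, 0, 0, 0, 0.02], [0.021, 0, -0.045, 0, 0, 0, 0.02], [0.032, 0, -0.068, 0, 0, 0, 0.02], [0.038, 0, -0.082, 0, 0, 0, 0.02]]}}

```text
time_s: 83.05
eef_pos: [0.4616, -0.0187, 0.2663]
eef_rot: [-0.161, 0.64, 0.737, 0.141]
wrist_force: [0.1, -0.1, -0.2]
opening: 0.366
```

```bash
python3 cups.py; sed -i 's/(.42,.12,.30)/(.43,.08,.29)/; s/(p+\[0,0,.09\],A),//' cup.py; python3 cup.py .484 .175 15 go
```

```text
rim [294, 230, 26, 21, 162] [483.8 174.8] 31.2 lsq [484.1 175.1]
rim [259, 246, 27, 21, 132] [488.2 260.1] 30.6 lsq [489.2 259.8]
rim [265, 251, 16, 12, 61] [486.9 258.9] 17.5 lsq [489.5 259.7]
rim [221, 261, 28, 23, 193] [494.8 344.5] 30.1 lsq [495.3 344.7]
q [-0.49  0.05  1.87  0.35  1.48 -0.71]
t 83.1 p [ 0.4624 -0.0191  0.2682] F [ 2.  -0.6  1.5] open 31.0
   [0.0512, -0.0091, 0.0115] [5.04, -13.52, -28.33] -> [0.446 0.03  0.279]
   [0.0504, 0.0172, -0.0012] [5.04, -13.52, -28.33] -> [0.43 0.08 0.29]
   [0.0054, 0.0471, 0.0119] [-5.2, -9.59, -19.41] -> [0.446 0.125 0.278]
   [-0.0081, 0.0454, 0.0163] [-5.2, -9.59, -19.41] -> [0.462 0.169 0.265]
   [0.0363, 0.0, 0.0779] [-0.0, 0.0, 0.0] -> [0.462 0.169 0.179]
```

Request:
{"name": "arm_command", "arguments": {"series": [[0.01, -0.002, 0.002, 1, -2.7, -5.7, 0.02], [0.02, -0.004, 0.005, 2, -5.4, -11.3, 0.02], [0.031, -0.005, 0.007, 3, -8.1, -17, 0.02], [0.041, -0.007, 0.009, 4, -10.8, -22.7, 0.02], [0.051, -0.009, 0.012, 5, -13.5, -28.3, 0.02]]}}

```text
time_s: 83.6
eef_pos: [0.4448, 0.0315, 0.2746]
eef_rot: [-0.063, 0.444, 0.891, 0.069]
wrist_force: [-0.1, -0.2, -0.9]
opening: 0.363
```

Request:
{"name": "arm_command", "arguments": {"series": [[0.01, 0.003, 0, 1, -2.7, -5.7, 0.02], [0.02, 0.007, 0, 2, -5.4, -11.3, 0.02], [0.03, 0.01, -0.001, 3, -8.1, -17, 0.02], [0.04, 0.014, -0.001, 4, -10.8, -22.7, 0.02], [0.05, 0.017, -0.001, 5, -13.5, -28.3, 0.02]]}}

```text
time_s: 84.1
eef_pos: [0.4286, 0.0808, 0.2855]
eef_rot: [0.041, 0.215, 0.976, -0.009]
wrist_force: [-0.5, -0.5, -0.0]
opening: 0.369
```

Request:
{"name": "arm_command", "arguments": {"series": [[0.001, 0.009, 0.002, -1, -1.9, -3.9, 0.02], [0.002, 0.019, 0.005, -2.1, -3.8, -7.8, 0.02], [0.003, 0.028, 0.007, -3.1, -5.8, -11.6, 0.02], [0.004, 0.038, 0.01, -4.2, -7.7, -15.5, 0.02], [0.005, 0.047, 0.012, -5.2, -9.6, -19.4, 0.02]]}}

```text
time_s: 84.6
eef_pos: [0.4449, 0.1251, 0.2728]
eef_rot: [0.129, 0.045, 0.991, 0.012]
wrist_force: [-0.0, 0.1, -1.1]
opening: 0.365
```

Request:
{"name": "arm_command", "arguments": {"series": [[-0.002, 0.009, 0.003, -1, -1.9, -3.9, 0.02], [-0.003, 0.018, 0.007, -2.1, -3.8, -7.8, 0.02], [-0.005, 0.027, 0.01, -3.1, -5.8, -11.6, 0.02], [-0.006, 0.036, 0.013, -4.2, -7.7, -15.5, 0.02], [-0.008, 0.045, 0.016, -5.2, -9.6, -19.4, 0.02]]}}

```text
time_s: 85.1
eef_pos: [0.4605, 0.1692, 0.2608]
eef_rot: [0.213, -0.127, 0.968, 0.031]
wrist_force: [0.5, 0.3, -1.1]
opening: 0.365
```

```bash
python3 cup.py .484 .175 15 .09 .004; python3 up.py scene .42 .56 .12 .22
```

```text
q [ 0.06 -0.19  2.12  0.12  0.79 -1.84]
t 85.1 p [0.4605 0.1692 0.2608] F [ 0.5  0.3 -1.1] open 31.2
   [-0.0031, -0.0005, -0.0036] [0.28, -0.15, -0.06] -> [0.462 0.169 0.265]
   [0.0363, -0.0, 0.0779] [0.0, 0.0, 0.0] -> [0.462 0.169 0.179]
483
[[0.4695, 0.1625, 0.1112], [0.4732, 0.1799, 0.16], [0.4842, 0.19, 0.2147]]
0.105 47 [0.4727 0.1818 0.1145] [0.012 0.025 0.012]
0.135 142 [0.4729 0.1815 0.1359] [0.014 0.026 0.029]
0.165 148 [0.4733 0.1826 0.1655] [0.015 0.026 0.028]
0.195 125 [0.4733 0.176  0.1927] [0.008 0.027 0.028]
0.225 21 [0.4746 0.1721 0.2145] [0.006 0.02  0.02 ]
```

Request:
{"name": "arm_command", "arguments": {"series": [[0.007, 0, 0.015, 0, 0, 0, 0.02], [0.013, 0, 0.03, 0, 0, 0, 0.02], [0.02, 0, 0.045, 0, 0, 0, 0.02], [0.026, 0, 0.06, 0, 0, 0, 0.02], [0.03, 0, 0.067, 0, 0, 0, 0.02]]}}

```text
time_s: 85.65
eef_pos: [0.4607, 0.1692, 0.1862]
eef_rot: [0.211, -0.126, 0.969, 0.03]
wrist_force: [-0.1, 0.1, -1.4]
opening: 0.365
```

Request:
{"name": "arm_command", "arguments": {"series": [[0.001, 0, 0.003, 0, 0, 0, 0.02], [0.002, 0, 0.005, 0, 0, 0, 0.02], [0.003, 0, 0.007, 0, 0, 0, 0.02], [0.004, 0, 0.009, 0, 0, 0, 0.02], [0.004, 0, 0.009, 0, 0, 0, 0.02]]}}

```text
time_s: 86.15
eef_pos: [0.4616, 0.1696, 0.1779]
eef_rot: [0.212, -0.126, 0.968, 0.03]
wrist_force: [-0.1, -0.7, -1.5]
opening: 0.366
```

```bash
python3 cup.py .484 .175 15 .0; python3 cups.py
```

```text
q [ 0.07 -0.04  2.18  0.16  0.58 -1.88]
t 86.15 p [0.4616 0.1696 0.1779] F [-0.1 -0.7 -1.5] open 31.3
   [0.0008, -0.0006, 0.0024] [0.24, -0.21, -0.19] -> [0.462 0.169 0.175]
rim [294, 232, 26, 20, 116] [482.2 175.1] 30.9 lsq [483.7 175.1]
rim [300, 238, 15, 9, 55] [482.2 175.4] 17.0 lsq [482.3 175.9]
rim [259, 246, 27, 21, 128] [488.3 260. ] 30.5 lsq [489.2 259.7]
rim [265, 252, 16, 10, 61] [488.6 258.8] 17.4 lsq [489.5 260.3]
rim [221, 261, 28, 23, 197] [494.2 344.6] 30.5 lsq [495.  344.9]
```

Release, withdraw and check everything.

Request:
{"name": "arm_command", "arguments": {"series": [[0.001, 0, 0.002, 0, 0, 0, 0.02], [0.001, 0, 0.002, 0, 0, 0, 0.04], [0.001, 0, 0.002, 0, 0, 0, 0.05], [0.001, 0, 0.002, 0, 0, 0, 0.05], [0.001, 0, 0.002, 0, 0, 0, 0.05]]}}

```text
time_s: 86.7
eef_pos: [0.4614, 0.1696, 0.1755]
eef_rot: [0.212, -0.126, 0.969, 0.03]
wrist_force: [-0.1, -0.6, 0.0]
opening: 0.584
```

Request:
{"name": "arm_command", "arguments": {"series": [[0, 0, -0.015, 0, 0, 0, 0.05], [0, 0, -0.03, 0, 0, 0, 0.05], [0, 0, -0.05, 0, 0, 0, 0.05], [0, 0, -0.075, 0, 0, 0, 0.05], [0, 0, -0.1, 0, 0, 0, 0.05]]}}

```text
time_s: 87.2
eef_pos: [0.4204, 0.1582, 0.2668]
eef_rot: [0.212, -0.126, 0.969, 0.03]
wrist_force: [0.2, 0.2, -0.3]
opening: 0.586
```

```bash
python3 -c "
from h import *
plan(((.38,-.05,.36),down(90)))
a=snap('scene')[0][180:330,160:440];b=snap('side')[0][130:350,190:480]
a=cv2.resize(a,(560,300));b=cv2.resize(b,(395,300))
cv2.imwrite('pics/fin.png',np.hstack([a,b])[:,:,::-1])
im=np.hstack([cv2.resize(a,(430,300)),cv2.resize(b,(370,300))]);cv2.imwrite('pics/fin.png',im[:,:,::-1])"; for r in ".12 .22" ".22 .31" ".31 .40"; do python3 up.py scene .42 .56 $r|head -2; done
```

```text
t 87.2 p [0.4204 0.1582 0.2668] F [ 0.2  0.2 -0.3] open 50.0
   [0.0149, -0.0634, -0.0414] [7.6, 5.7, 34.34] -> [0.407 0.089 0.298]
   [-0.0215, -0.0665, -0.0329] [7.6, 5.7, 34.34] -> [0.393 0.019 0.329]
   [-0.0536, -0.0475, -0.0289] [7.6, 5.7, 34.34] -> [ 0.38 -0.05  0.36]
436
[[0.4715, 0.1628, 0.0664], [0.4759, 0.1804, 0.1173], [0.4904, 0.1904, 0.1479]]
480
[[0.4774, 0.2455, 0.065], [0.4825, 0.2622, 0.1163], [0.4976, 0.274, 0.1477]]
525
[[0.4776, 0.3301, 0.0672], [0.4839, 0.3465, 0.1185], [0.4989, 0.3601, 0.1474]]
```

View pics/fin.png

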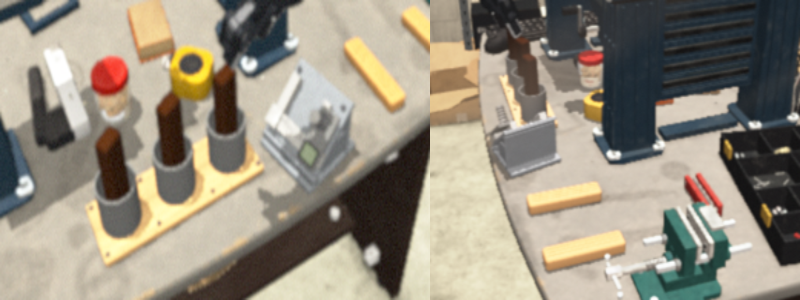

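Request:
{"name": "arm_command", "arguments": {"series": [[0.015, -0.063, -0.041, 7.6, 5.7, 34.3, 0.05], [0.015, -0.063, -0.041, 7.6, 5.7, 34.3, 0.05], [0.015, -0.063, -0.041, 7.6, 5.7, 34.3, 0.05], [0.015, -0.063, -0.041, 7.6, 5.7, 34.3, 0.05], [0.015, -0.063, -0.041, 7.6, 5.7, 34.3, 0.05]]}}

```text
time_s: 87.95
eef_pos: [0.4078, 0.0893, 0.2958]
eef_rot: [0.153, 0.178, 0.972, 0.022]
wrist_force: [-0.2, -0.1, 0.3]
opening: 0.587
```

Request:
{"name": "arm_command", "arguments": {"series": [[-0.022, -0.067, -0.033, 7.6, 5.7, 34.3, 0.05], [-0.022, -0.067, -0.033, 7.6, 5.7, 34.3, 0.05], [-0.022, -0.067, -0.033, 7.6, 5.7, 34.3, 0.05], [-0.022, -0.067, -0.033, 7.6, 5.7, 34.3, 0.05], [-0.022, -0.067, -0.033, 7.6, 5.7, 34.3, 0.05]]}}

```text
time_s: 88.45
eef_pos: [0.3946, 0.0193, 0.3273]
eef_rot: [0.08, 0.464, 0.882, 0.012]
wrist_force: [0.1, 0.2, -0.4]
opening: 0.587
```

```bash
python3 - <<'E'
from h import *
ms=camera_model('side');v,u=np.mgrid[240:350,210:370];px=np.c_[u.ravel(),v.ravel()]
old=np.load('side0.npz');new=snap('side')
for pic,d in((old['p'],old['d']),(new[0],new[1])):
    X=fromdepth(ms,d,px);h=cv2.cvtColor(pic,cv2.COLOR_RGB2HSV)[px[:,1],px[:,0]].astype(int)
    k=(X[:,2]>.018)&(X[:,2]<.03)&(h[:,2]>150)&(h[:,1]>70)&(h[:,0]<30)
    g=np.zeros((400,640),np.uint8);g[px[k][:,1],px[k][:,0]]=1;n,l,st,_=cv2.connectedComponentsWithStats(g)
    for i in range(1,n):
        if st[i,4]>80:
            b,a=np.nonzero(l==i);P=X.reshape(110,160,3)[b-240,a-210];print(np.round(P[:,:2].mean(0)*1000,1),np.round(cv2.minAreaRect((onplane(ms,np.c_[a,b],.022)[:,:2]*1000).astype(np.float32))[::2],1) if 0 else round(cv2.minAreaRect((onplane(ms,np.c_[a,b],.022)[:,:2]*1000).astype(np.float32))[2],1),st[i,4])
print(state()[:2])
E
```

```text
[ 451.7 -114.6] 76.2 136
[ 448.3 -229.2] 85.9 415
[ 458.9 -104.6] 85.1 553
[ 448.4 -235.4] 86.0 779
(88.5, array([0.39450341, 0.01943654, 0.32719255]))
```

```bash
python3 -c "
from h import *
plan(((.43,-.17,.33),down(-4)))"
```

```text
t 88.5 p [0.3945 0.0194 0.3272] F [-0.7 -0.2 -0.1] open 49.8
   [-0.0438, -0.0198, 0.0032] [2.84, -0.52, 32.09] -> [ 0.403 -0.028  0.328]
   [-0.0476, 0.0067, 0.0039] [2.84, -0.52, 32.09] -> [ 0.412 -0.075  0.329]
   [-0.0367, 0.0311, 0.0034] [2.84, -0.52, 32.09] -> [ 0.421 -0.123  0.329]
   [-0.0145, 0.0459, 0.0016] [2.84, -0.52, 32.09] -> [ 0.43 -0.17  0.33]
```

Request:
{"name": "arm_command", "arguments": {"series": [[-0.044, -0.02, 0.003, 2.8, -0.5, 32, 0.05], [-0.044, -0.02, 0.003, 2.8, -0.5, 32, 0.05], [-0.044, -0.02, 0.003, 2.8, -0.5, 32, 0.05], [-0.044, -0.02, 0.003, 2.8, -0.5, 32, 0.05], [-0.044, -0.02, 0.003, 2.8, -0.5, 32, 0.05]]}}

```text
time_s: 89.0
eef_pos: [0.4029, -0.0281, 0.3284]
eef_rot: [0.067, 0.69, 0.721, 0.01]
wrist_force: [-0.2, 0.3, 0.4]
opening: 0.586
```

Request:
{"name": "arm_command", "arguments": {"series": [[-0.048, 0.007, 0.004, 2.8, -0.5, 32, 0.05], [-0.048, 0.007, 0.004, 2.8, -0.5, 32, 0.05], [-0.048, 0.007, 0.004, 2.8, -0.5, 32, 0.05], [-0.048, 0.007, 0.004, 2.8, -0.5, 32, 0.05], [-0.048, 0.007, 0.004, 2.8, -0.5, 32, 0.05]]}}

```text
time_s: 89.5
eef_pos: [0.4121, -0.076, 0.3295]
eef_rot: [0.048, 0.863, 0.503, 0.008]
wrist_force: [0.9, 0.5, -1.0]
opening: 0.584
```

Request:
{"name": "arm_command", "arguments": {"series": [[-0.037, 0.031, 0.003, 2.8, -0.5, 32, 0.05], [-0.037, 0.031, 0.003, 2.8, -0.5, 32, 0.05], [-0.037, 0.031, 0.003, 2.8, -0.5, 32, 0.05], [-0.037, 0.031, 0.003, 2.8, -0.5, 32, 0.05], [-0.037, 0.031, 0.003, 2.8, -0.5, 32, 0.05]]}}

```text
time_s: 90.0
eef_pos: [0.4207, -0.1236, 0.3308]
eef_rot: [0.025, 0.969, 0.246, 0.005]
wrist_force: [0.4, -1.1, 0.0]
opening: 0.584
```

Request:
{"name": "arm_command", "arguments": {"series": [[-0.014, 0.046, 0.002, 2.8, -0.5, 32, 0.05], [-0.014, 0.046, 0.002, 2.8, -0.5, 32, 0.05], [-0.014, 0.046, 0.002, 2.8, -0.5, 32, 0.05], [-0.014, 0.046, 0.002, 2.8, -0.5, 32, 0.05], [-0.014, 0.046, 0.002, 2.8, -0.5, 32, 0.05]]}}

```text
time_s: 90.5
eef_pos: [0.4301, -0.1708, 0.3313]
eef_rot: [0.001, 1.0, -0.03, 0.002]
wrist_force: [0.0, -0.2, 0.3]
opening: 0.586
```

```bash
python3 row.py w10.png; python3 cups.py; python3 -c "
from h import *
plan()"
```

```text
[ 0.4301 -0.1708  0.3313] [ 0.998 -0.061  0.005]
beech [239, 73, 31, 118, 3232] [ 462.5 -102. ] [ 30.7 127.5] 85.1 0.0208
[[398.0, -112.0], [525.0, -123.0], [527.0, -92.0], [400.0, -81.0]]
beech [359, 76, 31, 116, 3171] [ 452.5 -231.4] [ 30.8 125.5] 86.5 0.0209
[[389.0, -243.0], [514.0, -251.0], [516.0, -220.0], [391.0, -212.0]]
rim [294, 232, 26, 20, 125] [482.1 175.6] 31.4 lsq [483.4 175.3]
rim [300, 237, 15, 10, 53] [480.9 174.4] 17.5 lsq [482.9 175.8]
rim [259, 246, 27, 22, 127] [487.9 260.2] 30.9 lsq [489.4 259.9]
rim [265, 252, 16, 10, 58] [487.5 258.5] 17.1 lsq [489.8 259.8]
rim [221, 261, 28, 23, 197] [494.2 344.6] 30.5 lsq [494.9 344.9]
t 90.6 p [ 0.4301 -0.1707  0.3314] F [-1.3  0.4  0.1] open 50.1
```

beech_1 is unchanged, and beech_2 has moved 2 mm and turned 1°. The arm is clear of everything, so I'm handing in.

```bash
python3 -c "
from h import *
print(ctrl.hand_in())"
```

```text
the job is handed in; nothing more can be done
None
```

I checked all three walnut tenons in order, left to right, and stood them in the left, middle and right cups. The job was handed in at 90.6 s of the 210 s allowed, and no verdict was reported.

**How each was done:** I pushed the tenon endways out of the row and pulled it clear. I laid it on the bed against the beam and let go. I then shut the jaw by its knob until the resistance rose to about 4–7 N, about 2–2.5 N of that being the sliding jaw, held it briefly and opened it again. After each one the tenon lay against the fixed jaw.

**Last checks:**
- **Tenons:** all three stand upright in their own cups, with their tops at 0.147–0.148 m.
- **Caliper:** the jaw is open by about 47 mm.
- **Beech tenons:** beech_1 did not measurably move. beech_2 was nudged about 2 mm sideways and turned about 1° while walnut_2 and walnut_3 were taken out.
- **Tape measure, jar, hex keys:** I never moved near them. The jar, tape measure and hex keys are in place in the last pictures, but I did not re-measure them.

**What went wrong:** while I was placing walnut_1, the wrist reached a joint limit and swung. That dragged the holder, with the tenon already in its cup, about 55 mm to the right and 20 mm away from the robot. Before that, the holder had been knocked about 26 mm while the arm was elsewhere. I measured the cups again each time and did not move the holder back. I let walnut_1 go about 25 mm above the cup floor, and it dropped in upright.

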